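Lock a wheel spindle: turn its flat to the setscrew, then tighten with the hex key

TASK

On the potter's wheel stand, turn the upright spindle by its cross bar until the flat ground along its side squarely faces the setscrew in the sloping boss. Then take the T-handled hex key out of the wooden block, put it fully home in the setscrew's socket and turn it clockwise until the screw is tight against its stop; do not tighten before the flat faces the screw. Let go and leave the key standing in the screw, and leave the clay, pots and tools around it where they are.

Things in the scene. Friction and masses are not known exactly. Their poses are not given: they have to be found in the camera images.
- shaft (a joint): Turn of the stand's upright spindle, rad: 0 when its flat squarely faces the setscrew boss, growing anticlockwise seen from above. Starts between 0.5 and 1.3, so it must go clockwise by that much; no stop at 0 (free to -1.0). Light friction; stays where left. Steel, 28 mm diameter, a flat ground along its side 8 mm from the axis, also seen as a D on its top end.
- shaft_bar (a point): Centre of the steel cross bar fixed on the spindle, on its axis, 150 mm above the bench. Bar 110 mm long (this frame's y), 30 mm wide (x), 24 mm high; the spindle's D-shaped end stands 15 mm above the bar's top. The frame turns with the spindle: the flat looks along -x, parallel to the bar.
- screw (a joint): Turn of the setscrew, rad: grows as it is turned clockwise (tightened) looking down into its socket. Starts between 0 and 0.3, stops hard at 1.1 = tight (about a sixth of a turn). Light friction (0.05 N m).
- screw_seat (a point): Centre of the setscrew socket's bottom, 62 mm above the bench, 50 mm from the spindle axis. z points out along the screw axis, 29 deg from vertical, leaning away from the spindle. Hexagon 17.2 mm across flats, 25 mm deep, then a lead-in widening to 31 mm at 32 mm; boss rim (54 mm diameter) at 33 mm. Turns with the screw; x points at the middle of a flat of the hexagon.
- key_grip (a point): Centre of the T-handle of the steel hex key (0.3 kg), at the start upright in the block, 140 mm above the bench, tip 50 mm deep in the block's hole. Handle 92 mm long (x), 22 mm wide (y), 24 mm high (z, up the shank). Tip 130 mm along -z. Shank a hexagon 16 mm across flats, two flats facing +x and -x; last 4 mm taper.
- key_tip (a point): Centre of the tip of the hex key, same axes as key_grip; it touches the socket's bottom when the key is fully home.
- stand: The grey cast stand, fixed to the bench: a foot 184 mm across narrowing to 60 mm at 80 mm height, spindle on its axis; origin at the centre of its underside, z up, the setscrew boss on its -x side (which faces roughly to the robot).
- holder: The fixed wooden block that holds the key, 100 x 100 x 60 mm, origin at the centre of its underside.
- jar: Bystander: glazed jar of wooden tools, 80 mm across, about 180 mm high with its tools; origin at the centre of its underside.
- clay_near: Bystander: lump of clay 92 mm across and 72 mm high; origin at the centre of its underside.
- clay_far: Bystander: larger lump of clay, 101 mm across and 79 mm high; origin at the centre of its underside.
- bowl: Bystander: glazed bowl 170 mm across, 65 mm high; origin at the centre of its underside.
- rib: Bystander: flat wooden rib 135 x 50 x 8 mm lying on the bench; origin under its middle.
- vase: Bystander: grey vase 150 mm across and 195 mm high; origin at the centre of its underside.
- brush: Bystander: brush lying on the bench.
Not all that is in view belongs to the job. There is more than one size of the part that bears key_grip; the job needs the middle-sized.

How it is judged (in metres and radians):
On the way, in this order (a step that is already met when the one before it is completed fails the run):
1. the spindle's flat faces the setscrew (within 0.12 rad) with the screw still loose (value of joint shaft between -0.12 and 0.12 rad and value of joint screw below 0.55 rad), for 0.3 s.
2. the key's tip is home in the setscrew's socket (distance between key_tip and screw_seat below 0.008 m), for 0.2 s.
3. the screw is tight (beyond 0.95 rad) with the key in its socket (value of joint screw above 0.95 rad and distance between key_tip and screw_seat below 0.01 m), for 0.2 s.
At the end, for the whole second after the job is handed in: The flat faces the setscrew within 0.12 rad, the screw is turned clockwise beyond 0.95 rad (its stop is at 1.1), and the key rests released in the screw's socket with its tip within 10 mm of the bottom (all of step 3 and value of joint shaft between -0.12 and 0.12 rad and linear speed of key below 0.03 m/s); the robot touches nothing.
It fails at once if the screw is tightened (beyond 0.55 rad) while the flat is more than 0.2 rad from facing it (value of joint screw above 0.55 rad and (value of joint shaft above 0.2 rad or value of joint shaft below -0.2 rad)).
It fails at once if a bystander is moved by more than 40 mm (distance of any of jar, clay_near, clay_far, bowl, rib, vase, brush from where it was at the start of the episode above 0.04 m).
It also fails if it takes over 61 s, if anything falls off the work surface, if the arm or the gripper's body presses on something with over 40 N, if the wrist force passes 120 N, or if a joint passes its speed limit or range.

ROBOT

A 6-joint arm with a two-finger parallel gripper is mounted at the origin on the work surface. World frame = base frame: x ahead of the robot, y to its left, z up, the work surface at z = 0. Lengths are in m, angles in degrees, forces in N, time in s.
With the tool pointing down it reaches from about 0.25 to 0.725 m from the base axis. Payload 9.7 kg.
Tool frame: the origin (TCP) lies between the finger pads; the fingertips stand 11 mm ahead of it and the grasp point (between the pads) lies 8 mm behind it; z points along the fingers, x is the direction in which the jaws open and shut, and the axes are right-handed (so a half turn about z gives the same grasp; the last joint's range is limited). The gripper opens to 85 mm and grips with 20 to 120 N. Pads are 22 mm wide; open, the fingers measure 114 mm over their backs; the gripper's body (76 mm by 85 mm) begins 54 mm behind the grasp point. The pads swing forward as they close: fully open they stand 13 mm farther back than shut.
Start: joints at [73.682, 4.979, 10.078, 95.1, 0, 90], TCP at [0.155, 0.528, 0.242] pointing down, gripper open.
Joint ranges: [-179.16, 179.16], [-48.56, 103.87], [-65.8, 70.77], [-126.05, 130.52], [-82.76, 87.17], [-180, 180]. Speed limits (degrees/s): [127.2, 127.2, 147.25, 180, 180, 180].

INTERFACE

Orientations are given as [roll, pitch, yaw] about the fixed x, y, z axes, in that order (R = Rz(yaw) Ry(pitch) Rx(roll)).
In Python, from workcell import get_obs, camera, job_done gives the robot as it stands.
- The arm moves only by the tool arm_command, never from a script. Its argument "increments" is a list of rows, each a list of 2 entries, a list of its own where there are three numbers: the shift along the tool's x, y, z in units of 25 mm (1.0 is 25 mm), then the turn about the tool's z in units of 6 degrees (1.0 is 6 degrees). In form: [[[dx, dy, dz], roll], ...]. A call has 1 to 5 rows; each row is the pose to reach, as a shift and turn from the pose measured when the call began, along the tool's axes at that moment; what a row does not reach only later rows make up. A row lasts 1/10 s, in which the tool goes at most 50 mm and 8.59 degrees, less where a joint would pass 70% of its speed; a pose out of reach is approached as far as the arm can. A call with a gripper value outside its range is refused whole. "claw" is the closure, from -1 (fully open) to 1 (shut), so that 0 is half open, set as the call begins (left out, the last holds). The fingers move at their own pace and stop on an object; "force" is the grip in N (left out, the last holds). Time passes only in rows, so rows that repeat a pose let the fingers close. It gives the time, the measured TCP pose, the force and the opening at its end, in the units of the state.
- get_obs(): the state, without advancing time (a new reading comes with each control period).
- camera(name): name is "side" or "top"; returns a dict with "frame" (420x560x3 uint8, red, green, blue), "range_z" (420x560 float32, m along the optical axis (not along the pixel's ray), 0 where there is no reading), "K" (3x3 intrinsics, pixels), "R" (3x3) and "t" (3): a world point X has camera coordinates R X + t. Camera axes: x right, y down, z forward; pixel columns grow to the right and rows downward; lengths in m; the calibration is good to about 2 mm. A picture is of the moment at which its call begins.
- job_done(): hands the job in, once; it reports no verdict.
The state is a dict: "time": time; "q": joint angles; "qd": joint speeds; "joint_efforts": joint torques, N m; "ee_pos": TCP position; "tcp_rot": TCP orientation; "wrist_force": force on the tool from outside, world axes, zero at the start; "torque": the same for the moment, N m; "opening": finger opening in m.
Only numpy, scipy, OpenCV 4.12 (cv2) and the standard library are available. Lean on these libraries where they do the work, as an engineer would, in place of code of your own. Each camera call takes 0.05 s, during which the arm holds its last target.

## Working session

There is one attempt and no reset: what is moved stays moved. The work goes in short steps, Python scripts to look and compute and a tool call to move; the robot and the scene stay as the last step left them, time stands still between calls to the robot, and variables do not carry over. Pictures are saved under pics/ and viewed, and the job is handed in when it is done.

Besides the shell and the picture viewer there is one more tool, called after ">>>" as name(argument=value, ...), one argument or row to a line, values as JSON. arm_command: Moves the arm, as the interface text tells. Its arguments: {"type":"object","properties":{"increments":{"type":"array"},"claw":{"type":"number"},"force":{"type":"number"}},"required":["increments"]}

```bash
mkdir -p pics; ls; cat > h.py <<'E'
import numpy as np, cv2
from workcell import get_obs, camera, job_done
def shot(n,tag):
    c=camera(n); np.savez(f'pics/{tag}.npz',**{k:np.array(v) for k,v in c.items()}); cv2.imwrite(f'pics/{tag}.png',c['frame'][:,:,::-1]); return c
def load(tag): return dict(np.load(f'pics/{tag}.npz'))
def crop(tag,u0,v0,u1,v1,s,out):
    f=load(tag)['frame'][v0:v1,u0:u1,::-1]; cv2.imwrite(f'pics/{out}.png',cv2.resize(f,None,fx=s,fy=s,interpolation=cv2.INTER_CUBIC))
def ray(c,u,v):
    d=np.linalg.inv(c['K'])@np.array([u,v,1.]); return -c['R'].T@c['t'], c['R'].T@d
def atz(c,u,v,z):
    o,d=ray(c,u,v); return o+d*(z-o[2])/d[2]
def pt(c,u,v):
    o,d=ray(c,u,v); return o+d*c['range_z'][int(round(v)),int(round(u))]
def proj(c,X):
    p=c['K']@(c['R']@np.array(X,float)+c['t']); return p[:2]/p[2]
def cloud(c):
    v,u=np.mgrid[0:420,0:560]; z=c['range_z']; P=np.stack([u*z,v*z,z],-1)@np.linalg.inv(c['K']).T
    P=(P-c['t'])@c['R']; P[z==0]=np.nan; return P
E
python3 - <<'E'
from h import *
print(get_obs())
for n in('side','top'):
    c=shot(n,n+'0'); print(n,-c['R'].T@c['t'],c['R'],c['K'])
E
```

```text
pics
{'time': 0.0, 'q': array([ 7.36809419e+01,  5.01074064e+00,  1.00345330e+01,  9.50979658e+01,
       -5.30650936e-04,  8.99998811e+01]), 'qd': array([-0.07308817,  0.04244   , -0.0518982 , -0.09002236, -0.08128319,
       -0.00643978]), 'joint_efforts': array([ 1.91016697e-03, -5.20393145e+01,  4.64798212e+01,  1.65253709e-02,
        1.09475138e-05, -2.13842503e-05]), 'ee_pos': array([0.15448761, 0.5276458 , 0.2415872 ]), 'tcp_rot': array([1.79999470e+02, 7.41734813e-02, 7.36810608e+01]), 'wrist_force': array([1.10275598, 0.62804122, 0.18341182]), 'torque': array([0.02158951, 0.05069225, 0.00315148]), 'opening': 0.08548020494659025}
side [ 0.35188363 -0.75632954  1.10749369] [[ 0.9524399  -0.30470944  0.00322353]
 [-0.23572379 -0.74343064 -0.62589551]
 [ 0.19311273  0.59536799 -0.77990027]] [[434.88399237   0.         278.12221285]
 [  0.         434.88399237 207.35742884]
 [  0.           0.           1.        ]]
top [ 0.19856247 -0.00463406  1.824874  ] [[ 1.36485894e-02 -9.99902852e-01  2.82886030e-03]
 [-9.75690807e-01 -1.39368517e-02 -2.18708057e-01]
 [ 2.18726235e-01  2.24963485e-04 -9.75786239e-01]] [[523.85869009   0.         280.73627517]
 [  0.         523.85869009 206.05338164]
 [  0.           0.           1.        ]]
```

View pics/side0.png

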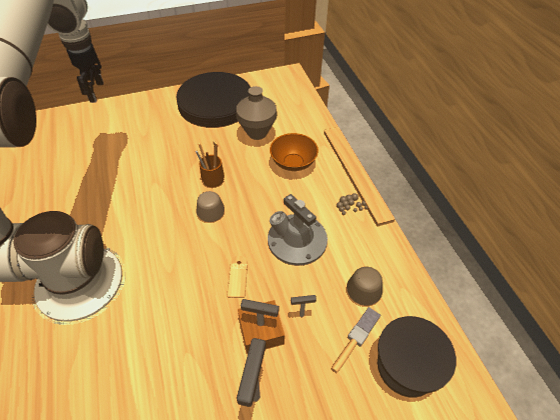

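View pics/top0.png

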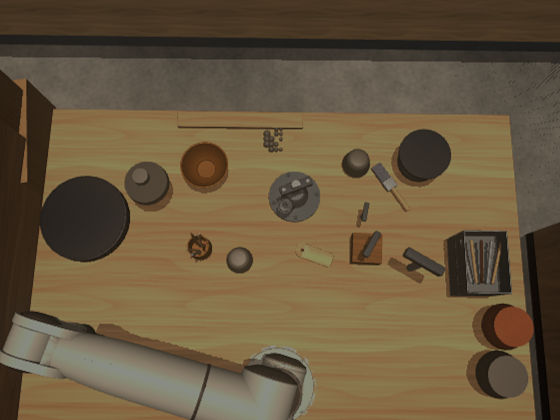

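```bash
python3 - <<'E'
from h import *
crop('side0',215,175,375,415,3,'c1'); crop('top0',250,150,460,290,3.8,'c2')
crop('side0',255,180,345,275,6,'c3')
E
```

```text
(no output)
```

View pics/c1.png

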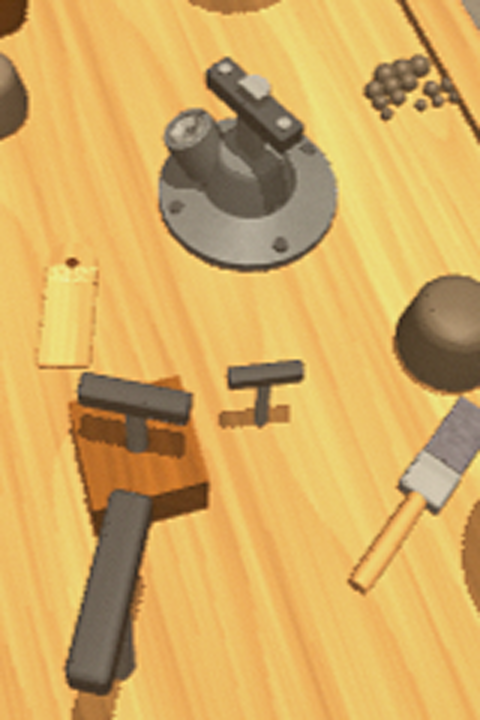

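View pics/c2.png

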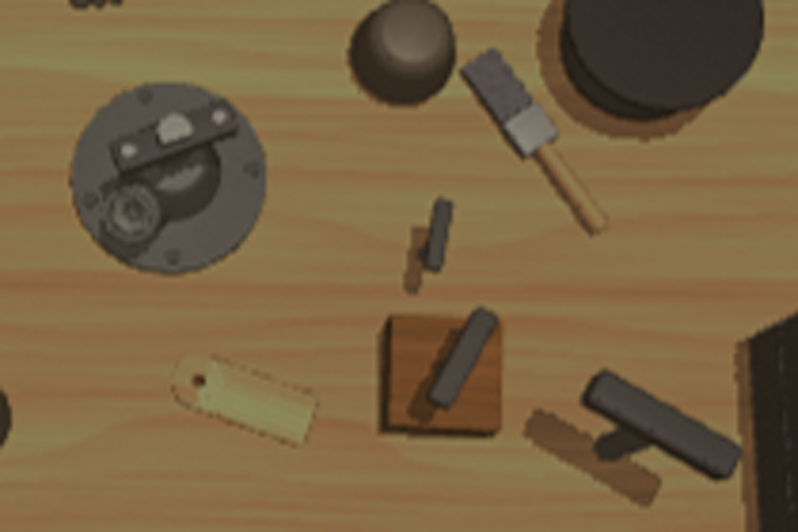

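View pics/c3.png

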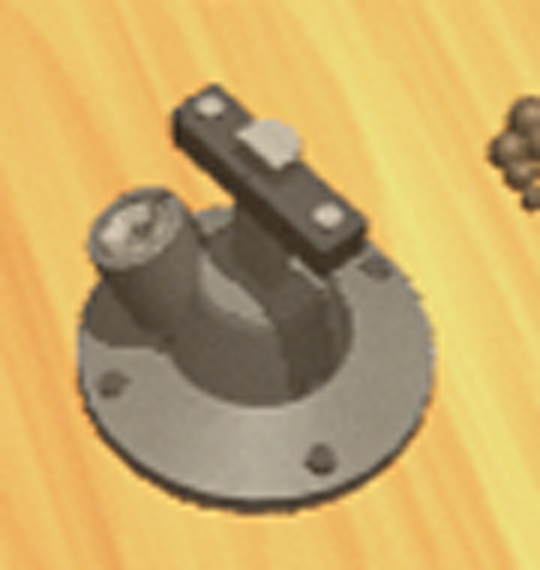

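Three T-keys are visible, by top-image pixel: small and free-standing at (364,212), in the wooden block at (371,244), and large and free-standing at (424,261). The one in the block is the middle size and stands where the task says, so it is the right one. The boss rim is at side (277,220) and top (285,206), and the bar is at side (300,209).

```bash
cat >> h.py <<'E'
def rect(P,m):
    q=P[m][:,:2].astype(np.float32)
    return cv2.minAreaRect(q)
E
python3 - <<'E'
from h import *
for n,reg in(('side',dict(bar=(280,190,320,230),key=(235,290,285,325),stand=(262,185,335,270),hold=(235,300,290,350))),('top',dict(bar=(275,172,318,200),key=(355,225,385,262),stand=(262,165,325,225),hold=(345,228,388,270)))):
    c=load(n+'0');P=cloud(c)
    def sub(r): u0,v0,u1,v1=reg[r]; return P[v0:v1,u0:u1].reshape(-1,3)
    print(n)
    for r,z0,z1 in(('bar',.155,.166),('bar',.172,.182),('key',.146,.157),('hold',.054,.065),('stand',.004,.03)):
        Q=sub(r); m=(Q[:,2]>z0)&(Q[:,2]<z1); 
        if m.sum()<5: print(r,m.sum());continue
        print(r,m.sum(),'med',np.nanmedian(Q[m],0).round(4),rect(Q,m))
    for name,(u,v) in (('rim',(277,220) if n=='side' else (285,206)),):
        print(name,pt(c,u,v))
    b=P[150:170,5:25] if 0 else None
E
```

```text
side
bar 288 med [ 0.6406 -0.0653  0.1619] ((0.642728865146637, -0.052288468927145004), (0.03406939655542374, 0.11042752116918564), 23.997234344482422)
bar 68 med [ 0.644  -0.0519  0.1772] ((0.6459392309188843, -0.050850432366132736), (0.025064317509531975, 0.03065287135541439), 23.38184928894043)
key 336 med [ 0.4541 -0.3012  0.1517] ((0.4548027217388153, -0.30017316341400146), (0.023235583677887917, 0.09129241108894348), 60.20600128173828)
hold 1025 med [ 0.4471 -0.3134  0.0603] ((0.4547799527645111, -0.2992604374885559), (0.10227178782224655, 0.10016028583049774), 87.51740264892578)
stand 1530 med [ 0.6338 -0.091   0.0193] ((0.6670196652412415, 0.0033807754516601562), (0.32551759481430054, 0.2385844886302948), 70.67084503173828)
rim [ 0.5901041  -0.01168321  0.07309524]
top
bar 198 med [ 0.6387 -0.0536  0.1613] ((0.6403774619102478, -0.05071747303009033), (0.030703891068696976, 0.109795942902565), 20.738849639892578)
bar 38 med [ 0.643  -0.0529  0.176 ] ((0.6430920362472534, -0.05021146684885025), (0.01951996609568596, 0.027263373136520386), 20.352909088134766)
key 158 med [ 0.4494 -0.2967  0.1511] ((0.45290806889533997, -0.2980384826660156), (0.022044053301215172, 0.09200131893157959), 60.53499221801758)
hold 527 med [ 0.4485 -0.2894  0.0591] ((0.4525885581970215, -0.29762038588523865), (0.09991905838251114, 0.1010964885354042), 87.13987731933594)
stand 1444 med [ 0.6359 -0.047   0.0171] ((0.6505371928215027, -0.04824313521385193), (0.21873734891414642, 0.22416779398918152), 0.9057509303092957)
rim [ 0.59373694 -0.01891481  0.06368994]
```

```bash
cat >> h.py <<'E'
def draw(tag,u0,v0,u1,v1,s,out,curves):
    c=load(tag); f=cv2.resize(np.ascontiguousarray(c['frame'][v0:v1,u0:u1,::-1]),None,fx=s,fy=s,interpolation=cv2.INTER_CUBIC)
    for X,col in curves:
        q=np.array([(proj(c,x)-[u0,v0]+.5)*s for x in X]); cv2.polylines(f,[np.int32(q*8)],False,col,1,cv2.LINE_AA,3)
    cv2.imwrite(f'pics/{out}.png',f)
def circ(C,n,r,N=48):
    n=np.array(n)/np.linalg.norm(n); a=np.cross(n,[0,1,0.3]);a/=np.linalg.norm(a); b=np.cross(n,a)
    return [np.array(C)+r*(a*np.cos(t)+b*np.sin(t)) for t in np.linspace(0,2*np.pi,N)]
def screw(ax,az):
    az=np.radians(az); e=np.array([np.cos(az),np.sin(az),0]); n=np.sin(np.radians(29))*e+np.cos(np.radians(29))*np.array([0,0,1])
    return np.array([ax[0],ax[1],0.062])+.05*e, n
E
python3 - <<'E'
from h import *
for tag,uv,ax in(('side0',(277.8,218.2),(.6425,-.0520)),('top0',(284.2,205.8),(.6407,-.0507))):
    c=load(tag); p=atz(c,*uv,.091); d=p[:2]-ax; print(p,np.hypot(*d),np.degrees(np.arctan2(d[1],d[0])))
    cs=[]
    for az,col in((138,(0,0,255)),(144,(0,255,0)),(150,(255,0,0))):
        s,n=screw(ax,az); cs.append((circ(s+.033*n,n,.027),col))
    cs.append((circ((*ax,0.004),(0,0,1),.092),(0,255,255)))
    cs.append((circ((*ax,0.177),(0,0,1),.014),(255,0,255)))
    if tag=='side0': draw(tag,255,180,345,275,6,'d_side',cs)
    else: draw(tag,255,160,335,235,8,'d_top',cs)
E
```

```text
[ 0.59023025 -0.01896847  0.091     ] 0.06183210462740363 147.70942807989636
[ 0.58826563 -0.01597141  0.091     ] 0.06289227736117682 146.48249850525684
```

View pics/d_side.png

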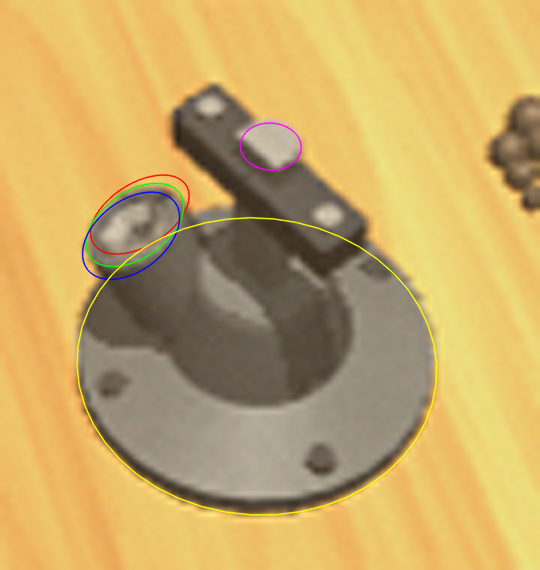

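View pics/d_top.png

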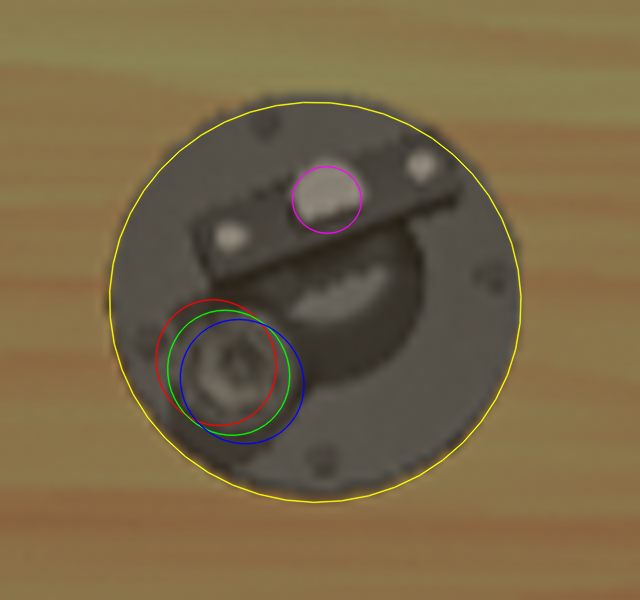

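```bash
python3 - <<'E'
from h import *
for tag,ax,o,s,hs in(('side0',(.6425,-.0520),(255,180),6,[(112,384),(320,460),(376,266)]),('top0',(.642,-.0507),(255,160),8,[(267,125),(492,280),(323,460),(150,342)])):
    c=load(tag); 
    for h in hs:
        u=np.array(h)/s+o-.5
        p=pt(c,*u); q=atz(c,*u,p[2]); d=q[:2]-ax; print(tag,p,np.hypot(*d),np.degrees(np.arctan2(d[1],d[0])))
# least squares rim: ray-intersections from both cams
E
```

```text
side0 [ 0.56440195 -0.05469601  0.02058962] 0.07814457371714488 -178.02288718034887
side0 [ 0.64721406 -0.13041899  0.02427997] 0.07856055653804304 -86.5598740221222
side0 [ 0.71491455 -0.0296506   0.02615036] 0.0757849769427916 17.15186333375278
top0 [ 0.71516905 -0.02813326  0.0260414 ] 0.07657001391863331 17.14076454013118
top0 [ 0.64718995 -0.12885596  0.01898052] 0.0783280878047852 -86.20084602405824
top0 [ 0.56231637 -0.05415793  0.0303641 ] 0.0797586294821252 -177.51516329415094
top0 [0.61634879 0.02243025 0.02081131] 0.0774985026957722 109.32885894562426
```

```bash
cat >> h.py <<'E'
from scipy.spatial.transform import Rotation as Ro
def inc(x,y,z,yaw=None):
    o=get_obs(); R=Ro.from_euler('xyz',o['tcp_rot'],degrees=True).as_matrix()
    d=R.T@(np.array([x,y,z])-o['ee_pos'])/.025
    r=0 if yaw is None else -((yaw-o['tcp_rot'][2]+180)%360-180)/6
    print('t',round(o['time'],2),'pos',o['ee_pos'].round(4),'rot',o['tcp_rot'].round(2),'q6',o['q'].round(1),'F',o['wrist_force'].round(1),'open',round(o['opening'],4))
    print('inc',d.round(2),'roll',round(r,2))
E
python3 -c "
from h import *
inc(.642,-.0515,.25,22)"
```

```text
t 0.1 pos [0.1545 0.5277 0.2417] rot [-1.800e+02  7.000e-02  7.368e+01] q6 [73.7  5.  10.  95.1  0.  90. ] F [-0.3 -0.4 -0.4] open 0.0854
inc [-16.75  25.22  -0.31] roll 8.61
```

>>> arm_command(
  increments=[
    [[-1.3, 2.0, -0.3], 1],
    [[-2.6, 4, -0.3], 2],
    [[-3.9, 6, -0.3], 3],
    [[-5.2, 8, -0.3], 4],
    [[-6.5, 9.8, -0.3], 5],
  ],
  claw=-1,
)

```text
time: 0.6
ee_pos: [0.3168, 0.3358, 0.249]
tcp_rot: [180.0, 0.1, 43.5]
wrist_force: [0.5, 0.7, 0.0]
opening: 0.0856
```

```bash
python3 -c "
from h import *
inc(.642,-.0515,.25,22)"
```

```text
t 0.6 pos [0.3168 0.3358 0.249 ] rot [1.7996e+02 7.0000e-02 4.3460e+01] q6 [46.7 -6.8 -0.8 96.1 -0.  93.2] F [0.5 0.7 0. ] open 0.0856
inc [-1.210e+00  2.019e+01 -2.000e-02] roll 3.58
```

>>> arm_command(
  increments=[
    [[-0.1, 2, 0], 0.7],
    [[-0.2, 4, 0], 1.4],
    [[-0.3, 6, 0], 2.1],
    [[-0.5, 8, 0], 2.8],
    [[-0.6, 10, 0], 3.6],
  ],
)

```text
time: 1.1
ee_pos: [0.4771, 0.1437, 0.2491]
tcp_rot: [179.9, 0.1, 21.7]
wrist_force: [1.3, 1.1, -0.1]
opening: 0.0855
```

```bash
python3 -c "
from h import *
inc(.642,-.0515,.25,22)"
```

```text
t 1.1 pos [0.4771 0.1437 0.2491] rot [1.7994e+02 5.0000e-02 2.1680e+01] q6 [16.8 -1.9  3.8 95.8 -0.1 85.1] F [ 1.3  1.1 -0.1] open 0.0855
inc [ 3.24  9.69 -0.03] roll -0.05
```

>>> arm_command(
  increments=[
    [[0.65, 1.9, 0], 0],
    [[1.3, 3.9, 0], 0],
    [[2, 5.8, 0], 0],
    [[2.6, 7.8, 0], 0],
    [[3.2, 9.7, 0], 0],
  ],
)

```text
time: 1.6
ee_pos: [0.6373, -0.0482, 0.2488]
tcp_rot: [180.0, 0.1, 21.7]
wrist_force: [0.2, 1.4, 1.3]
opening: 0.0851
```

>>> arm_command(
  increments=[
    [[0, 0, 0], 0],
    [[0, 0, 0], 0],
  ],
)

```text
time: 1.8
ee_pos: [0.6375, -0.0494, 0.2471]
tcp_rot: [-180.0, 0.2, 21.6]
wrist_force: [-0.2, -0.3, -0.1]
opening: 0.0851
```

```bash
python3 -c "
from h import *
inc(.642,-.0515,.142,22)
shot('side','side1')
crop('side1',235,120,365,260,5,'e1')"
```

```text
t 1.8 pos [ 0.6375 -0.0494  0.2471] rot [-179.97    0.21   21.55] q6 [-4.4 18.3 26.1 98.  -0.1 64. ] F [-0.2 -0.3 -0.1] open 0.0851
inc [0.15 0.15 4.2 ] roll -0.07
```

View pics/e1.png

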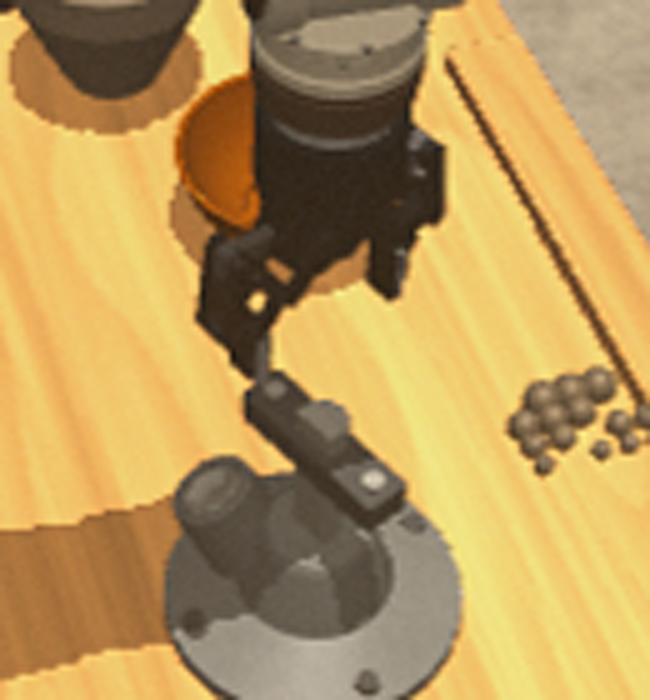

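The open jaws are above the bar, at crop (320,300) over the bar at (320,440), and they straddle its width. I'll go down next.

>>> arm_command(
  increments=[
    [[0.15, 0.15, 1.2], 0],
    [[0.15, 0.15, 2.4], 0],
    [[0.15, 0.15, 3.4], 0],
    [[0.15, 0.15, 4.2], 0],
    [[0.15, 0.15, 4.2], 0],
  ],
)

```text
time: 2.35
ee_pos: [0.6397, -0.0489, 0.1409]
tcp_rot: [-179.9, 0.3, 21.7]
wrist_force: [-0.0, 0.1, -0.5]
opening: 0.0854
```

>>> arm_command(
  increments=[
    [[0, 0, 0], 0],
    [[0, 0, 0], 0],
    [[0, 0, 0], 0],
    [[0, 0, 0], 0],
    [[0, 0, 0], 0],
  ],
  claw=1,
  force=30,
)

```text
time: 2.85
ee_pos: [0.6418, -0.0482, 0.1426]
tcp_rot: [-179.9, 0.0, 21.8]
wrist_force: [8.9, 4.2, 2.5]
opening: 0.0295
```

>>> arm_command(
  increments=[
    [[0, 0, 0], 0],
    [[0, 0, 0], 0],
    [[0, 0, 0], 0],
  ],
)

```text
time: 3.15
ee_pos: [0.6418, -0.0481, 0.1426]
tcp_rot: [-179.9, 0.0, 21.8]
wrist_force: [0.8, 1.2, -1.3]
opening: 0.0294
```

```bash
python3 -c "
from h import *
inc(.642,-.0515,.142,-34.6)
shot('side','side2')
shot('top','top2')
crop('side2',235,120,365,260,5,'e2')"
```

```text
t 3.15 pos [ 0.6418 -0.0481  0.1426] rot [-1.7992e+02  2.0000e-02  2.1770e+01] q6 [-4.3 17.2 13.1 86.   0.1 63.9] F [ 0.8  1.2 -1.3] open 0.0294
inc [-0.04  0.13  0.02] roll 9.39
```

View pics/e2.png

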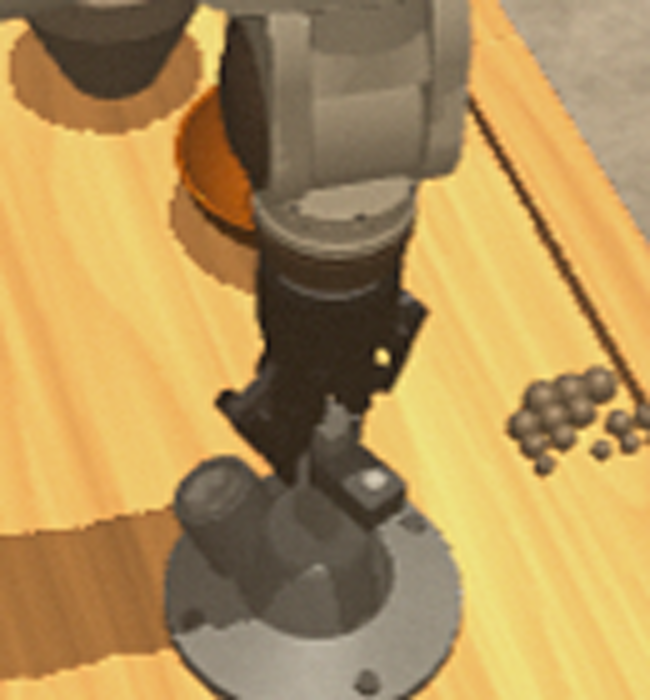

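>>> arm_command(
  increments=[
    [[0, 0.1, 0], 0.8],
    [[0, 0.1, 0], 1.8],
    [[0, 0.1, 0], 2.8],
    [[0, 0.1, 0], 3.8],
    [[0, 0.1, 0], 4.8],
  ],
)

```text
time: 3.75
ee_pos: [0.6437, -0.0479, 0.1426]
tcp_rot: [-179.7, -0.0, -7.1]
wrist_force: [9.5, 12.4, -4.0]
opening: 0.0295
```

```bash
python3 -c "
from h import *
inc(.642,-.0515,.142,-34.6)"
```

```text
t 3.75 pos [ 0.6437 -0.0479  0.1426] rot [-1.7968e+02 -3.0000e-02 -7.1500e+00] q6 [-4.4 17.3 13.3 86.   0.3 92.8] F [ 9.5 12.4 -4. ] open 0.0295
inc [-0.05  0.15  0.02] roll 4.58
```

>>> arm_command(
  increments=[
    [[0, 0, 0], 1],
    [[0, 0, 0], 2],
    [[0, 0, 0], 3],
    [[0, 0, 0], 4],
    [[0, 0, 0], 4.6],
  ],
)

```text
time: 4.25
ee_pos: [0.6455, -0.0484, 0.1426]
tcp_rot: [-179.6, -0.1, -35.0]
wrist_force: [13.2, -2.9, -5.9]
opening: 0.0294
```

```bash
python3 -c "
from h import *
inc(.642,-.0515,.142,-34.6)"
```

```text
t 4.25 pos [ 0.6455 -0.0484  0.1426] rot [-1.7963e+02 -7.0000e-02 -3.4990e+01] q6 [ -4.4  17.4  13.4  85.8   0.3 120.6] F [13.2 -2.9 -5.9] open 0.0294
inc [-0.04  0.18  0.02] roll -0.07
```

>>> arm_command(
  increments=[
    [[0, 0, 0], 0],
    [[0, 0, 0], 0],
  ],
)

```text
time: 4.45
ee_pos: [0.6456, -0.0484, 0.1426]
tcp_rot: [-179.6, -0.1, -35.0]
wrist_force: [2.9, 0.3, -2.9]
opening: 0.0295
```

>>> arm_command(
  increments=[
    [[0, 0, 0], 0],
    [[0, 0, 0], 0],
    [[0, 0, 0], 0],
    [[0, 0, 0], 0],
    [[0, 0, 0], 0],
  ],
  claw=-1,
)

```text
time: 4.95
ee_pos: [0.6456, -0.0485, 0.1427]
tcp_rot: [-179.6, -0.1, -35.0]
wrist_force: [-1.0, -0.3, 1.0]
opening: 0.0853
```

>>> arm_command(
  increments=[
    [[0, 0, -1.5], 0],
    [[0, 0, -3], 0],
    [[0, 0, -4.2], 0],
    [[0, 0, -4.2], 0],
  ],
)

```text
time: 5.35
ee_pos: [0.6461, -0.0491, 0.2529]
tcp_rot: [-179.4, -0.4, -35.0]
wrist_force: [0.5, -0.5, -0.0]
opening: 0.0854
```

```bash
python3 -c "
from h import *
inc(.454,-.299,.25,60)"
```

```text
t 5.35 pos [ 0.6461 -0.0491  0.2529] rot [-179.41   -0.43  -34.97] q6 [ -4.5  18.8  27.5  98.    0.3 120.5] F [ 0.5 -0.5 -0. ] open 0.0854
inc [-0.57 12.59 -0.02] roll -15.83
```

>>> arm_command(
  increments=[
    [[0, 1.5, 0], -1.3],
    [[-0.1, 3, 0], -2.6],
    [[-0.2, 4.5, 0], -4],
    [[-0.2, 6, 0], -5.3],
    [[-0.3, 7.5, 0], -6.6],
  ],
)

```text
time: 5.85
ee_pos: [0.5314, -0.1995, 0.2502]
tcp_rot: [-179.8, -0.7, 5.0]
wrist_force: [0.2, -1.1, 0.5]
opening: 0.0853
```

```bash
python3 -c "
from h import *
inc(.454,-.299,.25,60)
shot('side','side3');shot('top','top3')
crop('side3',255,180,345,275,6,'f1');crop('top3',255,160,335,235,8,'f2')
for n,reg in(('side3',(280,180,330,230)),('top3',(270,165,325,210))):
    c=load(n);P=cloud(c);u0,v0,u1,v1=reg;Q=P[v0:v1,u0:u1].reshape(-1,3);m=(Q[:,2]>.156)&(Q[:,2]<.166);print(m.sum(),rect(Q,m))
c=load('top0');P=cloud(c)
for r in ((355,200,375,228),(400,245,448,280)):
    Q=P[r[1]:r[3],r[0]:r[2]].reshape(-1,3);m=Q[:,2]>.03;print(m.sum(),np.nanmax(Q[:,2]));z=np.nanmax(Q[:,2]);m=Q[:,2]>z-.02;print(rect(Q,m))
"
```

```text
t 5.85 pos [ 0.5314 -0.1995  0.2502] rot [-179.82   -0.68    4.97] q6 [-20.8   7.1  13.2  95.6   0.5  64.2] F [ 0.2 -1.1  0.5] open 0.0853
inc [-3.43  3.7  -0.05] roll -9.17
111 ((0.6493709683418274, -0.04315456002950668), (0.09097308665513992, 0.030163193121552467), 54.720123291015625)
200 ((0.6406371593475342, -0.051137764006853104), (0.10960536450147629, 0.031268395483493805), 54.5960578918457)
101 0.10877270109297495
((0.5695818066596985, -0.28843072056770325), (0.01588619314134121, 0.06408067792654037), 78.55377960205078)
574 0.21174538439684176
((0.3920636475086212, -0.45278656482696533), (0.13332624733448029, 0.03440909460186958), 60.01428985595703)
```

View pics/f1.png

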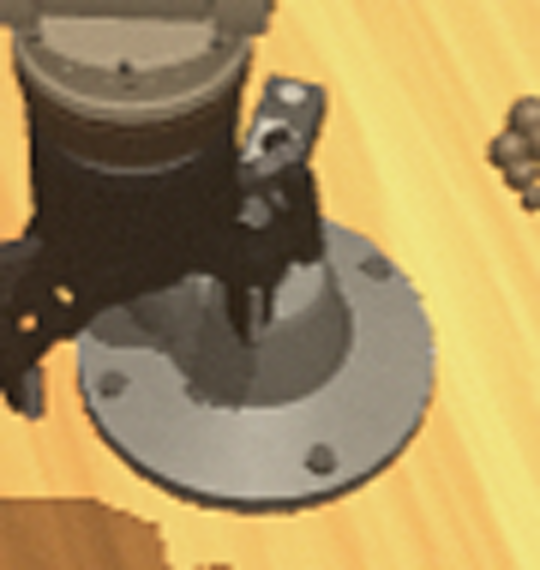

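View pics/f2.png

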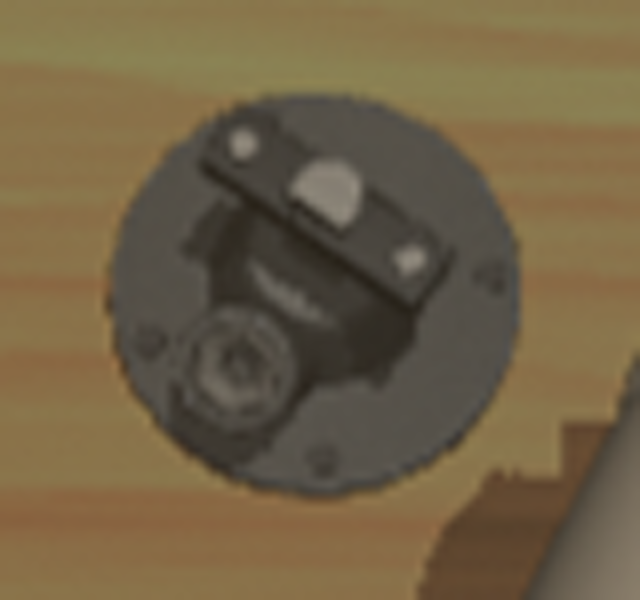

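The bar now lies at 54.6°, against a target of 55.4°. In top crop f2 the D's flat at (320,225) faces the boss at (237,360). Next is the key.

>>> arm_command(
  increments=[
    [[-0.7, 0.8, 0], -1.3],
    [[-1.4, 1.6, 0], -2.6],
    [[-2.1, 2.3, 0], -3.9],
    [[-2.8, 3, 0], -5.2],
    [[-3.4, 3.7, 0], -6.5],
  ],
)

```text
time: 6.45
ee_pos: [0.4527, -0.3007, 0.2491]
tcp_rot: [179.7, -0.6, 44.0]
wrist_force: [0.1, -0.7, 0.1]
opening: 0.0848
```

>>> arm_command(
  increments=[
    [[0, 0, 0], -1.3],
    [[0, 0, 0], -2.6],
    [[0, 0, 0], -2.7],
    [[0, 0, 0], -2.7],
  ],
)

```text
time: 6.85
ee_pos: [0.453, -0.3004, 0.2487]
tcp_rot: [179.6, -0.5, 60.0]
wrist_force: [-0.0, -0.6, 0.0]
opening: 0.0855
```

```bash
python3 -c "
from h import *
inc(.454,-.299,.132,60.3)"
```

```text
t 6.85 pos [ 0.453  -0.3004  0.2487] rot [179.57  -0.51  60.01] q6 [-33.8   3.8   9.6  95.3   0.5  -3.8] F [-0.  -0.6  0. ] open 0.0855
inc [ 0.03 -0.03  4.67] roll -0.05
```

>>> arm_command(
  increments=[
    [[0, 0, 1.2], 0],
    [[0, 0, 2.4], 0],
    [[0, 0, 3.6], 0],
    [[0, 0, 4.7], 0],
    [[0, 0, 4.7], 0],
  ],
)

```text
time: 7.35
ee_pos: [0.4528, -0.2985, 0.1273]
tcp_rot: [179.9, -0.5, 59.8]
wrist_force: [0.3, 0.5, 0.1]
opening: 0.0856
```

>>> arm_command(
  increments=[
    [[0, 0, 0], 0],
    [[0, 0, 0], 0],
    [[0, 0, 0], 0],
    [[0, 0, 0], 0],
    [[0, 0, 0], 0],
  ],
  claw=1,
  force=60,
)

```text
time: 7.85
ee_pos: [0.4533, -0.2989, 0.1285]
tcp_rot: [179.8, -0.5, 59.8]
wrist_force: [-0.5, -0.3, 4.4]
opening: 0.0213
```

>>> arm_command(
  increments=[
    [[0, 0, 0], 0],
    [[0, 0, 0], 0],
  ],
)

```text
time: 8.05
ee_pos: [0.4532, -0.2989, 0.1285]
tcp_rot: [179.8, -0.5, 59.8]
wrist_force: [0.4, 0.2, -0.1]
opening: 0.0212
```

>>> arm_command(
  increments=[
    [[0, 0, -0.5], 0],
    [[0, 0, -1.2], 0],
    [[0, 0, -2], 0],
    [[0, 0, -2.8], 0],
    [[0, 0, -3.2], 0],
  ],
)

```text
time: 8.55
ee_pos: [0.4529, -0.2996, 0.2107]
tcp_rot: [179.7, -0.5, 59.8]
wrist_force: [0.1, -0.7, -3.2]
opening: 0.0211
```

```bash
python3 -c "
from h import *
inc(.454,-.20,.20,177)
shot('side','side4')
crop('side4',215,220,335,370,5,'g1')"
```

```text
t 8.55 pos [ 0.4529 -0.2996  0.2107] rot [179.71  -0.51  59.81] q6 [-33.8   3.2   4.7  91.2   0.5  -3.6] F [ 0.1 -0.7 -3.2] open 0.0211
inc [ 3.46 -1.97  0.45] roll -19.53
```

View pics/g1.png

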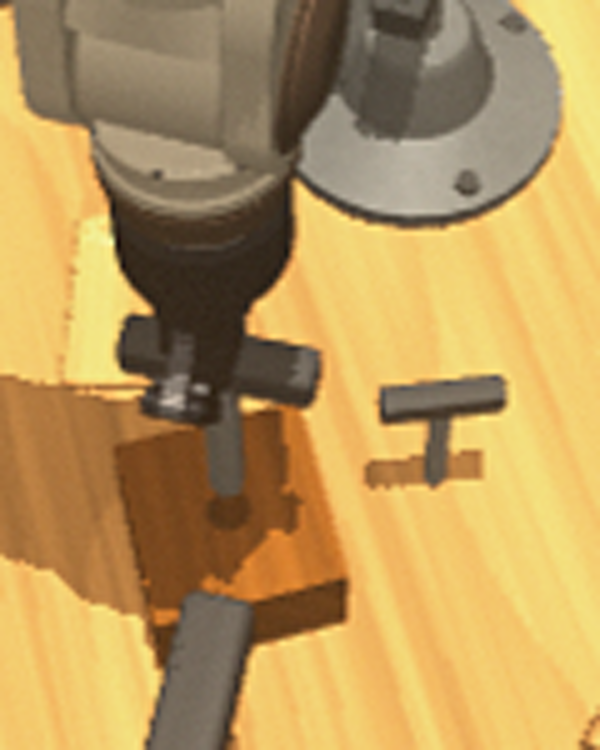

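>>> arm_command(
  increments=[
    [[0.6, -0.3, 0], -1.3],
    [[1.2, -0.7, 0], -2.6],
    [[1.8, -1, 0], -3.9],
    [[2.3, -1.3, 0], -5.2],
    [[2.9, -1.6, 0], -6.5],
  ],
)

```text
time: 9.1
ee_pos: [0.4547, -0.2164, 0.2112]
tcp_rot: [179.5, -0.2, 99.1]
wrist_force: [0.4, 0.1, -2.4]
opening: 0.0211
```

>>> arm_command(
  increments=[
    [[0, 0, 0], -1.3],
    [[0, 0, 0], -2.6],
    [[0, 0, 0], -3.9],
    [[0, 0, 0], -5.2],
    [[0, 0, 0], -6.5],
  ],
)

```text
time: 9.6
ee_pos: [0.4545, -0.2162, 0.2105]
tcp_rot: [179.5, 0.1, 138.4]
wrist_force: [-0.4, 0.3, -3.2]
opening: 0.0213
```

>>> arm_command(
  increments=[
    [[0, 0, 0], -1.3],
    [[0, 0, 0], -2.6],
    [[0, 0, 0], -3.9],
    [[0, 0, 0], -5.2],
    [[0, 0, 0], -6.5],
  ],
)

```text
time: 10.1
ee_pos: [0.4543, -0.2161, 0.2098]
tcp_rot: [179.6, 0.4, 177.8]
wrist_force: [0.7, -0.3, -3.5]
opening: 0.0211
```

```bash
python3 -c "
from h import *
inc(.454,-.215,.1435,177.3)"
```

```text
t 10.1 pos [ 0.4543 -0.2161  0.2098] rot [179.64   0.37 177.76] q6 [ -25.7   -2.2   -0.9   91.1    0.5 -113.5] F [ 0.7 -0.3 -3.5] open 0.0211
inc [0.03 0.03 2.65] roll 0.08
```

>>> arm_command(
  increments=[
    [[0, 0, 0.9], 0],
    [[0, 0, 1.8], 0],
    [[0, 0, 2.65], 0],
    [[0, 0, 2.65], 0],
  ],
  force=30,
)

```text
time: 10.5
ee_pos: [0.4531, -0.2149, 0.1401]
tcp_rot: [179.5, 0.1, 177.8]
wrist_force: [-0.8, -0.1, -3.6]
opening: 0.0214
```

>>> arm_command(
  increments=[
    [[0, -0.4, 0], 0],
    [[0, -0.8, 0], 0],
    [[0, -1.2, 0], 0],
    [[0, -1.6, 0], 0],
    [[0, -2, 0], 0],
  ],
)

```text
time: 11.0
ee_pos: [0.4516, -0.2649, 0.1402]
tcp_rot: [179.4, 0.2, 177.8]
wrist_force: [2.1, 7.2, -5.8]
opening: 0.0212
```

```bash
python3 -c "
from h import *
inc(.454,-.295,.1435,177.3)
shot('side','side5')
crop('side5',215,220,335,370,5,'g2')"
```

```text
t 11.0 pos [ 0.4516 -0.2649  0.1402] rot [1.7935e+02 1.7000e-01 1.7777e+02] q6 [ -30.7    0.7   -5.7   83.8    0.6 -118.5] F [ 2.1  7.2 -5.8] open 0.0212
inc [-0.14 -1.2  -0.14] roll 0.08
```

View pics/g2.png

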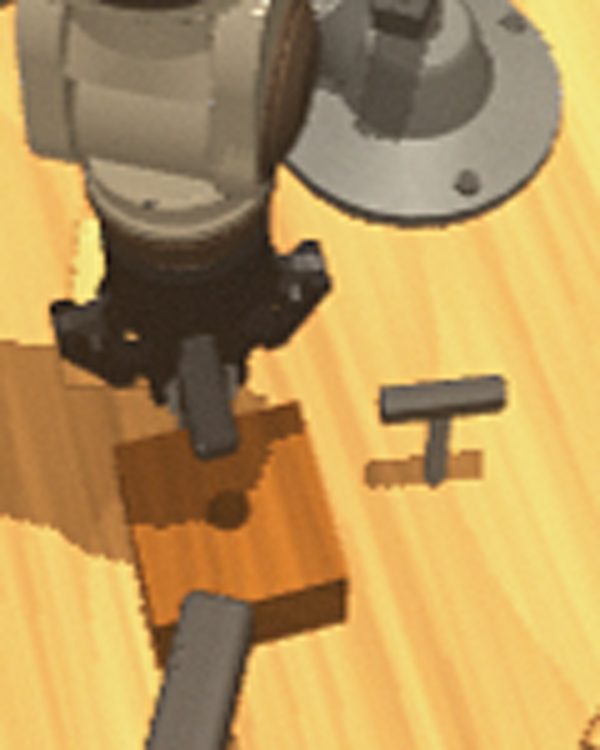

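>>> arm_command(
  increments=[
    [[0, -0.4, 0], 0],
    [[0, -0.8, 0], 0],
    [[0, -1.1, 0], 0],
    [[0, -1.1, 0], 0],
  ],
)

```text
time: 11.45
ee_pos: [0.4503, -0.294, 0.1402]
tcp_rot: [179.3, 0.2, 177.7]
wrist_force: [-1.2, 4.4, -0.8]
opening: 0.0209
```

>>> arm_command(
  increments=[
    [[0, 0.2, -0.5], 0],
    [[0, 0.2, -1.5], 0],
    [[0, 0.2, -2.5], 0],
    [[0, 0.2, -3.5], 0],
    [[0, 0.2, -4.5], 0],
  ],
  force=60,
)

```text
time: 11.95
ee_pos: [0.4501, -0.2904, 0.2553]
tcp_rot: [179.4, 0.2, 177.7]
wrist_force: [1.0, -1.1, -2.1]
opening: 0.0215
```

```bash
python3 -c "
from h import *
inc(.454,-.295,.2,177.3)
shot('side','side6')
crop('side6',215,220,335,370,5,'g3');shot('top','top6');crop('top6',330,200,410,280,7,'g4')"
```

```text
t 11.95 pos [ 0.4501 -0.2904  0.2553] rot [179.45   0.24 177.69] q6 [ -33.1    3.4    9.8   96.5    0.6 -120.8] F [ 1.  -1.1 -2.1] open 0.0215
inc [-0.15 -0.2   2.21] roll 0.06
```

View pics/g3.png

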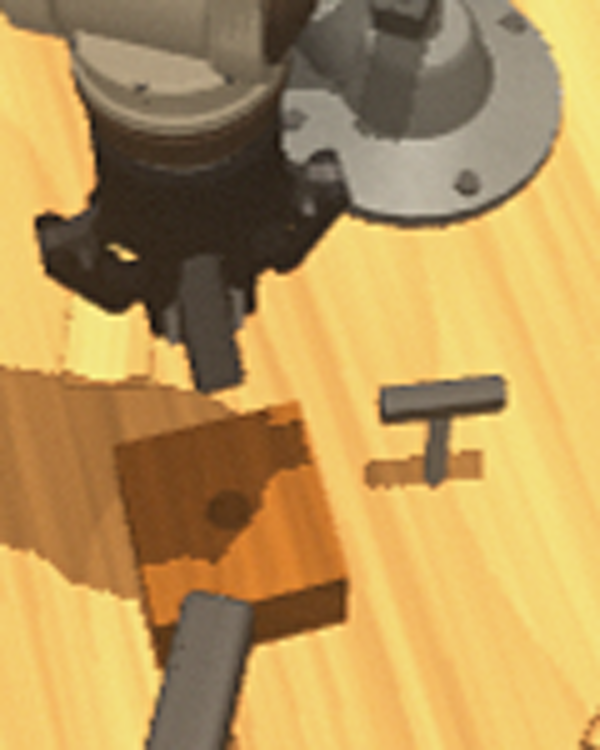

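>>> arm_command(
  increments=[
    [[-0.3, 1.4, 0], 1.3],
    [[-0.6, 2.8, 0], 2.6],
    [[-0.9, 4.2, 0], 3.9],
    [[-1.2, 5.6, 0], 5.2],
    [[-1.5, 7, 0], 6.5],
  ],
)

```text
time: 12.55
ee_pos: [0.4955, -0.1163, 0.2583]
tcp_rot: [179.4, 0.1, 138.4]
wrist_force: [1.0, 0.3, -4.1]
opening: 0.0214
```

```bash
python3 -c "
from h import *
inc(.51,.04,.255,55.4)"
```

```text
t 12.55 pos [ 0.4955 -0.1163  0.2583] rot [1.7940e+02 1.2000e-01 1.3835e+02] q6 [-13.5  -0.7   6.1  96.3   0.5 -61.8] F [ 1.   0.3 -4.1] open 0.0214
inc [3.72 5.06 0.18] roll 13.83
```

>>> arm_command(
  increments=[
    [[0.7, 1, 0.1], 1.3],
    [[1.4, 2, 0.1], 2.6],
    [[2.1, 3, 0.1], 3.9],
    [[2.9, 4, 0.1], 5.2],
    [[3.7, 5, 0.1], 6.5],
  ],
)

```text
time: 13.05
ee_pos: [0.5092, 0.0398, 0.2562]
tcp_rot: [179.5, -0.2, 99.0]
wrist_force: [-0.6, -0.2, -3.1]
opening: 0.0214
```

>>> arm_command(
  increments=[
    [[0, 0, 0], 1.3],
    [[0, 0, 0], 2.6],
    [[0, 0, 0], 3.9],
    [[0, 0, 0], 5.2],
    [[0, 0, 0], 6.5],
  ],
)

```text
time: 13.55
ee_pos: [0.5091, 0.0398, 0.2554]
tcp_rot: [179.8, -0.5, 59.7]
wrist_force: [-0.5, 0.0, -3.3]
opening: 0.0214
```

```bash
python3 -c "
from h import *
inc(.51,.04,.255,55.4)
shot('side','side7');shot('top','top7')
crop('side7',220,150,340,270,6,'h1');crop('top7',230,140,330,240,6,'h2')"
```

```text
t 13.55 pos [0.5091 0.0398 0.2554] rot [179.75  -0.48  59.71] q6 [ 4.3 -0.6  5.8 95.9  0.3 34.6] F [-0.5  0.  -3.3] open 0.0214
inc [0.02 0.03 0.02] roll 0.72
```

View pics/h1.png

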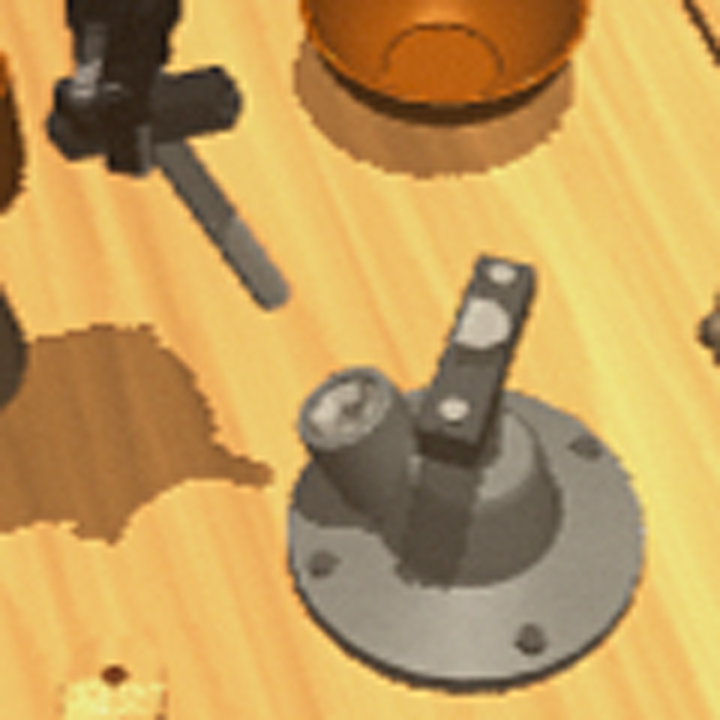

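View pics/h2.png

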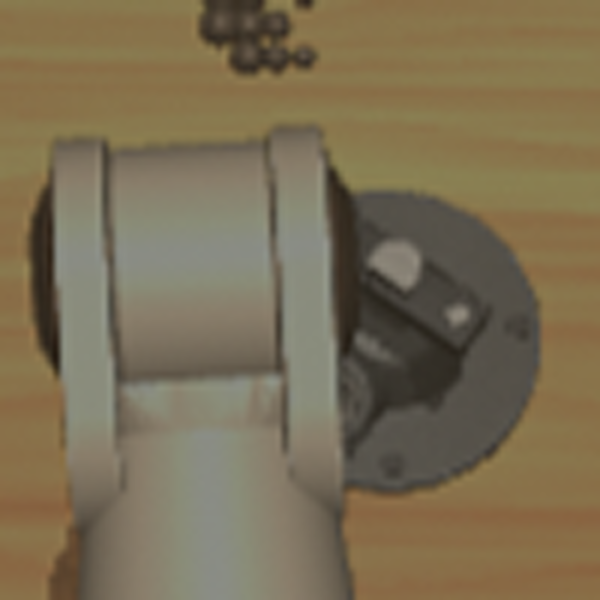

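```bash
python3 - <<'E'
from h import *
c=load('side7');P=cloud(c);Q=P[172:204,246:272].reshape(-1,3);Q=Q[(Q[:,2]>.09)]
Q=Q[np.isfinite(Q[:,0])&(Q[:,2]<.30)];print(len(Q),Q.min(0),Q.max(0))
o=get_obs();g=o['ee_pos']+[0,0,.0115]
cs=[]
for th,col in((25,(255,0,0)),(29,(0,255,0)),(33,(0,0,255))):
    az=np.radians(o['tcp_rot'][2]+90);t=np.radians(th);n=np.array([np.sin(t)*np.cos(az),np.sin(t)*np.sin(az),np.cos(t)])
    cs.append(([g,g-.13*n],col)); cs.append((circ(g-.13*n,n,.008,13),col))
s,n=screw((.643,-.0515),145.4)
cs.append(([s,s+.08*n],(255,255,0)));cs.append((circ(s+.033*n,n,.027),(255,255,0)))
draw('side7',220,150,340,270,6,'h3',cs)
Qc=Q-Q.mean(0);print(np.linalg.svd(Qc)[2][0] if len(Q)<2000 else '')
E
```

```text
228 [ 0.51504808 -0.00118242  0.15371094] [0.56991693 0.03418482 0.27572277]
[ 0.37847515 -0.1914757  -0.9055902 ]
```

View pics/h3.png

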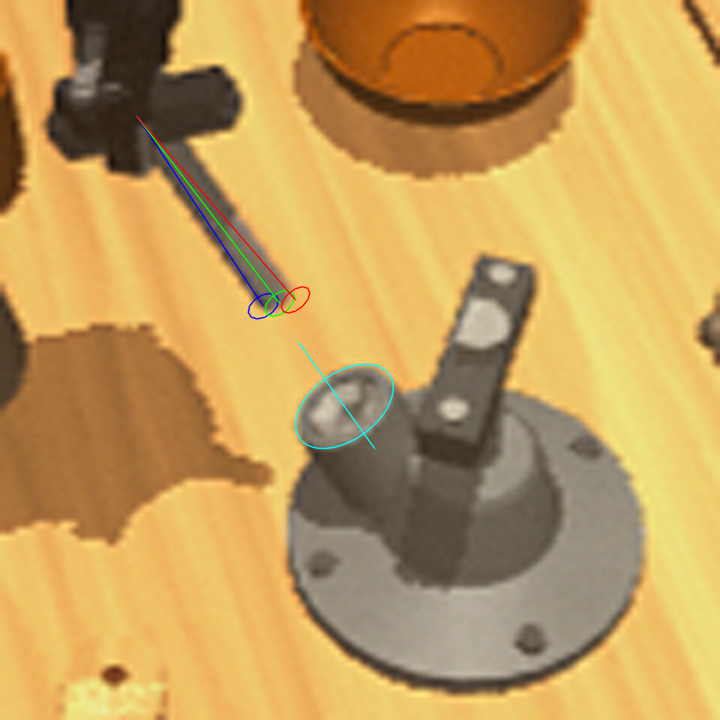

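```bash
python3 - <<'E'
from h import *
crop('side7',240,165,276,206,18,'h4')
E
```

```text
(no output)
```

View pics/h4.png

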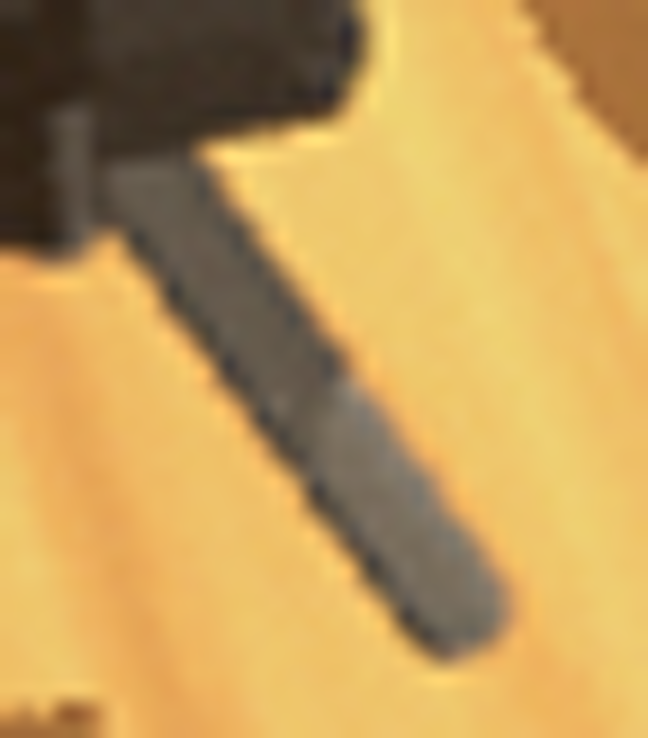

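```bash
cat >> h.py <<'E'
def keyline(tag,pts,crop0,s,ee,yaw):
    # intersect centreline pixels with the vertical plane through the TCP normal to the jaw axis
    c=load(tag); j=np.array([np.cos(np.radians(yaw)),np.sin(np.radians(yaw)),0]); out=[]
    for p in pts:
        u=np.array(p)/s+crop0-.5; o,d=ray(c,*u); out.append(o+d*(j@(ee-o))/(j@d))
    return out
E
python3 - <<'E'
from h import *
ee=np.array([.5091,.0398,.2554]);yaw=59.7
A,B,T=keyline('side7',[(195,240),(452,600),(450,640)],(240,165),18,ee,yaw)
az=np.radians(yaw+90);e=np.array([np.cos(az),np.sin(az),0])
for p in(A,B,T): print(p,'out',e@(p-ee),'z',p[2]-ee[2])
n=A-B;n/=np.linalg.norm(n);print('tilt',np.degrees(np.arctan2(e@n,n[2])))
# line at tool: offset at z=ee+.0115
k=(ee[2]+.0115-A[2])/n[2];print('at handle height out',e@(A+k*n-ee))
E
```

```text
[0.52696429 0.02936095 0.23641602] out -0.020690737237522114 z -0.018983979936287032
[0.56001803 0.0100459  0.16198903] out -0.05897416763269308 z -0.09341096970364332
[0.55954938 0.01031976 0.15197813] out -0.05843136563196449 z -0.1034218741106035
tilt 27.220186005938714
at handle height out -0.005010520588877092
```

```bash
python3 -c "
from h import *
inc(.5270,.0285,.2145,55.4)"
```

```text
t 13.65 pos [0.509  0.0398 0.2554] rot [179.76  -0.48  59.92] q6 [ 4.3 -0.6  5.8 95.9  0.3 34.4] F [-0.5  0.5 -3.3] open 0.0211
inc [-0.04  0.84  1.64] roll 0.75
```

>>> arm_command(
  increments=[
    [[0, 0.3, 0.5], 0.4],
    [[0, 0.6, 1.1], 0.75],
    [[0, 0.84, 1.64], 0.75],
    [[0, 0.84, 1.64], 0.75],
  ],
)

```text
time: 14.05
ee_pos: [0.5271, 0.029, 0.2115]
tcp_rot: [180.0, -0.3, 55.5]
wrist_force: [-0.1, -0.3, -2.7]
opening: 0.0209
```

```bash
python3 -c "
from h import *
inc(.5311,.0257,.2054,55.4)
shot('side','side8');crop('side8',240,165,310,235,10,'i1')"
```

```text
t 14.05 pos [0.5271 0.029  0.2115] rot [179.98  -0.35  55.5 ] q6 [ 3.   1.2  2.7 91.3  0.3 37.5] F [-0.1 -0.3 -2.7] open 0.0209
inc [-0.02  0.21  0.24] roll 0.02
```

View pics/i1.png

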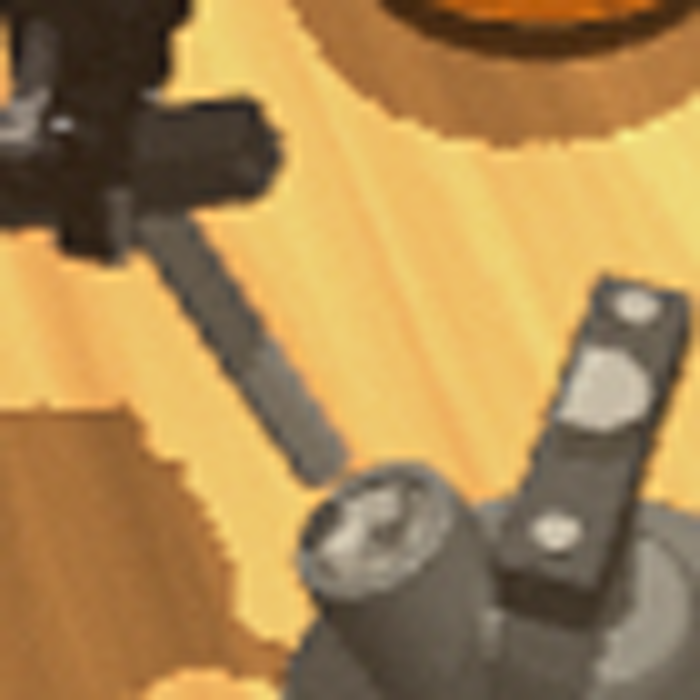

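```bash
python3 - <<'E'
from h import *
ee=np.array([.5271,.029,.2115]);yaw=55.5
az=np.radians(yaw+90);e=np.array([np.cos(az),np.sin(az),0])
tip=ee-.064*e-[0,0,.104]; t=np.radians(27);n2=np.sin(t)*e+np.array([0,0,np.cos(t)])
s,n=screw((.643,-.0515),145.4)
print('tip',tip,'depth',n@(tip-s),'radial',e@(tip-s-n*(n@(tip-s))), 'vec',tip-s-n*(n@(tip-s)))
cs=[([tip,tip+.1*n2],(255,0,0)),(circ(tip,n2,.008,30),(255,0,0)),([s,s+.08*n],(255,255,0)),(circ(s+.033*n,n,.027),(255,255,0)),(circ(s+.032*n,n,.0155),(0,255,0)),(circ(s+.025*n,n,.0086),(0,255,0))]
draw('side8',240,165,310,235,10,'i2',cs)
E
```

```text
tip [ 0.57984408 -0.00725     0.1075    ] depth 0.052939851576720515 radial 0.0014462932404307217 vec [-0.00087269  0.00128368 -0.00080224]
```

View pics/i2.png

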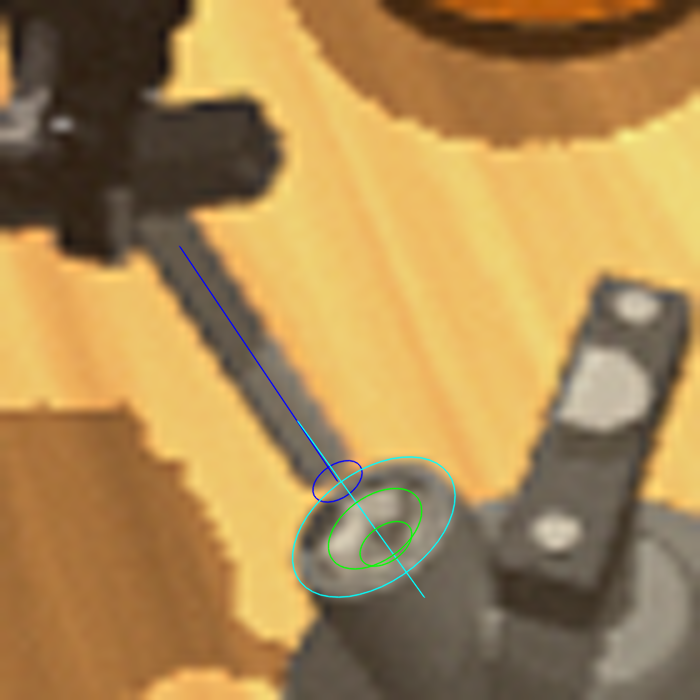

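>>> arm_command(
  increments=[
    [[0, 0.25, 0.3], 0],
    [[0, 0.4, 0.6], 0],
    [[0, 0.55, 0.85], 0],
    [[0, 0.6, 1], 0],
    [[0, 0.6, 1], 0],
  ],
)

```text
time: 14.6
ee_pos: [0.5394, 0.0207, 0.1872]
tcp_rot: [180.0, -0.4, 55.5]
wrist_force: [-0.6, -0.1, -3.6]
opening: 0.021
```

```bash
python3 -c "
from h import *
inc(.5311,.0257,.2054,55.4)
shot('side','side9');crop('side9',240,165,310,235,10,'i3')"
```

```text
t 14.6 pos [0.5394 0.0207 0.1872] rot [179.97  -0.36  55.48] q6 [ 2.1  2.5  1.4 88.6  0.3 36.6] F [-0.6 -0.1 -3.6] open 0.021
inc [-0.02 -0.39 -0.73] roll 0.01
```

View pics/i3.png

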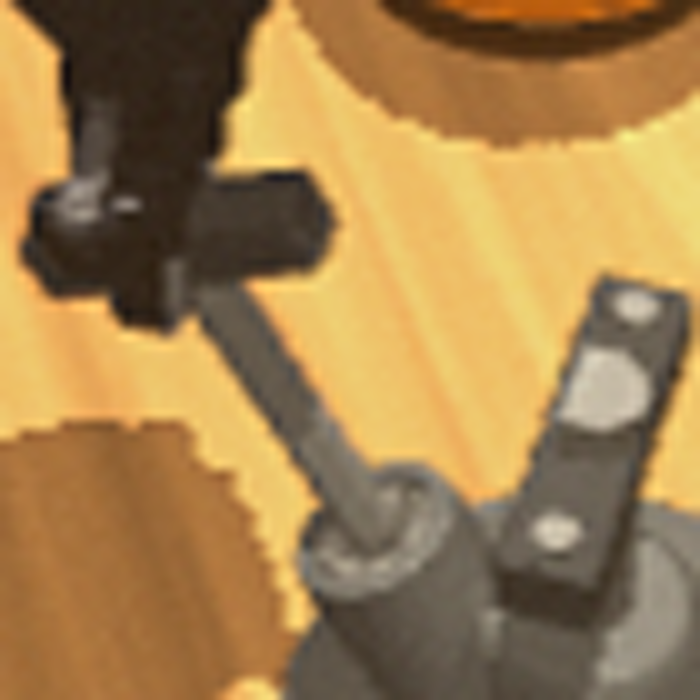

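>>> arm_command(
  increments=[
    [[0, 0.06, 0.1], 0],
    [[0, 0.12, 0.21], 0],
    [[0, 0.12, 0.21], 0],
  ],
  force=40,
)

```text
time: 14.95
ee_pos: [0.5414, 0.0191, 0.1845]
tcp_rot: [179.9, -0.4, 55.5]
wrist_force: [-9.5, -0.0, 10.7]
opening: 0.0212
```

>>> arm_command(
  increments=[
    [[0, 0.06, 0.1], 0],
    [[0, 0.12, 0.21], 0],
    [[0, 0.12, 0.21], 0],
  ],
)

```text
time: 15.25
ee_pos: [0.543, 0.0172, 0.1809]
tcp_rot: [179.9, -0.4, 55.5]
wrist_force: [-5.0, -2.7, -0.5]
opening: 0.0212
```

>>> arm_command(
  increments=[
    [[0, 0.06, 0.1], 0],
    [[0, 0.12, 0.21], 0],
    [[0, 0.12, 0.21], 0],
  ],
)

```text
time: 15.55
ee_pos: [0.5451, 0.0151, 0.1755]
tcp_rot: [179.9, -0.3, 55.4]
wrist_force: [-3.0, -3.3, -2.4]
opening: 0.0213
```

```bash
python3 -c "
from h import *
inc(.5311,.0257,.2054,55.4)
shot('side','side10');crop('side10',240,165,310,235,10,'i4')"
```

```text
t 15.55 pos [0.5451 0.0151 0.1755] rot [179.88  -0.31  55.43] q6 [ 1.5  3.2  0.8 87.3  0.2 36.1] F [-3.  -3.3 -2.4] open 0.0213
inc [ 0.04 -0.7  -1.2 ] roll 0.0
```

View pics/i4.png

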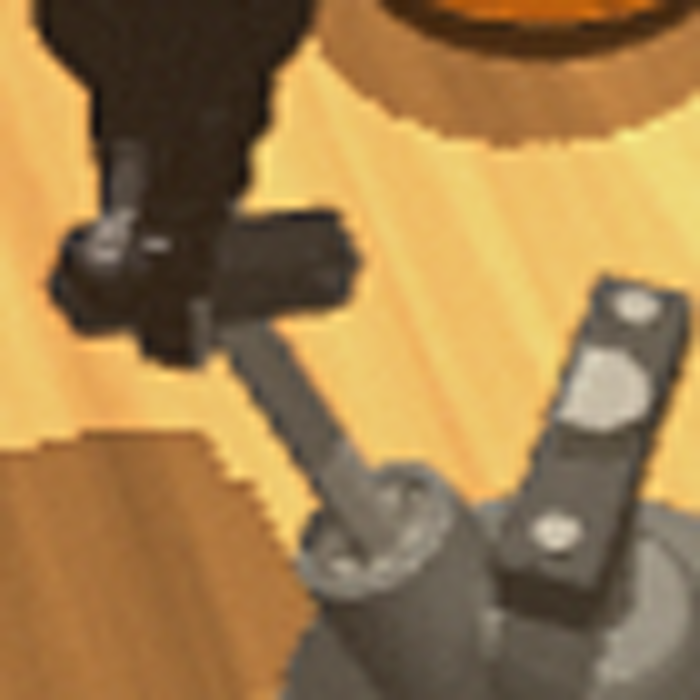

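>>> arm_command(
  increments=[
    [[0, 0.05, 0.1], 0],
    [[0, 0.1, 0.2], 0],
    [[0, 0.15, 0.3], 0],
    [[0, 0.15, 0.3], 0],
  ],
)

```text
time: 16.0
ee_pos: [0.548, 0.0131, 0.169]
tcp_rot: [179.9, -0.3, 55.4]
wrist_force: [-7.6, 0.4, 7.3]
opening: 0.0212
```

>>> arm_command(
  increments=[
    [[0, 0.05, 0.1], 0],
    [[0, 0.1, 0.2], 0],
    [[0, 0.1, 0.2], 0],
  ],
)

```text
time: 16.3
ee_pos: [0.549, 0.0132, 0.1689]
tcp_rot: [179.9, -0.6, 55.5]
wrist_force: [-23.5, 7.3, 34.0]
opening: 0.0214
```

```bash
python3 -c "
from h import *
inc(.5311,.0257,.2054,55.4)
shot('side','side11');crop('side11',240,165,310,235,10,'i5')"
```

```text
t 16.3 pos [0.549  0.0132 0.1689] rot [179.87  -0.57  55.49] q6 [ 1.2  3.6  0.4 86.5  0.4 35.7] F [-23.5   7.3  34. ] open 0.0214
inc [ 0.02 -0.87 -1.46] roll 0.01
```

View pics/i5.png

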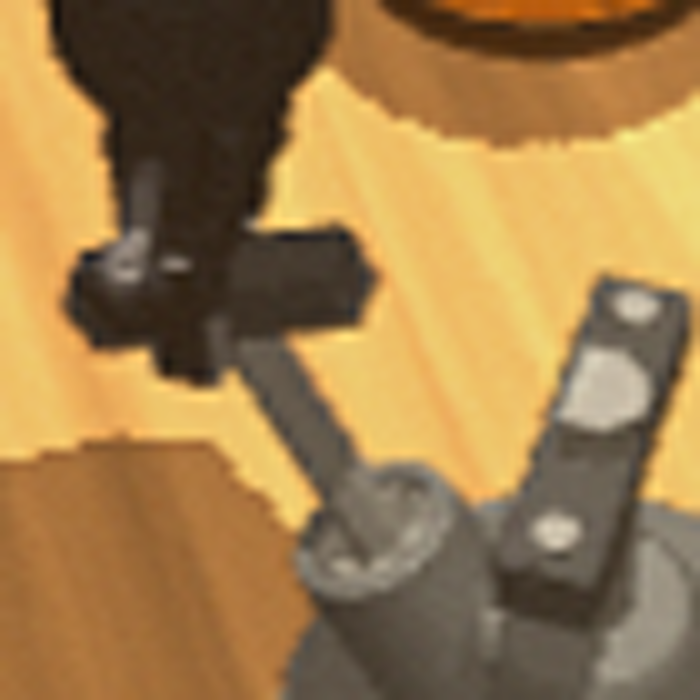

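```bash
python3 - <<'E'
from h import *
s,n=screw((.643,-.0515),145.4)
e=np.array([np.cos(np.radians(145.4)),np.sin(np.radians(145.4)),0]); x=np.cross([-np.sin(np.radians(145.4)),np.cos(np.radians(145.4)),0],n); y=np.cross(n,x)
def box(g,col):
    out=[]
    for sz in(-.012,.012): out.append(([g+sz*n+a*.046*x+b*.011*y for a,b in((1,1),(1,-1),(-1,-1),(-1,1),(1,1))],col))
    return out
cs=box(s+.13*n,(0,255,0))+box(s+.135*n,(0,0,255))+[([s,s+.118*n],(255,255,0))]
draw('side11',240,165,310,235,10,'i6',cs)
E
```

```text
(no output)
```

View pics/i6.png

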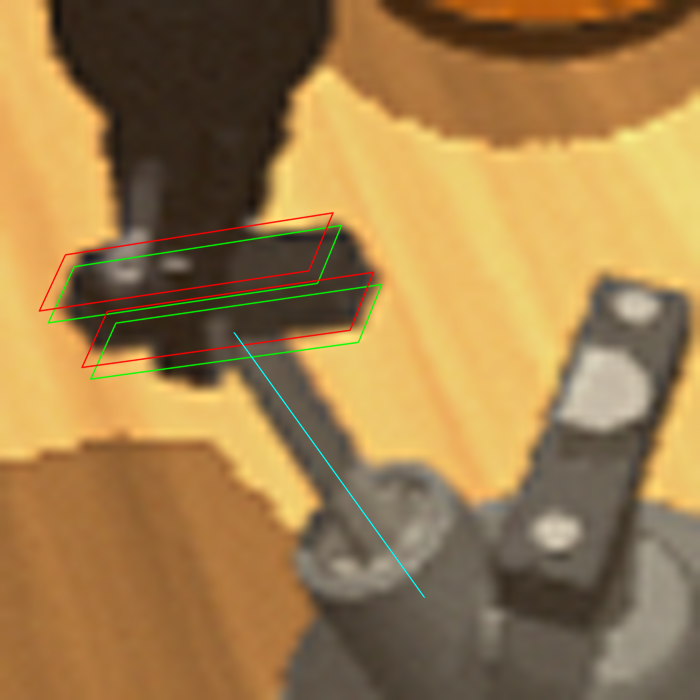

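>>> arm_command(
  increments=[
    [[0, -0.03, -0.06], 0],
    [[0, -0.03, -0.06], 0],
  ],
)

```text
time: 16.55
ee_pos: [0.5479, 0.0138, 0.171]
tcp_rot: [179.9, -0.6, 55.5]
wrist_force: [-6.7, -0.9, 2.2]
opening: 0.0212
```

>>> arm_command(
  increments=[
    [[0, 0, 0], 0],
    [[0, 0, 0], 0],
    [[0, 0, 0], 0],
  ],
  claw=0.2,
)

```text
time: 16.85
ee_pos: [0.5485, 0.0139, 0.1711]
tcp_rot: [179.8, -0.6, 55.5]
wrist_force: [-0.2, 0.1, -0.4]
opening: 0.0344
```

```bash
python3 -c "
from h import *
inc(.5311,.0257,.2054,55.4)
shot('side','side12');crop('side12',240,165,310,235,10,'i7')"
```

```text
t 16.85 pos [0.5485 0.0139 0.1711] rot [179.84  -0.61  55.51] q6 [ 1.3  3.4  0.6 86.6  0.4 35.7] F [-0.2  0.1 -0.4] open 0.0344
inc [ 0.01 -0.84 -1.37] roll 0.02
```

View pics/i7.png

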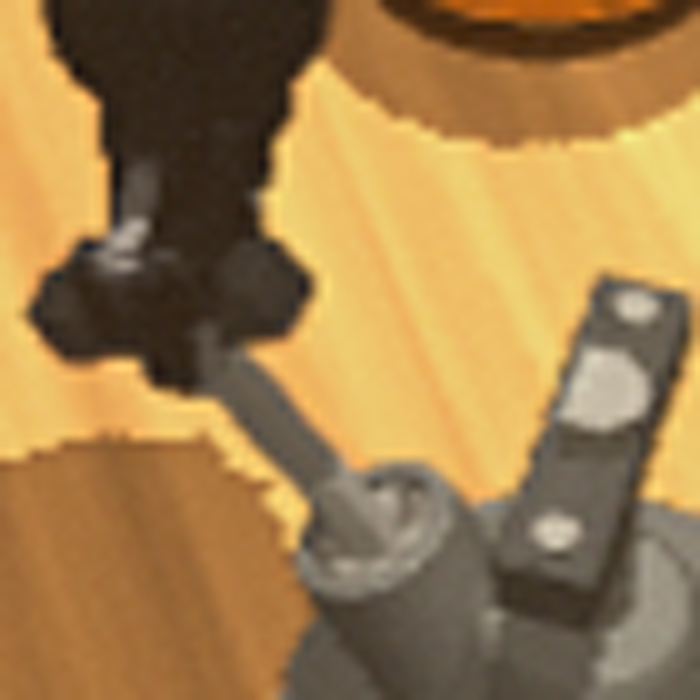

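```bash
python3 - <<'E'
from h import *
crop('side12',255,195,285,225,24,'i8')
E
```

```text
(no output)
```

View pics/i8.png

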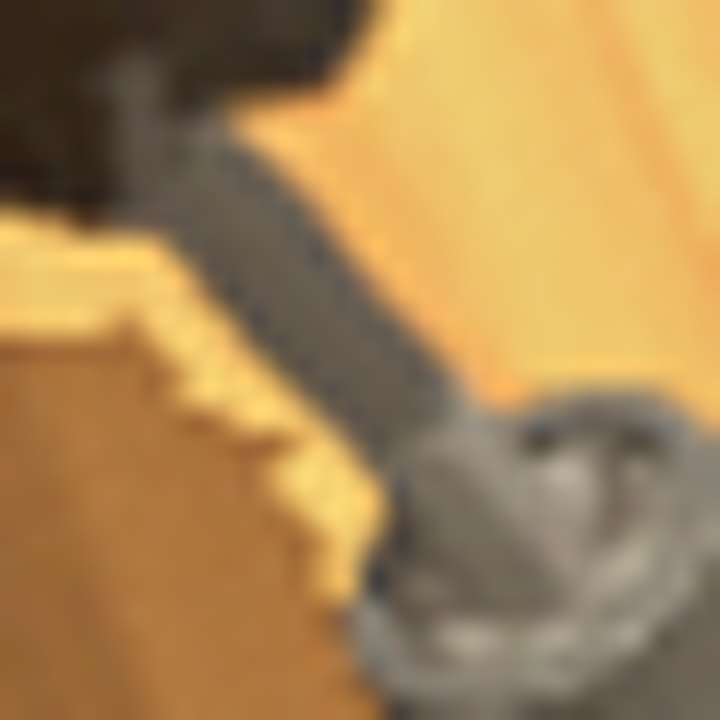

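```bash
python3 - <<'E'
from h import *
s,n=screw((.643,-.0515),145.4)
ee=s+.1*n;yaw=55.4
e=np.array([np.cos(np.radians(145.4)),np.sin(np.radians(145.4)),0])
for tag,pts,c0,sc in(('side12',[(255,240),(394,400)],(255,195),24),('side11',[(265,360),(340,480)],(240,165),10)):
    A,B=keyline(tag,pts,c0,sc,ee,yaw);m=A-B;m/=np.linalg.norm(m)
    print('tilt',np.degrees(np.arctan2(e@m,m[2])))
    # offset of line from seat in-plane at depths
    for d in(0,10,25,33):
        q=s+d/1000*n; v=q-A; p=v-m*(m@v); print(d,'offset outward mm',-1000*(p@np.cross(np.array([-e[1],e[0],0]),n)).round(4))
E
```

```text
tilt 34.98995975322795
0 offset outward mm -1.1
10 offset outward mm -0.1
25 offset outward mm 1.5
33 offset outward mm 2.3
tilt 25.120560079771188
0 offset outward mm 3.6
10 offset outward mm 2.9
25 offset outward mm 1.9
33 offset outward mm 1.4
```

>>> arm_command(
  increments=[
    [[0, 0, 0], 0],
    [[0, 0, 0], 0],
    [[0, 0, 0], 0],
  ],
  claw=1,
  force=25,
)

```text
time: 17.2
ee_pos: [0.5483, 0.0137, 0.1711]
tcp_rot: [179.8, -0.6, 55.5]
wrist_force: [-1.5, -1.5, 1.5]
opening: 0.022
```

>>> arm_command(
  increments=[
    [[0, 0.1, 0], 0],
    [[0, 0.25, 0], 0],
    [[0, 0.4, -0.02], 0],
    [[0, 0.4, -0.02], 0],
  ],
)

```text
time: 17.6
ee_pos: [0.5559, 0.0087, 0.1738]
tcp_rot: [179.9, -0.7, 55.5]
wrist_force: [-11.7, 5.0, 17.3]
opening: 0.0218
```

```bash
python3 -c "
from h import *
inc(.5311,.0257,.2054,55.4)
shot('side','side13');crop('side13',255,185,295,225,18,'j1')"
```

```text
t 17.6 pos [0.5559 0.0087 0.1738] rot [179.89  -0.68  55.51] q6 [ 0.7  4.4  1.9 87.   0.5 35.1] F [-11.7   5.   17.3] open 0.0218
inc [ 0.01 -1.2  -1.27] roll 0.02
```

View pics/j1.png

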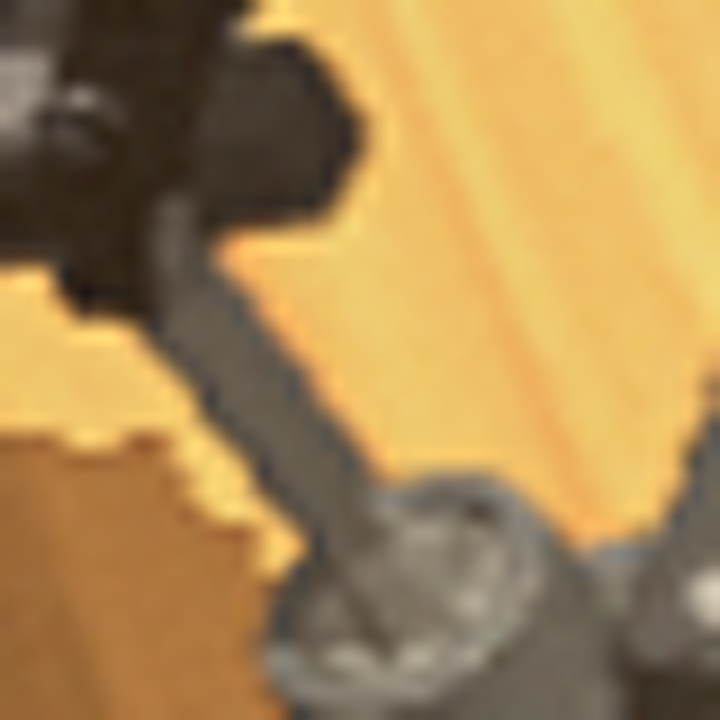

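```bash
cat >> h.py <<'E'
def tilt(tag,pts,c0,sc):
    s,n=screw((.643,-.0515),145.4); e=np.array([np.cos(np.radians(145.4)),np.sin(np.radians(145.4)),0])
    A,B=keyline(tag,pts,c0,sc,s+.1*n,55.4);m=A-B;m/=np.linalg.norm(m)
    print('tilt',np.degrees(np.arctan2(e@m,m[2])))
    for d in(0,25,33,118,130):
        q=s+d/1000*n; v=q-A; p=v-m*(m@v); print(d,'inward mm',(1000*(p@np.cross(np.array([-e[1],e[0],0]),n))).round(1))
E
python3 - <<'E'
from h import *
tilt('side13',[(225,335),(317,470)],(255,185),18)
s,n=screw((.643,-.0515),145.4)
draw('side13',255,185,295,225,18,'j2',[([s,s+.118*n],(255,255,0)),([s+.118*n+np.array([-.05*.568,-.05*.823,0])*.2,s+.118*n-np.array([-.05*.568,-.05*.823,0])*.2],(0,255,0))])
E
```

```text
tilt 27.47197190713257
0 inward mm -1.7
25 inward mm -1.1
33 inward mm -0.9
118 inward mm 1.4
130 inward mm 1.7
```

View pics/j2.png

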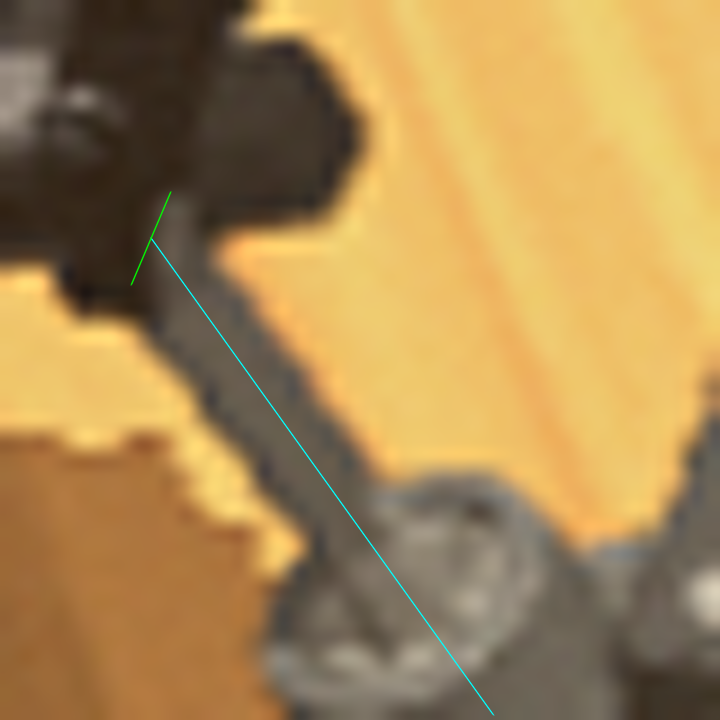

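>>> arm_command(
  increments=[
    [[0, 0.0, 0.1], 0],
    [[0, 0.05, 0.2], 0],
    [[0, 0.1, 0.28], 0],
    [[0, 0.05, 0.28], 0],
    [[0, 0.1, 0.28], 0],
  ],
  force=40,
)

```text
time: 18.15
ee_pos: [0.5572, 0.0088, 0.1732]
tcp_rot: [179.8, -0.9, 55.6]
wrist_force: [-24.7, 8.7, 47.6]
opening: 0.0214
```

>>> arm_command(
  increments=[
    [[0, -0.1, -0.05], 0.5],
    [[0, -0.1, 0.05], 1],
    [[0, 0, 0.1], 0],
    [[0, -0.1, 0.15], -1],
    [[0, 0, 0.2], 0],
  ],
  force=25,
)

```text
time: 18.65
ee_pos: [0.5564, 0.009, 0.1724]
tcp_rot: [179.6, -1.0, 55.8]
wrist_force: [-21.0, 7.1, 43.5]
opening: 0.0216
```

```bash
python3 -c "
from h import *
inc(.5311,.0257,.2054,55.4)
shot('side','side14');crop('side14',255,185,295,225,18,'j3')"
```

```text
t 18.65 pos [0.5564 0.009  0.1724] rot [179.64  -1.04  55.83] q6 [ 0.6  4.1  1.4 86.4  0.6 34.8] F [-21.    7.1  43.5] open 0.0216
inc [ 0.01 -1.2  -1.33] roll 0.07
```

View pics/j3.png

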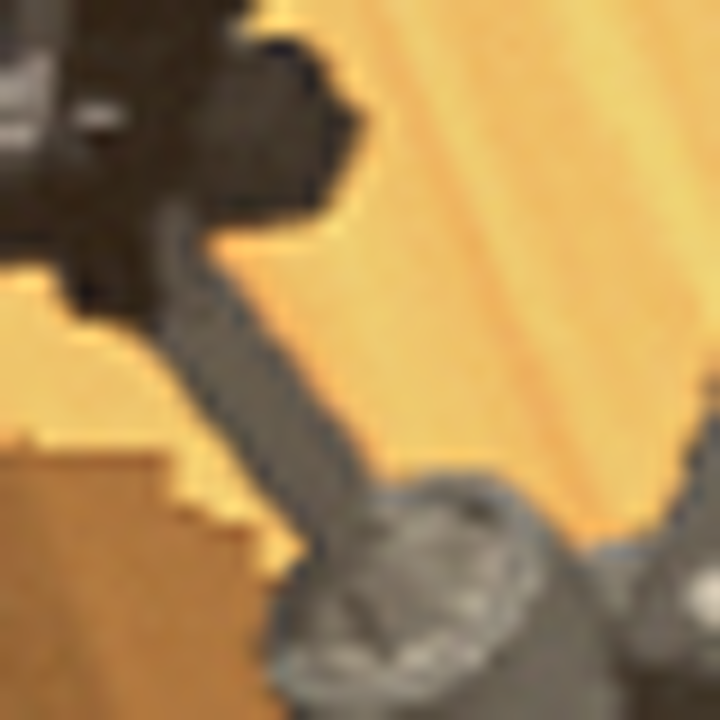

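```bash
python3 -c "
from h import *
o=get_obs();R=Ro.from_euler('xyz',o['tcp_rot'],degrees=True).as_matrix()
print(o['wrist_force'],o['torque'],'tool',R.T@o['wrist_force'],R.T@o['torque'])
shot('top','top14');crop('top14',260,160,340,240,8,'j4')"
```

```text
[-15.23190419   4.73245595  29.70862389] [ 0.62702173  3.42806755 -0.16966924] tool [ -4.24536613 -15.02360522 -29.88774884] [ 3.16616664 -1.4487399   0.22390297]
```

View pics/j4.png

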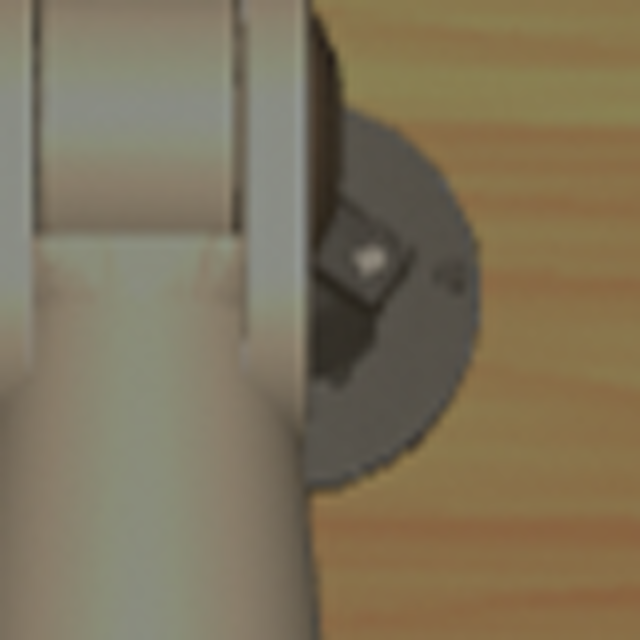

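>>> arm_command(
  increments=[
    [[0, -0.05, -0.15], 0],
    [[-0.1, -0.05, -0.1], 0],
    [[-0.1, -0.05, -0.05], 0],
  ],
)

```text
time: 19.05
ee_pos: [0.5545, 0.0082, 0.1731]
tcp_rot: [179.7, -1.2, 55.4]
wrist_force: [1.8, 0.5, -1.9]
opening: 0.0212
```

```bash
cat >> h.py <<'E'
def ft():
    o=get_obs();R=Ro.from_euler('xyz',o['tcp_rot'],degrees=True).as_matrix()
    F=R.T@o['wrist_force'];T=R.T@o['torque']; print('pos',o['ee_pos'].round(4),'rot',o['tcp_rot'].round(2),'toolF',F.round(1),'T@tcp(d=.2)',(T-np.cross([0,0,.2],F)).round(2),'t',o['time'])
E
python3 -c "
from h import *
ft()"
```

```text
pos [0.5545 0.0082 0.1731] rot [179.68  -1.16  55.43] toolF [1.4 1.2 1.9] T@tcp(d=.2) [ 0.07  0.09 -0.06] t 19.05
```

>>> arm_command(
  increments=[
    [[0, 0.05, 0.08], 0],
    [[0, 0.08, 0.15], 0],
    [[0, 0.1, 0.2], 0],
  ],
  force=40,
)

```text
time: 19.35
ee_pos: [0.5558, 0.0077, 0.1724]
tcp_rot: [179.6, -1.3, 55.5]
wrist_force: [-22.1, 8.0, 43.7]
opening: 0.0217
```

```bash
python3 -c "
from h import *
ft()"
```

```text
pos [0.5558 0.0077 0.1724] rot [179.64  -1.33  55.46] toolF [ -4.9 -22.5 -43.9] T@tcp(d=.2) [-0.03 -0.78  0.33] t 19.35
```

>>> arm_command(
  increments=[
    [[0, -0.05, -0.15], 0],
    [[0, -0.05, -0.1], 0.7],
    [[0, -0.05, -0.1], 1.3],
  ],
  force=40,
)

```text
time: 19.65
ee_pos: [0.5557, 0.0095, 0.1746]
tcp_rot: [179.9, -1.6, 47.6]
wrist_force: [4.6, 5.8, -1.3]
opening: 0.0216
```

```bash
python3 -c "
from h import *
ft()"
```

```text
pos [0.5557 0.0095 0.1746] rot [179.86  -1.56  47.57] toolF [ 7.4 -0.5  1.5] T@tcp(d=.2) [ 0.13  0.83 -0.44] t 19.65
```

>>> arm_command(
  increments=[
    [[0, 0.05, 0.08], 0],
    [[0, 0.08, 0.15], 0],
    [[0, 0.1, 0.2], 0],
  ],
)

```text
time: 19.95
ee_pos: [0.5577, 0.0096, 0.1728]
tcp_rot: [179.9, -1.8, 47.7]
wrist_force: [-16.5, 10.8, 33.9]
opening: 0.0217
```

```bash
python3 -c "
from h import *
ft()"
```

```text
pos [0.5577 0.0096 0.1728] rot [179.88  -1.82  47.66] toolF [ -2.1 -19.4 -34.1] T@tcp(d=.2) [-0.09 -0.    0.07] t 19.95
```

>>> arm_command(
  increments=[
    [[0, -0.05, -0.1], 0],
    [[0, -0.05, -0.1], 0],
  ],
)

```text
time: 20.15
ee_pos: [0.5567, 0.0104, 0.175]
tcp_rot: [179.9, -1.8, 47.7]
wrist_force: [-0.4, 1.1, -2.7]
opening: 0.0215
```

>>> arm_command(
  increments=[
    [[0, 0, 0], 0],
    [[0, 0, 0], 0],
    [[0, 0, 0], 0],
    [[0, 0, 0], 0],
  ],
  claw=-0.6,
)

```text
time: 20.55
ee_pos: [0.5568, 0.0103, 0.1749]
tcp_rot: [179.9, -1.8, 47.7]
wrist_force: [-0.1, -1.2, 0.3]
opening: 0.0685
```

```bash
python3 -c "
from h import *
ft()
shot('side','side15');crop('side15',240,165,310,235,10,'k1')"
```

```text
pos [0.5568 0.0103 0.1749] rot [179.89  -1.81  47.66] toolF [-1.   0.8 -0.4] T@tcp(d=.2) [0.14 0.16 0.  ] t 20.55
```

View pics/k1.png

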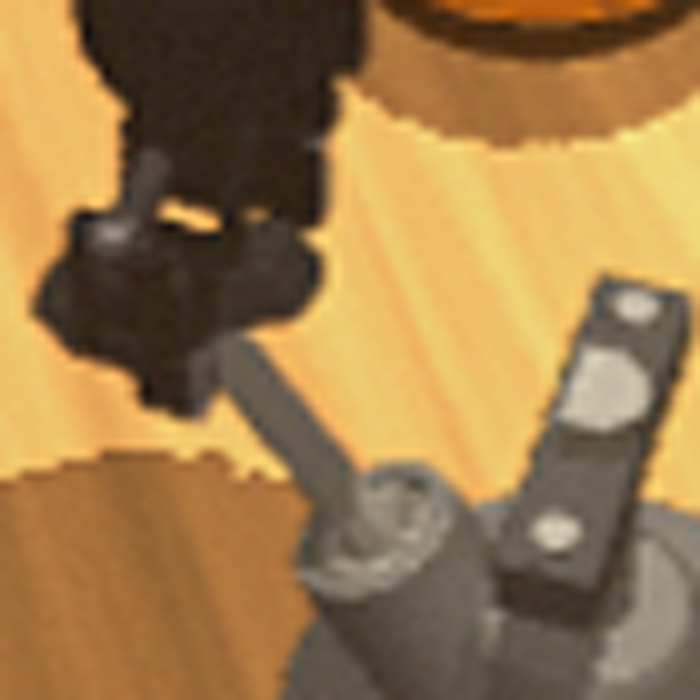

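>>> arm_command(
  increments=[
    [[0, 0, -1], 0],
    [[0, 0, -2], 0],
    [[0, -0.5, -3.2], 0],
    [[0, -1.5, -4], 0],
    [[0, -2.5, -4], 0],
  ],
  claw=-0.6,
)

```text
time: 21.1
ee_pos: [0.5086, 0.0504, 0.2778]
tcp_rot: [179.7, -2.0, 47.6]
wrist_force: [-0.2, -0.6, 0.6]
opening: 0.0683
```

```bash
python3 - <<'E'
from h import *
ft()
shot('side','side16');shot('top','top16')
s,n=screw((.643,-.0515),145.4)
crop('side16',240,165,310,235,10,'k2');crop('top16',255,160,335,235,8,'k3')
E
```

```text
pos [0.5086 0.0504 0.2778] rot [179.72  -1.99  47.62] toolF [-0.6  0.2 -0.6] T@tcp(d=.2) [-0.01  0.08 -0.02] t 21.1
```

View pics/k2.png

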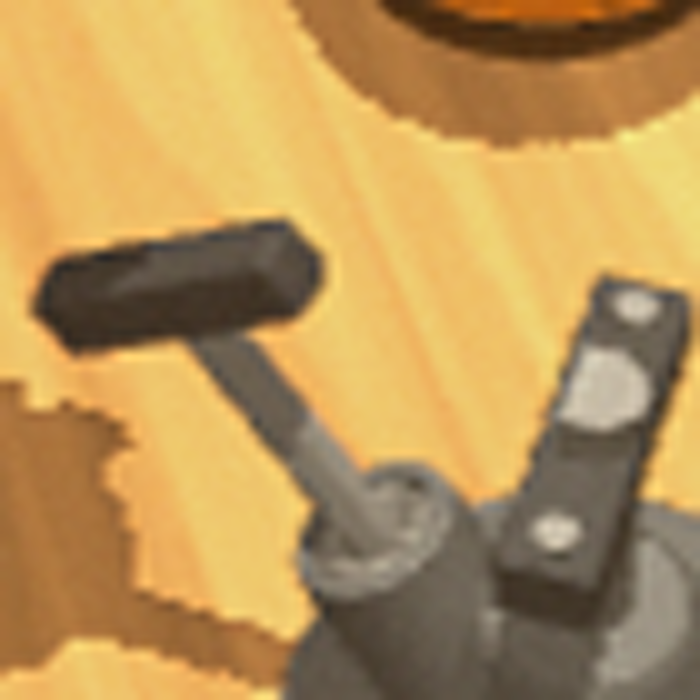

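View pics/k3.png

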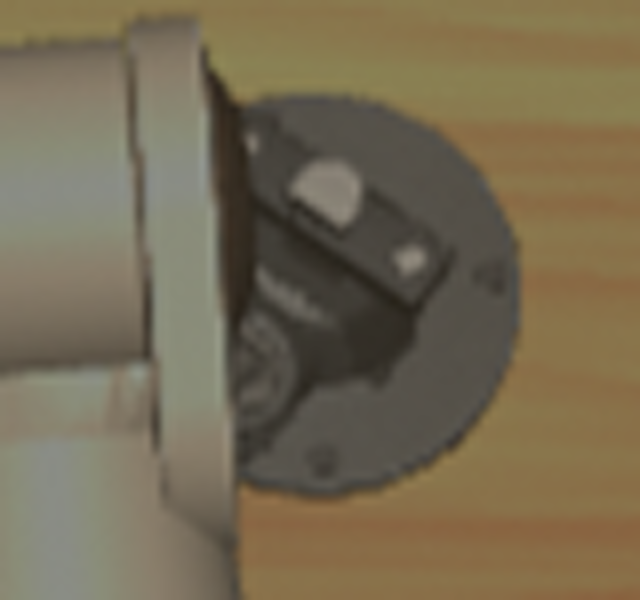

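```bash
cat > fit.py <<'E'
from h import *
from scipy.optimize import least_squares
s,n=screw((.643,-.0515),145.4)
ej=np.array([np.cos(np.radians(55.4)),np.sin(np.radians(55.4)),0]); x0=np.cross(ej,n)  # in plane, perp to n
R0=np.stack([x0,np.cross(n,x0),n],1)
def pose(p,piv=.012):
    d,a,b,t=p; R=R0@Ro.from_euler('yxz',[a,b,t],degrees=True).as_matrix()
    P=s+piv*n; tip=P+(d/1000-piv)*R[:,2]; return R,tip
def corners(p):
    R,tip=pose(p); return {(i,j,k):tip+R@np.array([i*.046,j*.011,.13+k*.012]) for i in(1,-1) for j in(1,-1) for k in(1,-1)}
def fit(tag,obs,off,p0):
    c=load(tag)
    def r(p):
        C=corners(p); return np.concatenate([proj(c,C[k])+off-v for k,v in obs.items()])
    q=least_squares(r,p0,loss='soft_l1'); return q
E
python3 - <<'E'
from fit import *
c=load('side16')
for k,v in corners((0,0,0,0)).items(): print(k,((proj(c,v)-[240,165]+.5)*10).round())
E
```

```text
(1, 1, 1) [341. 225.]
(1, 1, -1) [381. 284.]
(1, -1, 1) [317. 283.]
(1, -1, -1) [358. 342.]
(-1, 1, 1) [ 74. 266.]
(-1, 1, -1) [115. 323.]
(-1, -1, 1) [ 48. 322.]
(-1, -1, -1) [ 90. 379.]
```

```bash
python3 - <<'E'
from h import *
crop('side16',240,182,276,206,20,'k4')
E
```

```text
(no output)
```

View pics/k4.png

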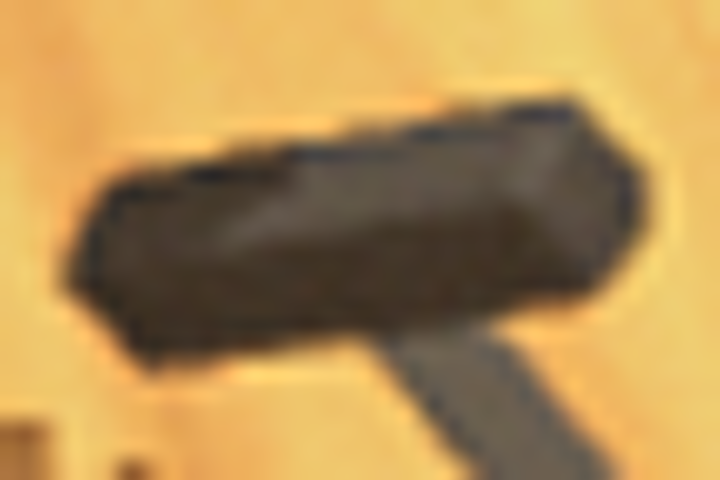

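```bash
python3 - <<'E'
from fit import *
raw={(-1,1,1):(110,178),(1,1,1):(575,98),(1,1,-1):(645,200),(1,-1,-1):(595,290),(-1,-1,-1):(150,368),(-1,-1,1):(68,272)}
obs={k:np.array(v)/20+[240,182]-.5 for k,v in raw.items()}
for off in((0,0),(.5,.5),(-.5,-.5)):
    q=fit('side16',obs,np.array(off),[2,0,0,0]); print(off,q.x.round(1),q.cost,q.fun.round(1))
E
```

```text
(0, 0) [ 1.2 -8.5 -3.3 -7.6] 2.308643409921304 [ 0.6 -0.6 -0.5 -1.1  0.9 -0.1 -0.1  0.9 -0.1  1.  -0.8 -0. ]
(0.5, 0.5) [ 3.5 -8.5 -3.2 -7.6] 2.333455931739959 [ 0.6 -0.6 -0.5 -1.1  0.9 -0.1 -0.1  0.9 -0.1  1.  -0.8 -0. ]
(-0.5, -0.5) [-1.1 -8.6 -3.5 -7.6] 2.284441900000363 [ 0.6 -0.6 -0.4 -1.1  0.9 -0.1 -0.1  0.9 -0.1  1.  -0.8 -0. ]
```

```bash
python3 - <<'E'
from fit import *
for p in((2,-5,-2,-7.6),(1.2,-8.5,-3.3,-7.6)):
    R,tip=pose(p); g=tip+.13*R[:,2]; print('centre',g,'inner',g+.046*R[:,0],'outer',g-.046*R[:,0],'ydir',R[:,1], 'tilt',np.degrees(np.arccos(R[2,2])))
inc(.607,.015,.275,47.5)
E
```

```text
centre [0.5454455  0.02250268 0.1722283 ] inner [ 0.57319815 -0.00383697  0.19776285] outer [0.51769285 0.04884233 0.14669375] ydir [0.67159733 0.74015607 0.03355632] tilt 33.78735776468493
centre [0.54330252 0.02827955 0.16740234] inner [0.56989991 0.00309274 0.19522685] outer [0.51670512 0.05346636 0.13957784] ydir [0.67995161 0.73312962 0.01366622] tilt 37.231358563213234
t 21.2 pos [0.5073 0.0515 0.2763] rot [179.82  -1.92  47.75] q6 [ 5.2 -1.2  7.5 97.2  1.2 47.4] F [-0.  -1.   0.9] open 0.068
inc [1.6  3.93 0.12] roll 0.04
```

>>> arm_command(
  increments=[
    [[0.6, 1.2, 0], 0],
    [[1.2, 2.4, 0], 0],
    [[1.75, 3.55, 0], 0],
    [[1.75, 3.55, 0], 0],
    [[1.75, 3.55, 0], 0],
  ],
  claw=1,
  force=30,
)

```text
time: 21.7
ee_pos: [0.6028, 0.0235, 0.2767]
tcp_rot: [179.9, -1.8, 47.7]
wrist_force: [-0.3, 0.4, -0.1]
opening: 0.0
```

```bash
python3 - <<'E'
from h import *
inc(.603,.024,.188,47.5)
E
```

```text
t 21.7 pos [0.6028 0.0235 0.2767] rot [179.9   -1.83  47.71] q6 [ 1.7 12.2 22.  98.5  1.2 44. ] F [-0.3  0.4 -0.1] open 0.0
inc [-0.1  -0.01  3.55] roll 0.03
```

>>> arm_command(
  increments=[
    [[-0.05, 0, 1], 0],
    [[-0.1, 0, 2], 0],
    [[-0.1, 0, 3], 0],
    [[-0.1, 0, 3.5], 0],
    [[-0.1, 0, 3.5], 0],
  ],
)

```text
time: 22.2
ee_pos: [0.602, 0.0237, 0.1878]
tcp_rot: [-180.0, -1.7, 47.7]
wrist_force: [0.1, 0.9, 0.8]
opening: 0.0
```

```bash
python3 - <<'E'
from h import *
inc(.603,.024,.188,47.5)
shot('side','side17');crop('side17',240,165,310,235,10,'l1')
shot('top','top17');crop('top17',255,160,335,235,8,'l2')
E
```

```text
t 22.2 pos [0.602  0.0237 0.1878] rot [-180.     -1.73   47.72] q6 [ 1.7 10.2  9.8 88.4  1.2 44. ] F [0.1 0.9 0.8] open 0.0
inc [ 0.03  0.02 -0.01] roll 0.04
```

View pics/l1.png

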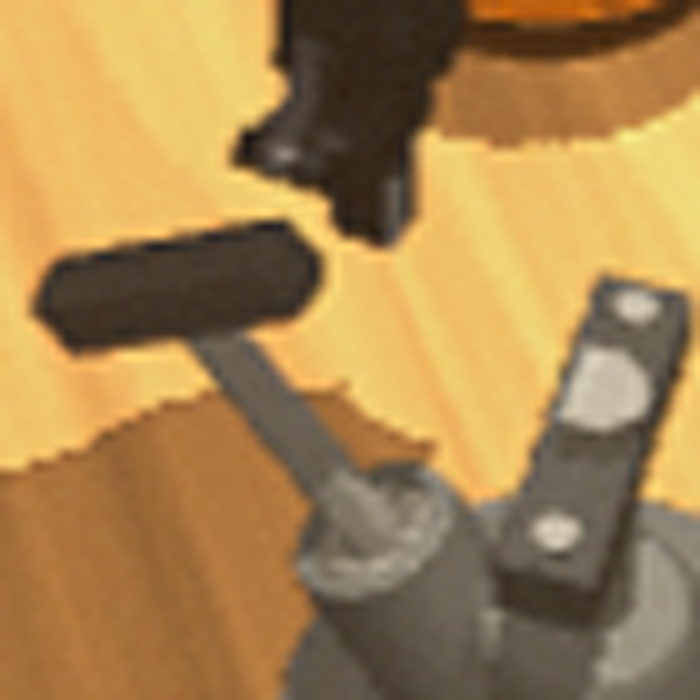

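View pics/l2.png

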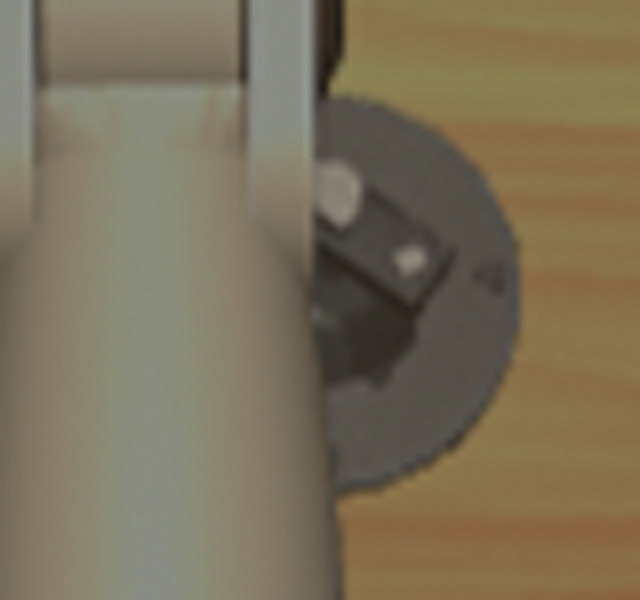

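>>> arm_command(
  increments=[
    [[0, -0.4, 0], 0],
    [[-0.3, -0.4, 0], 0],
    [[-0.6, -0.4, 0], 0],
    [[-0.9, -0.4, 0], 0],
    [[-1.2, -0.4, 0], 0],
  ],
)

```text
time: 22.8
ee_pos: [0.5754, 0.0077, 0.1898]
tcp_rot: [179.8, -1.9, 47.7]
wrist_force: [2.5, 1.4, 2.4]
opening: -0.0002
```

```bash
python3 - <<'E'
from h import *
ft()
shot('side','side18');crop('side18',240,165,310,235,10,'l3')
E
```

```text
pos [0.5754 0.0077 0.1898] rot [179.81  -1.93  47.71] toolF [ 2.7  0.9 -2.3] T@tcp(d=.2) [-0.04 -0.08 -0.03] t 22.8
```

View pics/l3.png

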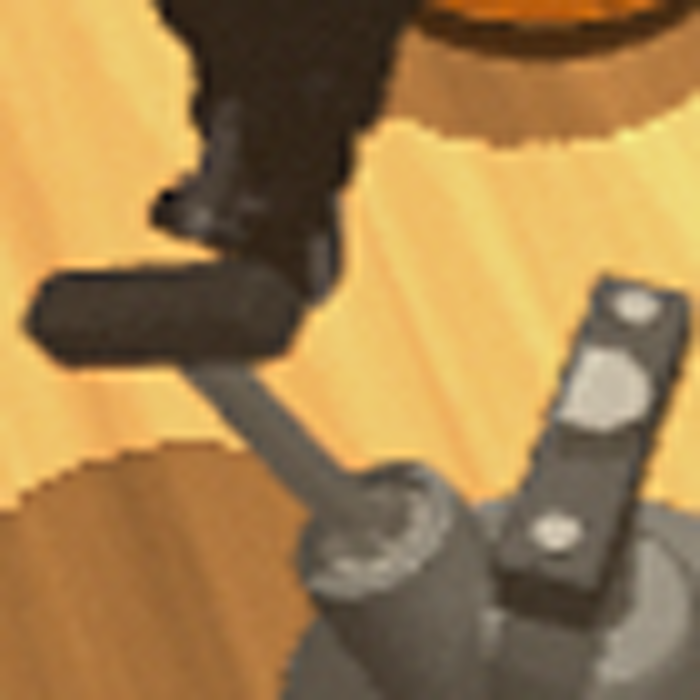

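>>> arm_command(
  increments=[
    [[-0.25, -0.05, 0], 0],
    [[-0.5, -0.1, 0], 0],
    [[-0.7, -0.2, 0], 0],
    [[-0.9, -0.3, 0], 0],
  ],
)

```text
time: 23.25
ee_pos: [0.5542, -0.0048, 0.1891]
tcp_rot: [179.8, -1.9, 47.7]
wrist_force: [6.7, -0.0, -0.7]
opening: 0.0001
```

```bash
python3 - <<'E'
from h import *
ft()
shot('side','side19');crop('side19',240,165,310,235,10,'l4')
E
```

```text
pos [ 0.5542 -0.0048  0.1891] rot [179.77  -1.94  47.68] toolF [4.4 5.  0.9] T@tcp(d=.2) [ 0.08 -0.01  0.01] t 23.25
```

View pics/l4.png

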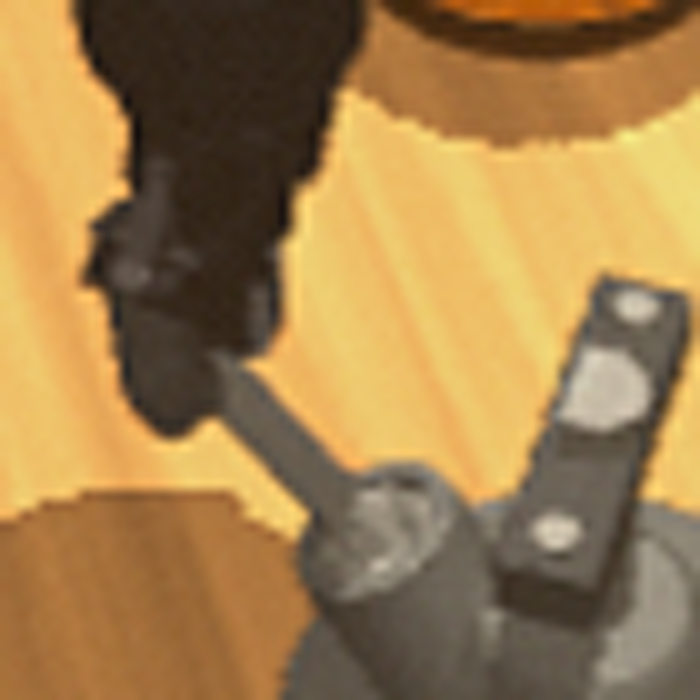

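>>> arm_command(
  increments=[
    [[-0.1, -0.1, 0], 0],
    [[-0.2, -0.2, 0], 0],
    [[-0.2, -0.2, 0], 0],
  ],
)

```text
time: 23.6
ee_pos: [0.5469, -0.0054, 0.1896]
tcp_rot: [179.7, -2.0, 47.7]
wrist_force: [6.7, 0.0, 0.7]
opening: 0.0001
```

```bash
python3 - <<'E'
from h import *
ft()
shot('side','side20');crop('side20',240,165,310,235,10,'l5')
E
```

```text
pos [ 0.5469 -0.0054  0.1896] rot [179.68  -1.98  47.67] toolF [ 4.6  4.9 -0.5] T@tcp(d=.2) [-0.1  -0.03 -0.02] t 23.6
```

View pics/l5.png

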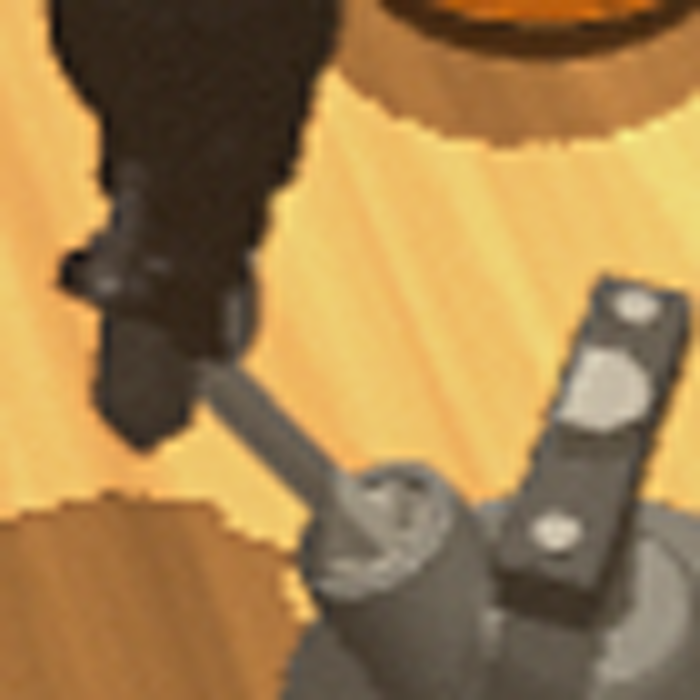

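>>> arm_command(
  increments=[
    [[-0.1, -0.05, 0], 0],
    [[-0.2, -0.15, 0], 0],
    [[-0.25, -0.2, 0], 0],
    [[-0.25, -0.2, 0], 0],
  ],
)

```text
time: 24.05
ee_pos: [0.5405, -0.0067, 0.1903]
tcp_rot: [179.5, -2.1, 47.7]
wrist_force: [12.0, 0.0, 1.7]
opening: 0.0003
```

```bash
python3 - <<'E'
from h import *
ft()
shot('side','side21');crop('side21',240,165,310,235,10,'l6')
E
```

```text
pos [ 0.5405 -0.0067  0.1903] rot [179.5   -2.13  47.68] toolF [ 8.2  8.8 -1.4] T@tcp(d=.2) [ 0.02 -0.19  0.05] t 24.05
```

View pics/l6.png

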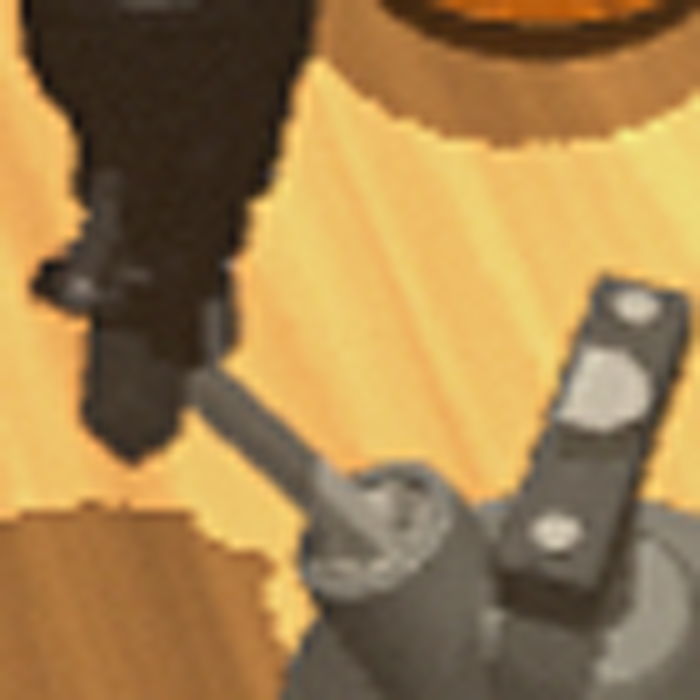

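>>> arm_command(
  increments=[
    [[0.3, 0.2, 0], 0],
    [[0.6, 0.5, 0], 0],
    [[1, 0.9, -0.5], 0],
    [[1.4, 1.4, -2], 0],
    [[1.4, 1.4, -3.5], 0],
  ],
)

```text
time: 24.6
ee_pos: [0.5879, -0.0063, 0.2782]
tcp_rot: [179.7, -2.0, 47.7]
wrist_force: [-0.3, -0.1, 0.1]
opening: -0.0001
```

>>> arm_command(
  increments=[
    [[1, 2.5, 0], 0],
    [[1, 4, 0], 0],
    [[1, 4, 0], 0],
  ],
)

```text
time: 24.9
ee_pos: [0.6821, -0.0577, 0.2731]
tcp_rot: [-180.0, -1.7, 47.6]
wrist_force: [-0.2, 0.4, -1.3]
opening: 0.0002
```

```bash
python3 - <<'E'
from h import *
ft()
shot('side','side22');crop('side22',240,165,310,235,10,'m1')
shot('top','top22');crop('top22',255,160,335,235,8,'m2')
E
```

```text
pos [ 0.6821 -0.0577  0.2731] rot [-179.99   -1.67   47.57] toolF [ 0.1 -0.4  1.3] T@tcp(d=.2) [-0.06 -0.02  0.02] t 24.9
```

View pics/m1.png

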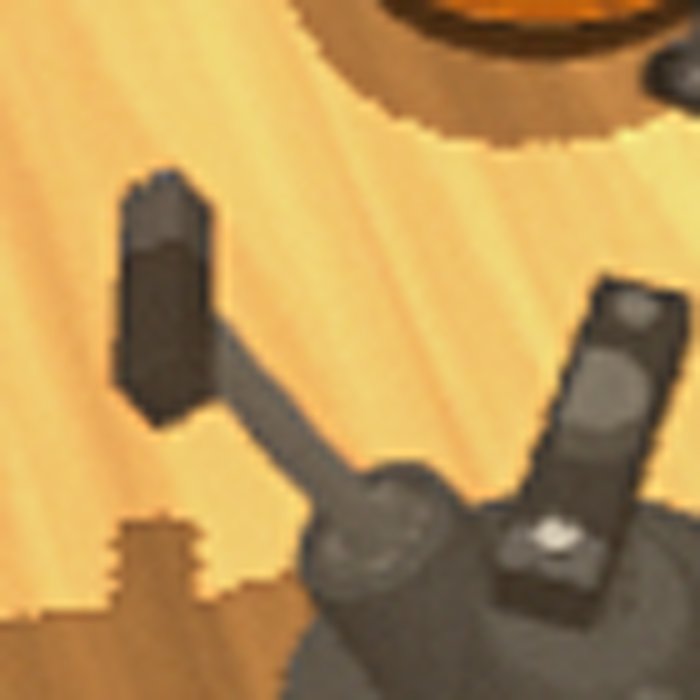

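View pics/m2.png

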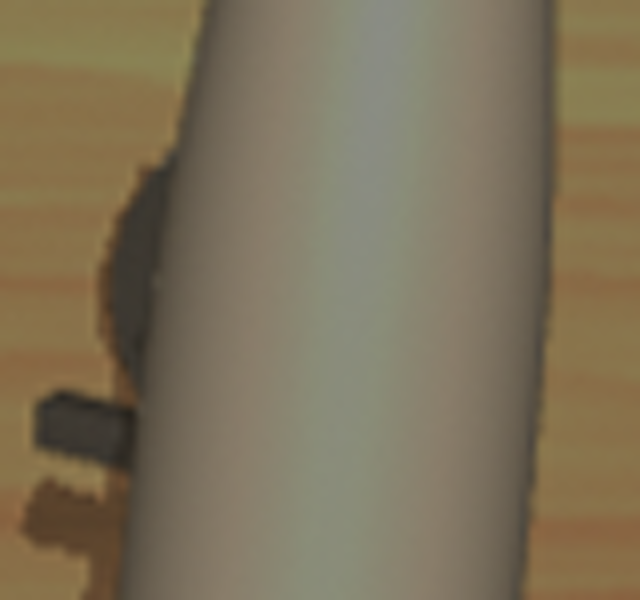

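>>> arm_command(
  increments=[
    [[-1.2, 1.2, 0], 0],
    [[-2.4, 2.4, 0], 0],
    [[-3.6, 3.6, 0], 0],
    [[-4.8, 4.8, 0], 0],
    [[-6, 5.5, 0], 0],
  ],
)

```text
time: 25.5
ee_pos: [0.6792, -0.2603, 0.2721]
tcp_rot: [179.9, -1.8, 47.6]
wrist_force: [0.7, 0.4, 0.5]
opening: -0.0001
```

```bash
python3 - <<'E'
from h import *
ft()
shot('side','side23');crop('side23',240,165,310,235,10,'m3')
shot('top','top23');crop('top23',245,160,325,235,9,'m4')
E
```

```text
pos [ 0.6792 -0.2603  0.2721] rot [179.94  -1.77  47.62] toolF [ 0.7  0.2 -0.4] T@tcp(d=.2) [ 0.01 -0.2   0.05] t 25.5
```

View pics/m3.png

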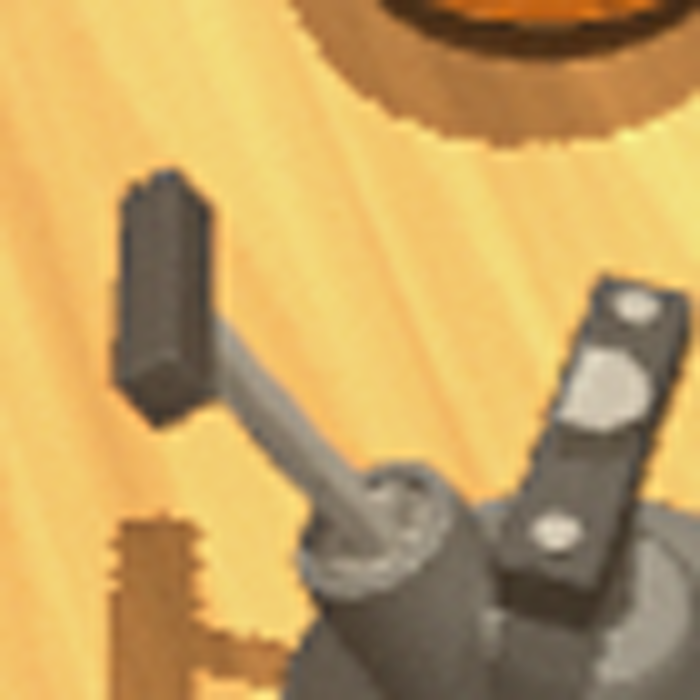

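View pics/m4.png

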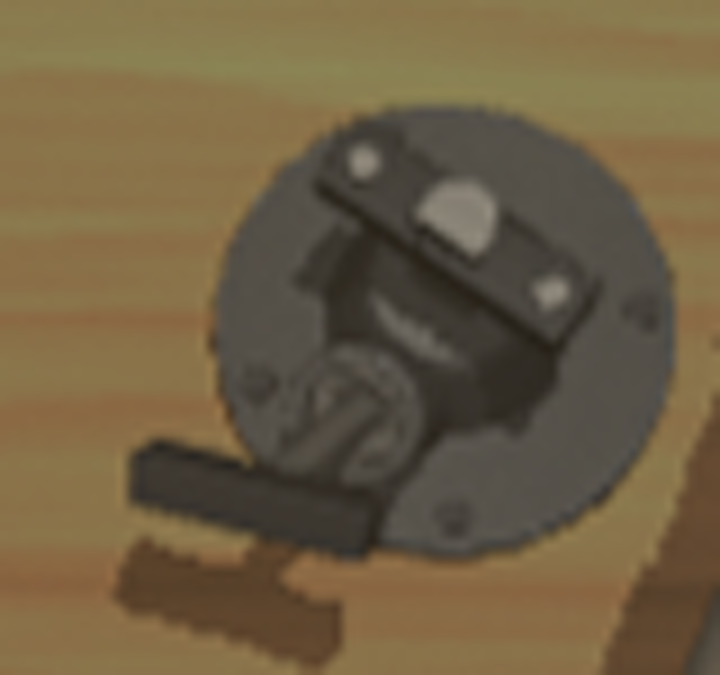

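```bash
python3 - <<'E'
from fit import *
for tag,o,sc in(('side23',(240,165),10),('top23',(245,160),9)):
    c=load(tag)
    print(tag)
    for k,v in corners((3,-4,0,-64)).items(): print(k,((proj(c,v)-o+.5)*sc).round())
crop('side23',246,178,266,212,20,'m5');crop('top23',256,206,292,226,20,'m6')
E
```

```text
side23
(1, 1, 1) [227. 323.]
(1, 1, -1) [269. 385.]
(1, -1, 1) [156. 357.]
(1, -1, -1) [200. 419.]
(-1, 1, 1) [213. 145.]
(-1, 1, -1) [253. 206.]
(-1, -1, 1) [146. 178.]
(-1, -1, -1) [187. 238.]
top23
(1, 1, 1) [366. 465.]
(1, 1, -1) [388. 452.]
(1, -1, 1) [359. 525.]
(1, -1, -1) [382. 512.]
(-1, 1, 1) [125. 420.]
(-1, 1, -1) [150. 408.]
(-1, -1, 1) [119. 480.]
(-1, -1, -1) [145. 467.]
```

View pics/m5.png

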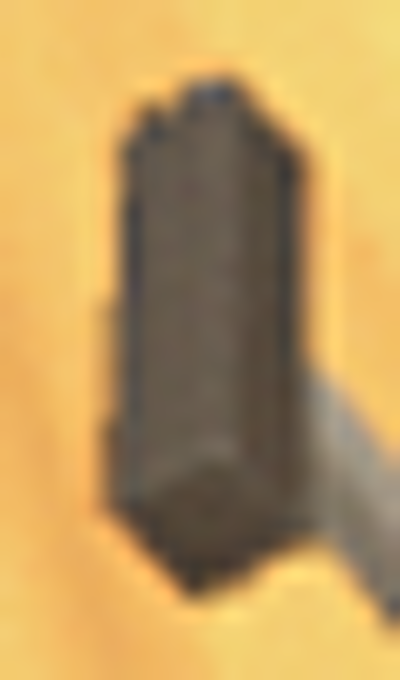

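View pics/m6.png

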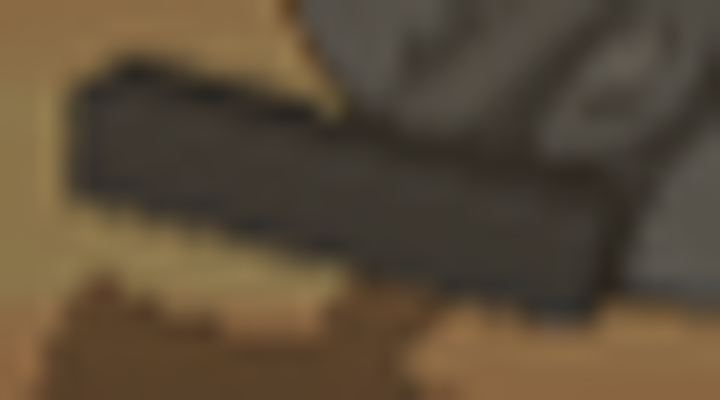

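```bash
cat >> fit.py <<'E'
def fit6(obs,p0,offs=None):
    # obs: {tag:{corner:pixel}}; params: tip offset mm in (x0,y0,n) from seat, a,b,t
    C={t:load(t) for t in obs}
    def key(p):
        R=R0@Ro.from_euler('yxz',p[3:6],degrees=True).as_matrix(); return R,s+R0@(p[:3]/1000)
    def r(p):
        R,tip=key(p); o=[]
        for t,d in obs.items():
            for k,v in d.items():
                X=tip+R@np.array([k[0]*.045,k[1]*.0105,.13+k[2]*.0115]) if len(k)==3 else tip+R@np.array([0,0,k[0]])
                o.append(proj(C[t],X)+(0 if offs is None else offs[t])-v)
        return np.concatenate(o)
    q=least_squares(r,p0,loss='soft_l1'); R,tip=key(q.x); return q,R,tip
E
python3 - <<'E'
from fit import *
S={(1,-1,1):(110,500),(1,-1,-1):(195,600),(1,1,-1):(315,535),(1,1,1):(225,445),(-1,1,1):(215,80),(-1,-1,1):(130,145),(-1,1,-1):(300,150)}
T={(-1,-1,1):(75,195),(1,-1,1):(580,320),(1,1,1):(605,190),(-1,1,1):(75,90)}
obs={'side23':{k:np.array(v)/20+[246,178]-.5 for k,v in S.items()},'top23':{k:np.array(v)/20+[256,206]-.5 for k,v in T.items()}}
q,R,tip=fit6(obs,[0,0,3,-4,0,-64]); print(q.x.round(1),q.cost); print(q.fun.reshape(-1,2).round(1).tolist()); print('handle',tip+.13*R[:,2],'axis',R[:,2],'tilt',np.degrees(np.arccos(R[2,2])),'xdir az',np.degrees(np.arctan2(R[1,0],R[0,0])))
E
```

```text
[  3.9  -3.9   7.5  -3.8   5.6 -65.7] 3.7570879089246487
[[-0.2, -0.1], [0.4, 0.5], [0.7, 0.2], [0.3, -0.9], [0.7, -0.8], [-1.1, -0.5], [1.0, 1.2], [-0.4, 0.8], [0.4, 0.5], [-0.2, 0.9], [0.1, -0.0]]
handle [0.5385439  0.01906155 0.17607106] axis [-0.46842596  0.34786188  0.81213868] tilt 35.69458465496535 xdir az -105.15810662765833
```

```bash
python3 - <<'E'
from h import *
crop('side23',256,190,291,225,20,'m7');crop('top23',270,190,300,220,22,'m8')
E
```

```text
(no output)
```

View pics/m7.png

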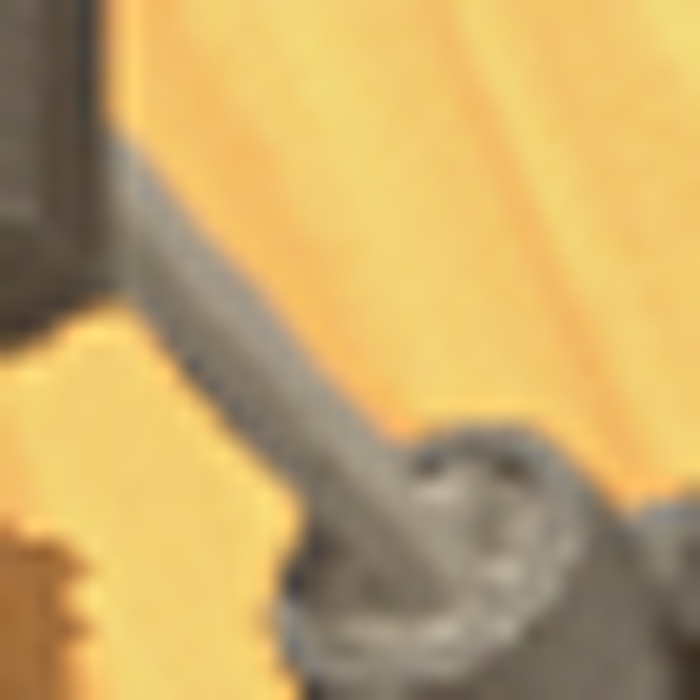

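View pics/m8.png

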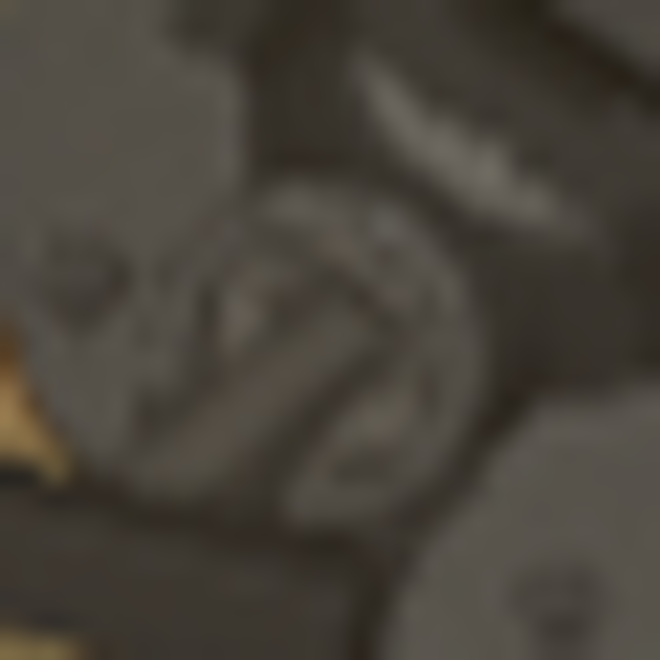

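```bash
python3 - <<'E'
from fit import *
cs,ct=load('side23'),load('top23')
def pl(c,p,q):
    o,d1=ray(c,*p);_,d2=ray(c,*q); m=np.cross(d1,d2); return m/np.linalg.norm(m)
f=lambda p,o,sc:np.array(p)/sc+o-.5
for T in([(205,465),(350,315)],[(205,465),(355,305)],[(205,470),(340,320)]):
    m1=pl(cs,f((202,300),(256,190),20),f((317,430),(256,190),20)); m2=pl(ct,f(T[0],(270,190),22),f(T[1],(270,190),22))
    d=np.cross(m1,m2);d/=np.linalg.norm(d);d*=np.sign(d[2]); l=R0.T@d
    print('dir',d,'tilt',np.degrees(np.arccos(d[2])),'az',np.degrees(np.arctan2(d[1],d[0])),'lean x0,y0 deg',np.degrees(l[:2]))
# expected screw axis in the images
for c,o,sc in((cs,(256,190),20),(ct,(270,190),22)):
    print([((proj(c,s+k*n)-o+.5)*sc).round() for k in(0,.033,.07,.118)])
E
```

```text
dir [-0.47208938  0.26428783  0.84100152] tilt 32.75397028593053 az 150.75877111537733 lean x0,y0 deg [-3.63278897 -2.89504561]
dir [-0.47070936  0.2542099   0.84487279] tilt 32.34169129925709 az 151.62842313175491 lean x0,y0 deg [-3.18155488 -3.32544392]
dir [-0.46894932  0.24186791  0.84946244] tilt 31.846750035885933 az 152.71687478455078 lean x0,y0 deg [-2.63026468 -3.8502572 ]
[array([528., 694.]), array([426., 552.]), array([307., 387.]), array([147., 164.])]
[array([368., 315.]), array([311., 356.]), array([244., 403.]), array([153., 468.])]
```

```bash
python3 - <<'E'
from h import *
inc(.521,.031,.27,55.4)
E
```

```text
t 25.6 pos [ 0.678  -0.2626  0.272 ] rot [179.94  -1.72  47.39] q6 [-21.8  34.   50.5 105.8   1.6  20.8] F [ 1.2  0.7 -0.8] open 0.0
inc [  4.39 -12.57   0.2 ] roll -1.34
```

>>> arm_command(
  increments=[
    [[0.7, -1.9, 0], -0.4],
    [[1.3, -3.8, 0], -0.8],
    [[2, -5.7, 0], -1.3],
    [[2.6, -7.6, 0], -1.3],
    [[3.3, -9.5, 0], -1.3],
  ],
)

```text
time: 26.1
ee_pos: [0.5572, -0.0403, 0.2751]
tcp_rot: [179.7, -1.7, 55.2]
wrist_force: [0.8, 0.6, 0.9]
opening: -0.0001
```

```bash
python3 - <<'E'
from h import *
inc(.521,.031,.235,55.4)
E
```

```text
t 26.1 pos [ 0.5572 -0.0403  0.2751] rot [179.66  -1.74  55.24] q6 [-4.8  5.9 14.7 97.7  1.3 30. ] F [0.8 0.6 0.9] open -0.0001
inc [ 1.47 -2.83  1.63] roll -0.03
```

>>> arm_command(
  increments=[
    [[0.7, -1.4, 0], 0],
    [[1.45, -2.8, 0], 0],
    [[1.45, -2.8, 0.8], 0],
    [[1.45, -2.8, 1.6], 0],
    [[1.45, -2.8, 1.6], 0],
  ],
)

```text
time: 26.6
ee_pos: [0.5191, 0.0316, 0.2343]
tcp_rot: [179.8, -1.7, 55.3]
wrist_force: [0.1, -1.0, -0.9]
opening: 0.0002
```

```bash
python3 - <<'E'
from h import *
inc(.533,.0225,.204,55.4)
shot('side','side24');crop('side24',240,165,310,235,10,'n1')
E
```

```text
t 26.6 pos [0.5191 0.0316 0.2343] rot [179.79  -1.67  55.35] q6 [ 2.9 -0.5  3.5 92.8  1.2 37.5] F [ 0.1 -1.  -0.9] open 0.0002
inc [-0.02  0.66  1.21] roll -0.01
```

View pics/n1.png

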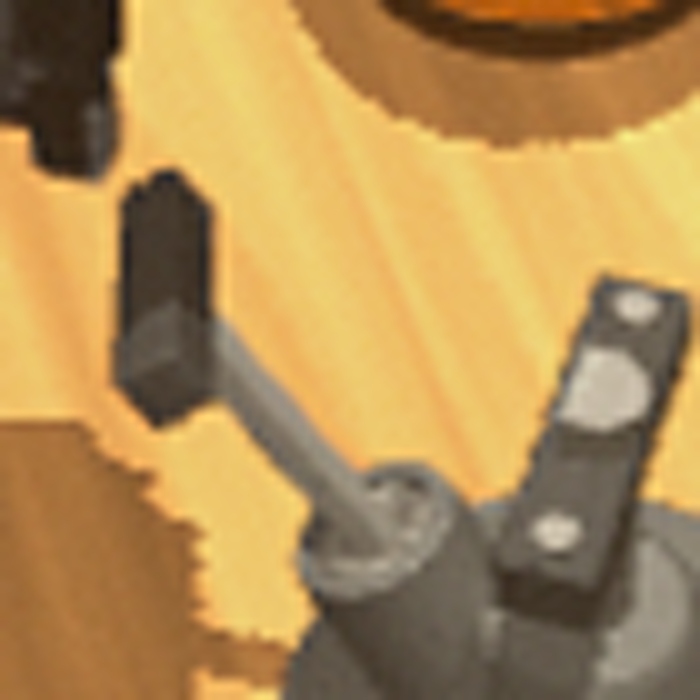

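>>> arm_command(
  increments=[
    [[0, 0.25, 0.3], 0],
    [[0, 0.4, 0.6], 0],
    [[0, 0.6, 0.9], 0],
    [[0, 0.7, 1.1], 0],
  ],
)

```text
time: 27.05
ee_pos: [0.5351, 0.0213, 0.2074]
tcp_rot: [179.7, -1.7, 55.3]
wrist_force: [-0.2, 0.1, 0.6]
opening: 0.0003
```

>>> arm_command(
  increments=[
    [[0, 0.05, 0.1], 0],
    [[0, 0.1, 0.2], 0],
    [[0, 0.1, 0.2], 0],
  ],
)

```text
time: 27.35
ee_pos: [0.5372, 0.0199, 0.2022]
tcp_rot: [179.8, -1.7, 55.3]
wrist_force: [-0.5, 0.6, 0.7]
opening: -0.0001
```

```bash
python3 - <<'E'
from h import *
ft()
shot('side','side25');crop('side25',240,165,310,235,10,'n2')
E
```

```text
pos [0.5372 0.0199 0.2022] rot [179.77  -1.68  55.26] toolF [ 0.2 -0.8 -0.7] T@tcp(d=.2) [-0.08 -0.13  0.  ] t 27.35
```

View pics/n2.png

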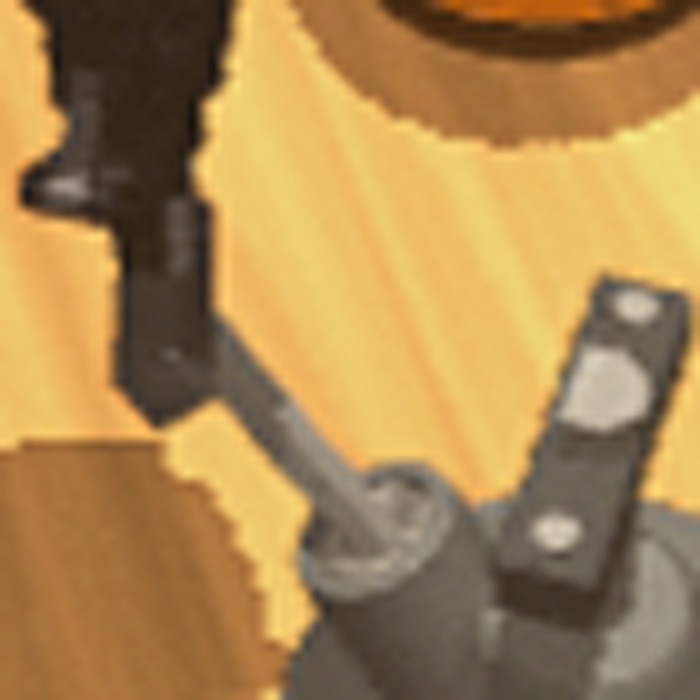

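>>> arm_command(
  increments=[
    [[0, 0.08, 0.14], 0],
    [[0, 0.1, 0.2], 0],
    [[0, 0.1, 0.2], 0],
  ],
)

```text
time: 27.7
ee_pos: [0.5392, 0.0195, 0.2003]
tcp_rot: [179.7, -1.9, 55.3]
wrist_force: [-8.1, 4.4, 17.8]
opening: 0.0001
```

```bash
python3 - <<'E'
from h import *
ft()
E
```

```text
pos [0.5392 0.0195 0.2003] rot [179.69  -1.87  55.31] toolF [ -0.4  -9.1 -17.9] T@tcp(d=.2) [ 0.02 -0.11  0.07] t 27.7
```

>>> arm_command(
  increments=[
    [[0, 0.05, 0.1], 0],
    [[0, 0.1, 0.2], 0],
    [[0, 0.1, 0.2], 0],
  ],
)

```text
time: 28.0
ee_pos: [0.5409, 0.0198, 0.2002]
tcp_rot: [179.6, -2.2, 55.4]
wrist_force: [-14.9, 7.7, 31.8]
opening: 0.0001
```

```bash
python3 - <<'E'
from h import *
ft()
E
```

```text
pos [0.5409 0.0198 0.2002] rot [179.6   -2.18  55.39] toolF [ -0.9 -16.4 -32. ] T@tcp(d=.2) [ 0.12 -0.07  0.11] t 28.0
```

>>> arm_command(
  increments=[
    [[0, -0.2, -0.5], 0],
    [[0, -0.3, -1.2], -1],
    [[0, -0.3, -2], -2],
    [[0, -0.3, -2.8], -3.3],
  ],
)

```text
time: 28.4
ee_pos: [0.5327, 0.0222, 0.2711]
tcp_rot: [178.8, -1.9, 75.5]
wrist_force: [0.6, 0.0, -0.1]
opening: 0.0001
```

```bash
python3 - <<'E'
from h import *
shot('side','side26');crop('side26',240,165,310,235,10,'o1')
inc(.562,-.024,.26,75)
E
```

```text
t 28.45 pos [0.5333 0.0221 0.2745] rot [178.6   -1.97  76.01] q6 [ 1.6  1.7 10.2 96.6  1.5 15.6] F [-1.3 -0.7  0.7] open 0.0002
inc [-1.53  1.55  0.57] roll 0.17
```

View pics/o1.png

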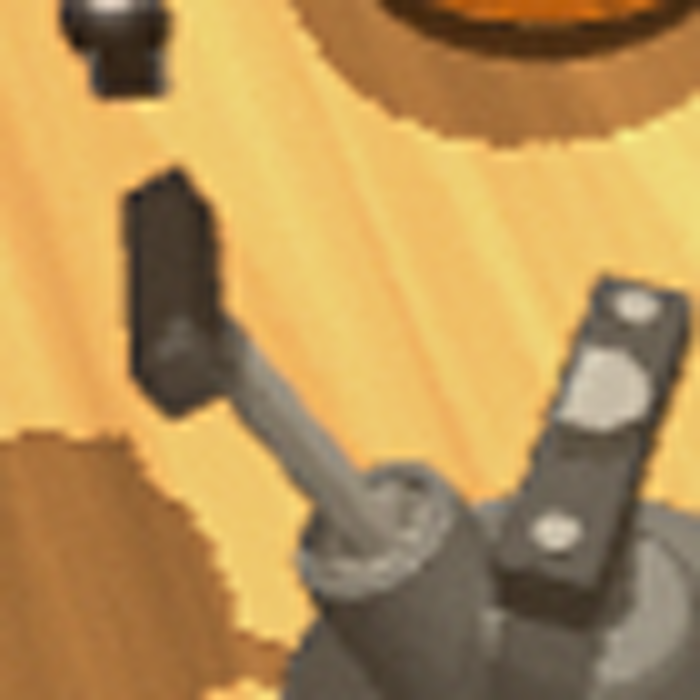

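>>> arm_command(
  increments=[
    [[-0.8, 0.9, 0], 0.2],
    [[-1.5, 1.8, 0], 0.2],
    [[-1.5, 1.8, 1.2], 0.2],
    [[-1.5, 1.8, 2.4], 0.2],
    [[-1.5, 1.8, 3.6], 0.2],
  ],
)

```text
time: 28.95
ee_pos: [0.5709, -0.0229, 0.1833]
tcp_rot: [178.6, -2.0, 74.7]
wrist_force: [-0.1, 0.6, 0.4]
opening: -0.0001
```

```bash
python3 - <<'E'
from h import *
shot('side','side27');crop('side27',240,165,310,235,10,'o2')
inc(.562,-.024,.183,75)
E
```

```text
t 29.0 pos [ 0.5693 -0.0226  0.1778] rot [179.    -1.92  74.72] q6 [-3.1  5.4  3.4 86.6  1.7 12.2] F [ 1.2  0.9 -4.6] open 0.0
inc [-0.12 -0.26 -0.22] roll -0.05
```

View pics/o2.png

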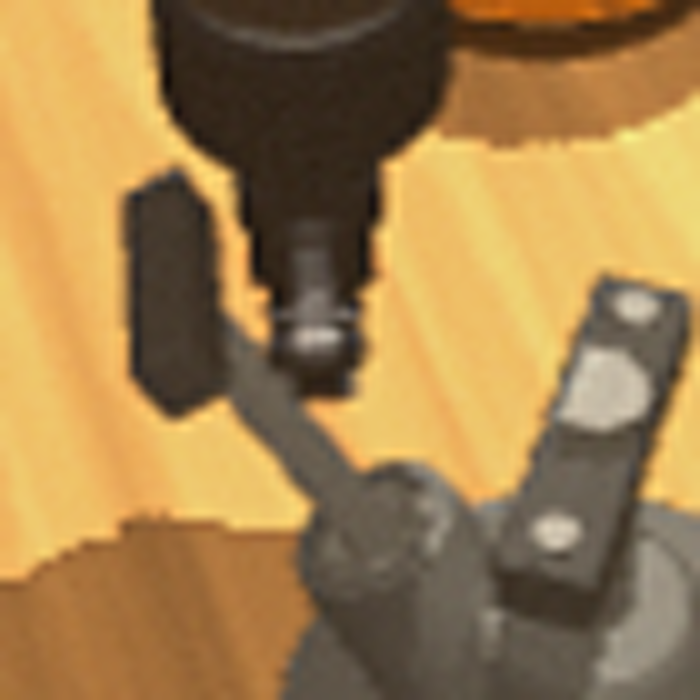

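>>> arm_command(
  increments=[
    [[-0.2, -0.2, 0], 0],
    [[-0.3, -0.4, 0], 0],
    [[-0.3, -0.55, 0], 0],
    [[-0.3, -0.7, 0], 0],
  ],
)

```text
time: 29.4
ee_pos: [0.5514, -0.0257, 0.1788]
tcp_rot: [178.8, -1.9, 74.7]
wrist_force: [9.0, -3.6, -5.3]
opening: 0.0001
```

```bash
python3 - <<'E'
from h import *
ft()
E
```

```text
pos [ 0.5514 -0.0257  0.1788] rot [178.77  -1.92  74.69] toolF [-1.3  9.5  5.5] T@tcp(d=.2) [ 0.08 -0.03  0.05] t 29.4
```

>>> arm_command(
  increments=[
    [[0, -0.15, 0], 0],
    [[0, -0.25, 0], 0],
    [[0, -0.3, 0], 0],
  ],
)

```text
time: 29.7
ee_pos: [0.5464, -0.0244, 0.1796]
tcp_rot: [178.4, -1.9, 74.7]
wrist_force: [16.1, -5.6, -12.8]
opening: -0.0001
```

```bash
python3 - <<'E'
from h import *
ft()
shot('side','side28');crop('side28',240,165,310,235,10,'o3')
E
```

```text
pos [ 0.5464 -0.0244  0.1796] rot [178.41  -1.91  74.67] toolF [-1.5 16.6 13.2] T@tcp(d=.2) [-0.29  0.06 -0.01] t 29.7
```

View pics/o3.png

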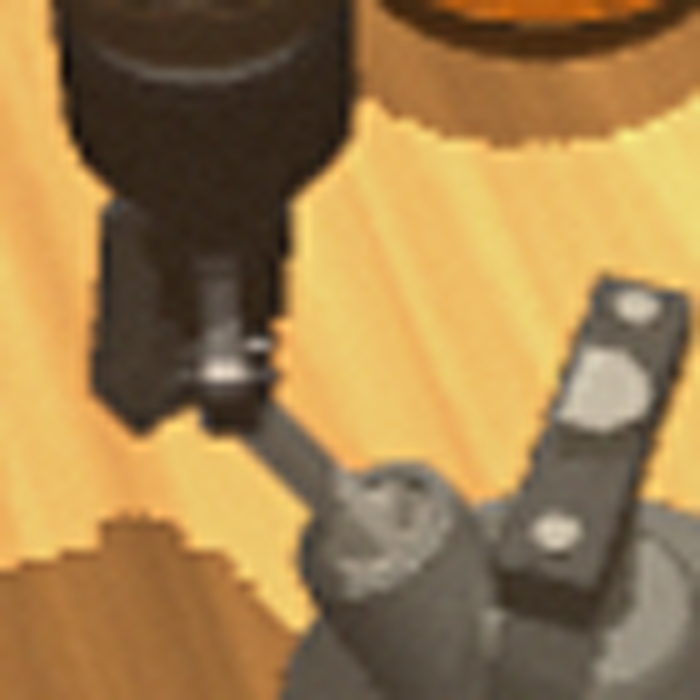

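>>> arm_command(
  increments=[
    [[0, 0.3, 0], 0],
    [[0, 0.8, 0], 0],
    [[0, 1.2, -1.2], 0],
    [[0, 1.2, -2.4], 0],
    [[0, 1.2, -3.6], 0],
  ],
)

```text
time: 30.25
ee_pos: [0.572, -0.0345, 0.2725]
tcp_rot: [178.4, -1.9, 74.7]
wrist_force: [-0.4, -0.1, -1.0]
opening: 0.0001
```

>>> arm_command(
  increments=[
    [[-2, 1.5, 0], 0],
    [[-4, 3, 0], 0],
    [[-6, 4, 0], 0],
    [[-7, 4, 0], 0],
    [[-7, 4, 0], 0],
  ],
)

```text
time: 30.75
ee_pos: [0.6218, -0.2348, 0.2691]
tcp_rot: [178.4, -1.9, 74.4]
wrist_force: [0.9, 0.6, 0.1]
opening: -0.0001
```

```bash
python3 - <<'E'
from h import *
ft()
shot('side','side29');crop('side29',244,175,294,225,15,'p1')
shot('top','top29');crop('top29',250,180,310,230,13,'p2')
E
```

```text
pos [ 0.6218 -0.2348  0.2691] rot [178.37  -1.88  74.39] toolF [ 0.8  0.7 -0. ] T@tcp(d=.2) [ 0.14 -0.17 -0.02] t 30.75
```

View pics/p1.png

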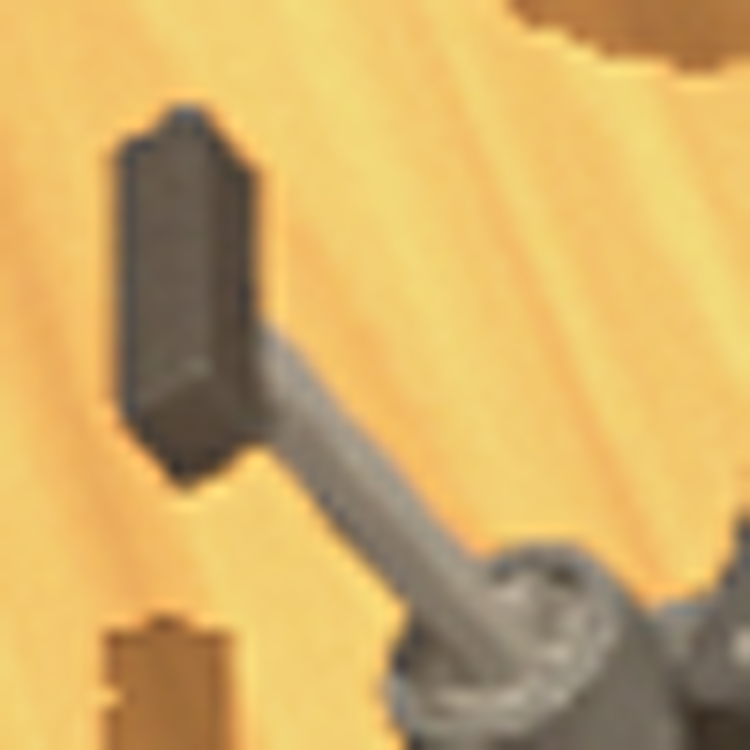

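View pics/p2.png

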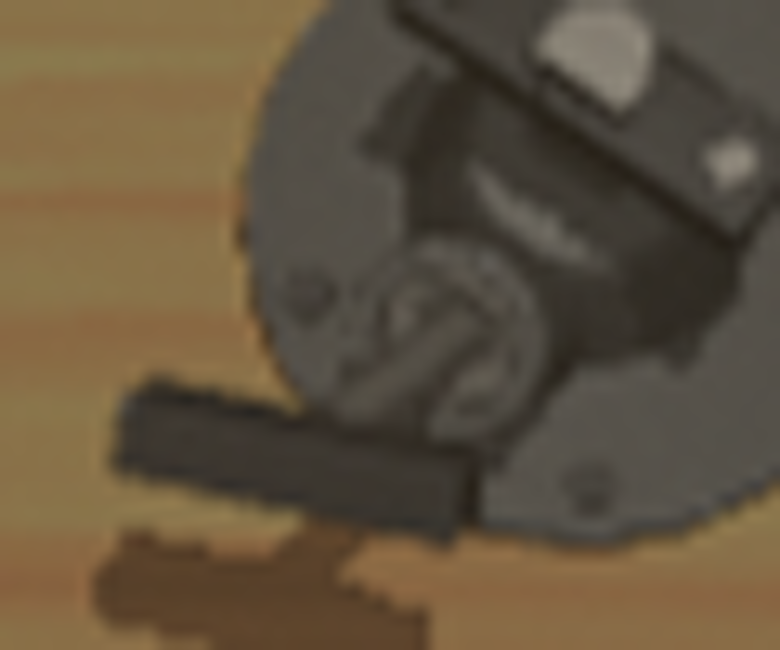

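```bash
python3 - <<'E'
from fit import *
for t,o,sc in(('side29',(244,175),15),('top29',(250,180),13)):
    c=load(t); print(t,'rim model px in crop',((proj(c,s+.033*n)-o+.5)*sc).round(1))
    draw(t,*((244,175,294,225,15) if t[0]=='s' else (250,180,310,230,13)),'p_'+t,[(circ(s+.033*n,n,.027),(255,255,0)),(circ((.643,-.0515,.177),(0,0,1),.014),(255,0,255))])
S={(1,-1,1):(122,415),(1,-1,-1):(185,490),(1,1,-1):(272,430),(1,1,1):(207,365),(-1,1,1):(190,105),(-1,-1,1):(118,150),(-1,1,-1):(255,175)}
T={(-1,-1,1):(112,470),(1,-1,1):(448,543),(1,1,1):(470,452),(-1,1,1):(122,398),(-1,1,-1):(160,378)}
obs={'side29':{k:np.array(v)/15+[244,175]-.5 for k,v in S.items()},'top29':{k:np.array(v)/13+[250,180]-.5 for k,v in T.items()}}
# shank centreline points are implied by same frame
for offs in(None,{'side29':np.array([.5,.5]),'top29':np.array([0,0])}):
    q,R,tip=fit6(obs,[0,0,3,-4,0,-64],offs); print(q.x.round(1),q.cost); print(q.fun.reshape(-1,2).round(1).tolist()); print('handle',tip+.13*R[:,2],'tilt',np.degrees(np.arccos(R[2,2])),'xdir az',np.degrees(np.arctan2(R[1,0],R[0,0])))
E
```

```text
side29 rim model px in crop [499.3 638.7]
top29 rim model px in crop [443.6 340.4]
[ -0.3  -5.1   6.4  -4.5   3.6 -63.8] 2.684365381080825
[[-0.4, -0.4], [0.1, 0.3], [0.7, 0.8], [0.4, -0.7], [0.6, -0.6], [-0.7, -0.2], [0.6, 0.3], [0.3, 0.7], [0.5, 0.2], [-0.7, 0.9], [-0.0, 0.1], [-0.2, -0.2]]
handle [0.53910352 0.0206297  0.17483143] tilt 34.30988131597319 xdir az -103.62260962259417
[ -0.2  -6.1   9.2  -4.5   3.4 -63.9] 3.1236290994792135
[[-0.3, -0.4], [0.1, 0.3], [0.7, 0.8], [0.5, -0.7], [0.7, -0.7], [-0.6, -0.2], [0.7, 0.3], [0.3, 0.8], [0.5, 0.4], [-0.7, 1.1], [-0.1, 0.2], [-0.2, -0.0]]
handle [0.53801516 0.02056463 0.1775863 ] tilt 34.13209608660404 xdir az -103.71923991208786
```

View pics/p_side29.png

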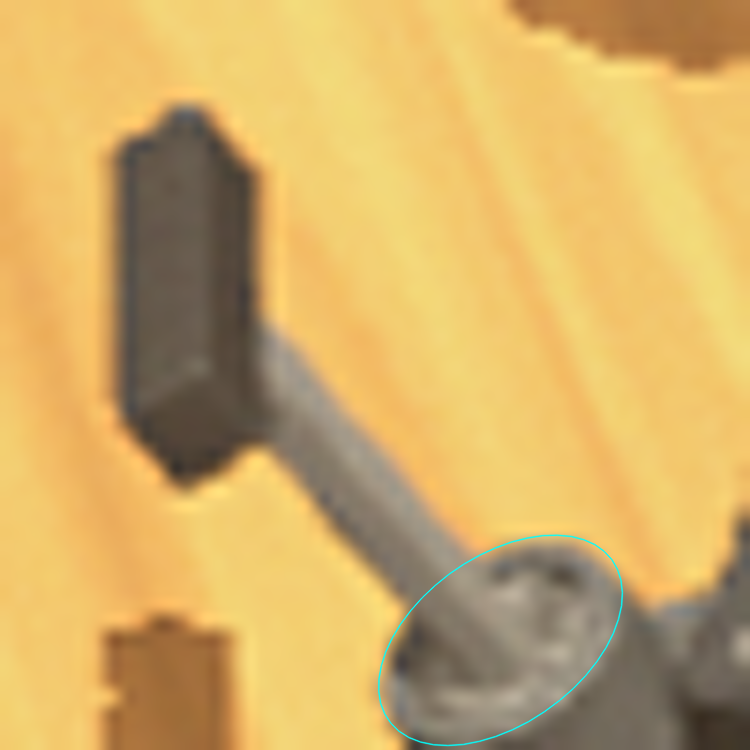

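View pics/p_top29.png

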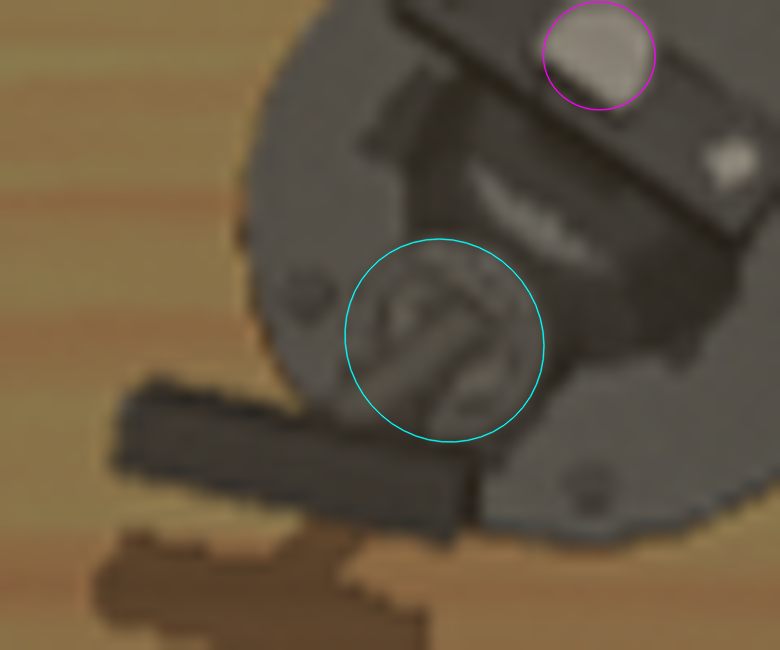

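```bash
python3 - <<'E'
from h import *
inc(.588,.056,.265,74.4)
R=Ro.from_euler('xyz',get_obs()['tcp_rot'],degrees=True).as_matrix(); print(R[:,2],R[:,0])
E
```

```text
t 30.85 pos [ 0.6219 -0.2311  0.2699] rot [178.35  -1.94  74.52] q6 [-21.3  21.   32.2  99.7   2.1  -5.7] F [-0.4  0.8  0.6] open -0.0003
inc [10.69 -4.39  0.43] roll 0.02
[ 0.03686445  0.02491747 -0.99900958] [0.26671867 0.96317924 0.03386597]
```

>>> arm_command(
  increments=[
    [[1.8, -0.8, 0], 0],
    [[3.6, -1.6, 0], 0],
    [[5.4, -2.3, 0], 0],
    [[7.2, -3, 0], 0],
    [[9, -3.7, 0], 0],
  ],
)

```text
time: 31.35
ee_pos: [0.5917, 0.0137, 0.2763]
tcp_rot: [178.2, -2.0, 74.6]
wrist_force: [0.9, 0.8, -0.4]
opening: 0.0002
```

```bash
python3 - <<'E'
from h import *
inc(.588,.056,.17,74.4)
E
```

```text
t 31.35 pos [0.5917 0.0137 0.2763] rot [178.24  -2.    74.61] q6 [ 0.7  9.5 18.9 97.1  1.4 16.1] F [ 0.9  0.8 -0.4] open 0.0002
inc [ 1.44 -0.72  4.29] roll 0.04
```

>>> arm_command(
  increments=[
    [[0.8, -0.3, 0.5], 0],
    [[1.45, -0.6, 1.5], 0],
    [[1.45, -0.6, 2.7], 0],
    [[1.45, -0.6, 3.8], 0],
    [[1.45, -0.6, 4.2], 0],
  ],
)

```text
time: 31.85
ee_pos: [0.5894, 0.057, 0.1705]
tcp_rot: [178.4, -2.0, 74.7]
wrist_force: [-0.1, 0.2, -0.2]
opening: 0.0
```

```bash
python3 - <<'E'
from h import *
shot('side','side30');crop('side30',240,165,310,235,10,'q1')
ft()
E
```

```text
pos [0.5895 0.0566 0.1701] rot [178.4   -1.96  74.71] toolF [0.7 0.3 1.5] T@tcp(d=.2) [ 0.1 -0.2  0. ] t 31.9
```

View pics/q1.png

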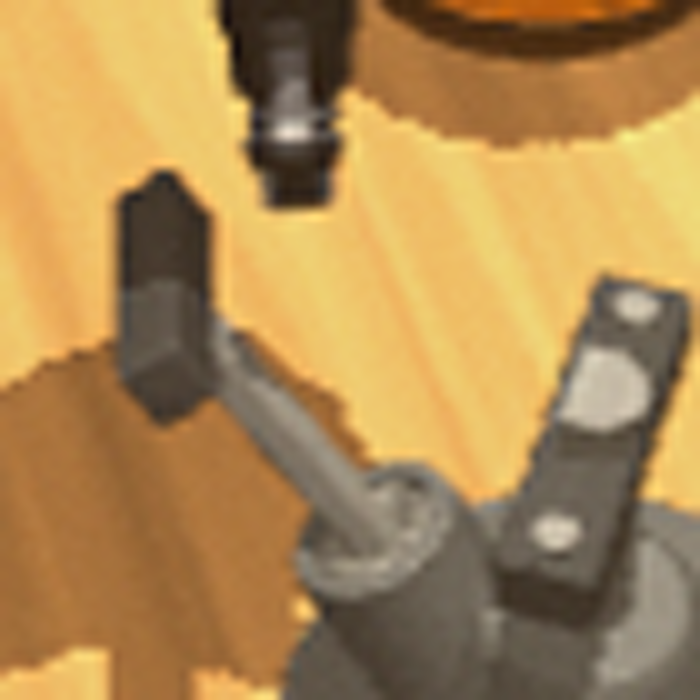

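>>> arm_command(
  increments=[
    [[-0.3, -0.4, 0], 0],
    [[-0.45, -0.75, 0], 0],
    [[-0.35, -1.1, 0], 0],
    [[-0.3, -1.4, 0], 0],
    [[-0.25, -1.65, 0], 0],
  ],
)

```text
time: 32.4
ee_pos: [0.5479, 0.062, 0.1696]
tcp_rot: [178.3, -2.0, 74.7]
wrist_force: [0.8, -0.5, 0.4]
opening: 0.0
```

>>> arm_command(
  increments=[
    [[-0.05, -0.25, 0], 0],
    [[-0.12, -0.5, 0], 0],
    [[-0.2, -0.75, 0], 0],
    [[-0.35, -0.95, 0], 0],
  ],
)

```text
time: 32.8
ee_pos: [0.5221, 0.0599, 0.1687]
tcp_rot: [178.3, -2.0, 74.7]
wrist_force: [0.7, 0.4, 1.3]
opening: -0.0004
```

```bash
python3 - <<'E'
from h import *
shot('side','side31');crop('side31',240,165,310,235,10,'q2')
ft()
E
```

```text
pos [0.5215 0.0595 0.1687] rot [178.36  -1.99  74.72] toolF [ 0.5  1.3 -1.7] T@tcp(d=.2) [ 0.18  0.13 -0.01] t 32.85
```

View pics/q2.png

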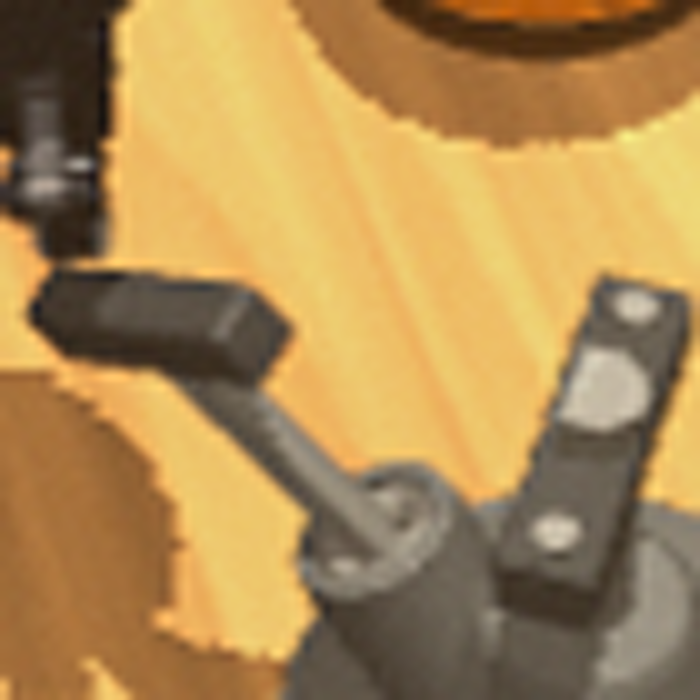

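>>> arm_command(
  increments=[
    [[-0.15, -0.1, 0], 0],
    [[-0.35, -0.2, 0], 0],
    [[-0.55, -0.3, 0], 0],
    [[-0.65, -0.35, 0], 0],
  ],
)

```text
time: 33.25
ee_pos: [0.5087, 0.0459, 0.168]
tcp_rot: [178.3, -2.0, 74.7]
wrist_force: [3.3, 4.4, 0.5]
opening: -0.0
```

>>> arm_command(
  increments=[
    [[0.6, 0.2, -0.3], 0],
    [[1, 0.2, -1.2], 0],
    [[1, 0.2, -2.4], 0],
    [[1, 0.2, -3.6], 0],
  ],
)

```text
time: 33.65
ee_pos: [0.5162, 0.0661, 0.2594]
tcp_rot: [178.4, -2.0, 74.7]
wrist_force: [1.4, -0.7, -0.2]
opening: -0.0002
```

```bash
python3 - <<'E'
from h import *
shot('side','side32');crop('side32',240,165,310,235,10,'q3')
ft()
R=Ro.from_euler('xyz',get_obs()['tcp_rot'],degrees=True)
from scipy.optimize import brentq
n=screw((.643,-.0515),145.4)[1]
f=lambda a:(R*Ro.from_euler('z',a,degrees=True)).as_matrix()[:,0]@n
a=brentq(f,0,40); print('tool turn deg',a,'roll units',a/6,(R*Ro.from_euler('z',a,degrees=True)).as_euler('xyz',degrees=True))
E
```

```text
pos [0.517  0.0661 0.2647] rot [178.07  -2.11  74.71] toolF [-0.8 -2.3 -2.9] T@tcp(d=.2) [-0.36  0.05  0.03] t 33.7
tool turn deg 24.20357794414299 roll units 4.033929657357165 [179.10216804  -2.71265412  50.49659941]
```

View pics/q3.png

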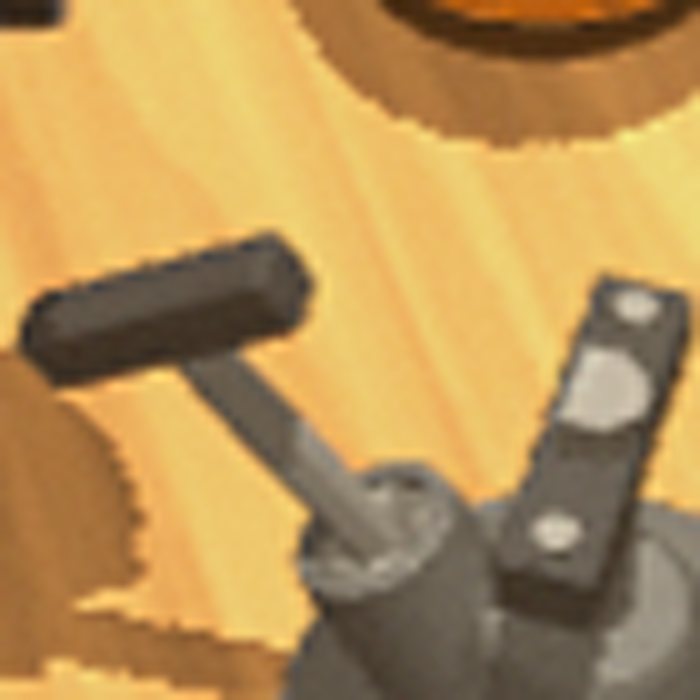

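```bash
python3 - <<'E'
from fit import *
S={(-1,-1,1):(22,328),(-1,1,1):(48,292),(1,1,1):(272,235),(1,1,-1):(313,285),(1,-1,-1):(288,328),(-1,-1,-1):(62,387),(1,-1,1):(240,290)}
obs={k:np.array(v)/10+[240,165]-.5 for k,v in S.items()}
q=fit('side32',obs,np.array([0,0]),[6,-5,0,0]);print(q.x,q.cost);R,tip=pose(q.x);g=tip+.13*R[:,2];print('handle',g,'y az',np.degrees(np.arctan2(R[1,1],R[0,1])),'tilt',np.degrees(np.arccos(R[2,2])))
inc(g[0],g[1],g[2]+.05,50.5)
E
```

```text
[-0.83021698 -9.36174405 -0.2427586  -6.03915499] 2.653161871024256
handle [0.53872616 0.02346157 0.16444456] y az 49.996119406218796 tilt 38.30232947622088
t 33.7 pos [0.517  0.0661 0.2647] rot [178.07  -2.11  74.71] q6 [ 6.6 -1.   6.4 94.8  1.2 22. ] F [-2.6 -0.2  2.8] open 0.0002
inc [-1.49  1.22  2.  ] roll 4.04
```

>>> arm_command(
  increments=[
    [[-0.5, 0.4, 0.2], 1.3],
    [[-1, 0.8, 0.4], 2.6],
    [[-1.5, 1.2, 0.6], 4],
    [[-1.5, 1.2, 0.6], 4.1],
  ],
  claw=-0.3,
)

```text
time: 34.1
ee_pos: [0.5367, 0.0208, 0.2482]
tcp_rot: [179.2, -2.6, 49.8]
wrist_force: [-0.0, 0.5, 0.8]
opening: 0.0551
```

```bash
python3 - <<'E'
from h import *
inc(.5387,.0235,.156,50.3)
E
```

```text
t 34.1 pos [0.5367 0.0208 0.2482] rot [179.19  -2.62  49.8 ] q6 [ 1.5  1.   6.5 93.2  1.4 41.8] F [-0.   0.5  0.8] open 0.0551
inc [-0.04 -0.06  3.69] roll -0.08
```

>>> arm_command(
  increments=[
    [[0, 0, 1.2], 0],
    [[0, -0.05, 2.4], 0],
    [[0, -0.05, 3.4], 0],
    [[0, -0.05, 3.6], 0],
  ],
)

```text
time: 34.5
ee_pos: [0.5377, 0.0242, 0.1552]
tcp_rot: [179.4, -2.4, 49.9]
wrist_force: [-0.2, -0.4, 0.1]
opening: 0.0557
```

```bash
python3 - <<'E'
from h import *
ft()
shot('side','side33');crop('side33',240,165,310,235,10,'q4')
E
```

```text
pos [0.5377 0.0242 0.1552] rot [179.38  -2.43  49.94] toolF [-0.5  0.1 -0.2] T@tcp(d=.2) [ 0.04 -0.05 -0.02] t 34.5
```

View pics/q4.png

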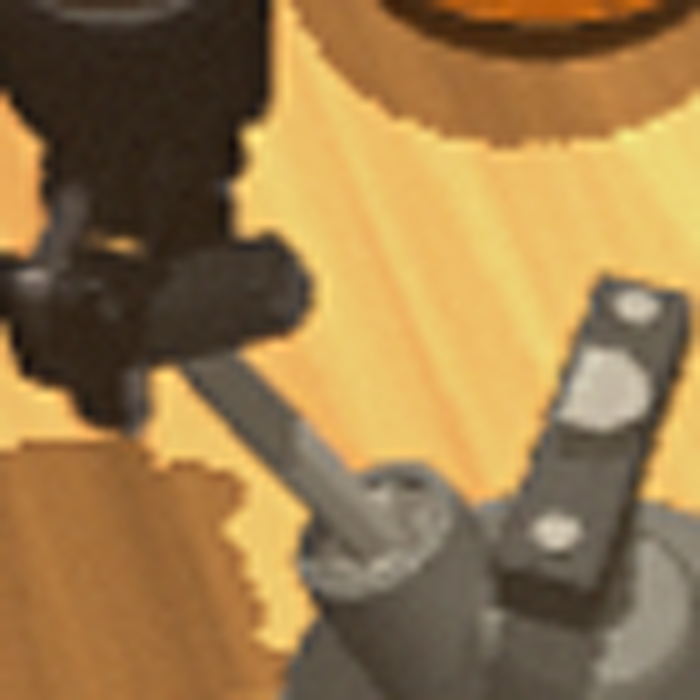

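>>> arm_command(
  increments=[
    [[0, 0, 0], 0],
    [[0, 0, 0], 0],
    [[0, 0, 0], 0],
  ],
  claw=1,
  force=25,
)

```text
time: 34.85
ee_pos: [0.5384, 0.0242, 0.1577]
tcp_rot: [179.3, -2.5, 49.9]
wrist_force: [-3.1, 1.1, 3.3]
opening: 0.0218
```

>>> arm_command(
  increments=[
    [[0, 0.12, -0.06], 0],
    [[0, 0.24, -0.13], 0],
    [[0, 0.24, -0.13], 0],
  ],
)

```text
time: 35.15
ee_pos: [0.5428, 0.0203, 0.1615]
tcp_rot: [179.3, -2.5, 49.9]
wrist_force: [-4.7, 2.3, 3.0]
opening: 0.0217
```

```bash
python3 - <<'E'
from h import *
ft()
E
```

```text
pos [0.5428 0.0203 0.1615] rot [179.31  -2.54  49.94] toolF [-1.1 -5.  -3.2] T@tcp(d=.2) [ 0.36 -0.17  0.06] t 35.15
```

>>> arm_command(
  increments=[
    [[0, 0.12, -0.07], 0],
    [[0, 0.2, -0.12], 0],
    [[0, 0.2, -0.12], 0],
  ],
)

```text
time: 35.45
ee_pos: [0.5467, 0.0169, 0.1647]
tcp_rot: [179.3, -2.5, 49.9]
wrist_force: [-4.1, 0.4, 0.6]
opening: 0.0217
```

```bash
python3 - <<'E'
from h import *
ft()
shot('side','side34');crop('side34',240,165,310,235,10,'q5')
E
```

```text
pos [0.5467 0.0169 0.1647] rot [179.32  -2.55  49.93] toolF [-2.3 -3.4 -0.7] T@tcp(d=.2) [0.36 0.15 0.08] t 35.45
```

View pics/q5.png

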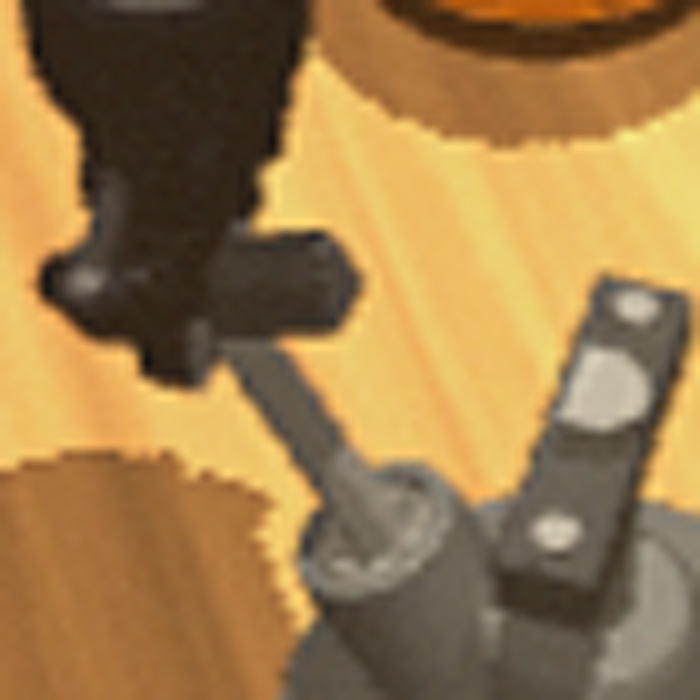

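>>> arm_command(
  increments=[
    [[0, 0.03, 0.05], 0],
    [[0, 0.05, 0.1], 0],
    [[0, 0.08, 0.15], 0],
    [[0, 0.08, 0.15], 0],
  ],
)

```text
time: 35.9
ee_pos: [0.5477, 0.017, 0.1647]
tcp_rot: [179.3, -2.8, 50.0]
wrist_force: [-17.5, 8.7, 25.0]
opening: 0.0216
```

```bash
python3 - <<'E'
from h import *
ft()
E
```

```text
pos [0.5477 0.017  0.1647] rot [179.31  -2.75  49.99] toolF [ -3.4 -18.7 -25.4] T@tcp(d=.2) [ 0.11 -0.42  0.21] t 35.9
```

```bash
python3 - <<'E'
from fit import *
def f4(obs,p0,h=(.045,.0105,.0115)):
    C={t:load(t) for t in obs}
    def r(p):
        R,tip=pose(p[:4]); o=[]
        for i,(t,d) in enumerate(obs.items()):
            b=p[4+2*i:6+2*i]; o+=list(b/.6)
            for k,v in d.items(): o+=list((proj(C[t],tip+R@np.array([k[0]*h[0],k[1]*h[1],.13+k[2]*h[2]]))+b-v)/.6)
        return np.array(o)
    q=least_squares(r,list(p0)+[0]*2*len(obs)); J=np.linalg.inv(q.jac.T@q.jac); print(q.x.round(2),'sd',np.sqrt(np.diag(J))[:4].round(1),'cost',q.cost.round(1)); return q
S={(1,-1,1):(122,415),(1,-1,-1):(185,490),(1,1,-1):(272,430),(1,1,1):(207,365),(-1,1,1):(190,105),(-1,-1,1):(118,150),(-1,1,-1):(255,175)}
T={(-1,-1,1):(112,470),(1,-1,1):(448,543),(1,1,1):(470,452),(-1,1,1):(122,398),(-1,1,-1):(160,378)}
f4({'side29':{k:np.array(v)/15+[244,175]-.5 for k,v in S.items()},'top29':{k:np.array(v)/13+[250,180]-.5 for k,v in T.items()}},[3,-4,0,-64])
S={(1,-1,1):(110,500),(1,-1,-1):(195,600),(1,1,-1):(315,535),(1,1,1):(225,445),(-1,1,1):(215,80),(-1,-1,1):(130,145),(-1,1,-1):(300,150)}
T={(-1,-1,1):(75,195),(1,-1,1):(580,320),(1,1,1):(605,190),(-1,1,1):(75,90)}
f4({'side23':{k:np.array(v)/20+[246,178]-.5 for k,v in S.items()},'top23':{k:np.array(v)/20+[256,206]-.5 for k,v in T.items()}},[3,-4,0,-64])
S={(-1,-1,1):(22,328),(-1,1,1):(48,292),(1,1,1):(272,235),(1,1,-1):(313,285),(1,-1,-1):(288,328),(-1,-1,-1):(62,387),(1,-1,1):(240,290)}
f4({'side32':{k:np.array(v)/10+[240,165]-.5 for k,v in S.items()}},[3,-4,0,0])
raw={(-1,1,1):(110,178),(1,1,1):(575,98),(1,1,-1):(645,200),(1,-1,-1):(595,290),(-1,-1,-1):(150,368),(-1,-1,1):(68,272)}
f4({'side16':{k:np.array(v)/20+[240,182]-.5 for k,v in raw.items()}},[3,-4,0,0])
E
```

```text
[ 4.04e+00 -3.98e+00  5.27e+00 -6.37e+01 -3.60e-01 -5.00e-02  5.20e-01
 -2.00e-01] sd [2.4 0.7 0.7 0.7] cost 7.8
[  4.42  -3.     5.52 -65.92  -0.36  -0.15   0.51  -0.4 ] sd [2.4 0.7 0.7 0.7] cost 10.4
[-0.37 -8.88 -0.32 -4.74 -0.14  0.08] sd [2.6 0.9 1.2 1.1] cost 5.9
[ 2.39 -7.47 -2.66 -6.64 -0.01 -0.03] sd [2.6 1.1 1.4 1.2] cost 4.3
```

>>> arm_command(
  increments=[
    [[0, -0.03, -0.1], 0],
    [[0, 0.05, -0.13], 0],
    [[0, 0.15, -0.18], 0],
    [[0, 0.15, -0.18], 0],
  ],
)

```text
time: 36.3
ee_pos: [0.5505, 0.0141, 0.1687]
tcp_rot: [179.3, -2.7, 50.0]
wrist_force: [-3.8, 0.3, -2.5]
opening: 0.0215
```

```bash
python3 - <<'E'
from h import *
ft()
E
```

```text
pos [0.5505 0.0141 0.1687] rot [179.34  -2.71  49.96] toolF [-2.4 -3.1  2.4] T@tcp(d=.2) [ 0.19 -0.32  0.05] t 36.3
```

>>> arm_command(
  increments=[
    [[0, 0.1, -0.05], 0],
    [[0, 0.2, -0.11], 0],
    [[0, 0.2, -0.11], 0],
  ],
)

```text
time: 36.6
ee_pos: [0.5544, 0.0104, 0.1711]
tcp_rot: [179.4, -2.7, 49.9]
wrist_force: [-2.1, -0.5, -6.3]
opening: 0.0217
```

```bash
python3 - <<'E'
from h import *
ft()
E
```

```text
pos [0.5544 0.0104 0.1711] rot [179.36  -2.67  49.94] toolF [-2.  -1.3  6.2] T@tcp(d=.2) [ 0.33 -0.24  0.12] t 36.6
```

>>> arm_command(
  increments=[
    [[0, 0.1, -0.05], 0],
    [[0, 0.2, -0.1], 0],
    [[0, 0.2, -0.1], 0],
  ],
)

```text
time: 36.9
ee_pos: [0.5579, 0.0073, 0.1733]
tcp_rot: [179.4, -2.6, 50.0]
wrist_force: [-5.4, 1.5, -4.9]
opening: 0.0219
```

```bash
python3 - <<'E'
from h import *
ft()
E
```

```text
pos [0.5579 0.0073 0.1733] rot [179.44  -2.65  49.95] toolF [-2.5 -5.1  4.8] T@tcp(d=.2) [ 0.27 -0.18  0.06] t 36.9
```

```bash
python3 - <<'E'
from h import *
shot('side','side35');crop('side35',250,175,300,225,15,'r1')
E
```

```text
(no output)
```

View pics/r1.png

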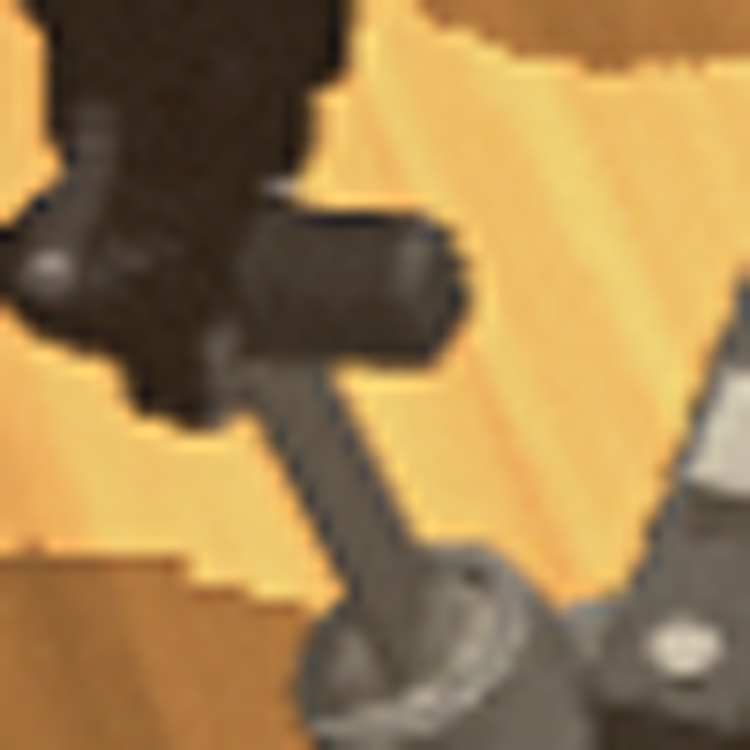

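```bash
python3 - <<'E'
from fit import *
c=load('side35')
f=lambda p:np.array(p)/15+[250,175]-.5
ob={(1,1,1):(428,215),(1,1,-1):(468,290),(1,-1,-1):(430,365)}
sh=[(298,390),(385,575)]
for d in(0,4,8,12):
  for piv in(.012,.02):
    def r(p):
        R,tip=pose([d,p[0],p[1],p[2]],piv); o=[]
        for k,v in ob.items(): o+=list(proj(c,tip+R@np.array([k[0]*.045,k[1]*.0105,.13+k[2]*.0115]))+p[3:5]-f(v))
        # shank direction/position
        A=proj(c,tip+.11*R[:,2])+p[3:5];B=proj(c,tip+.03*R[:,2])+p[3:5]; dd=(B-A)/np.linalg.norm(B-A); nn=np.array([-dd[1],dd[0]])
        for q in sh: o.append(nn@(f(q)-A)*1.5)
        return np.array(o+list(p[3:5]/.8)+[p[1]/3,(p[2]+5)/3])
    q=least_squares(r,[6,0,-5,0,0]); print(d,piv,q.x.round(2),q.cost.round(2))
E
```

```text
0 0.012 [ 5.37 -1.99 -5.55  0.1  -0.26] 1.51
0 0.02 [ 5.6  -2.08 -5.53  0.2  -0.34] 1.59
4 0.012 [ 6.55 -1.04 -5.98  0.09 -0.14] 1.32
4 0.02 [ 6.82 -1.12 -6.    0.19 -0.21] 1.38
8 0.012 [ 7.67 -0.14 -6.42  0.08 -0.04] 1.3
8 0.02 [ 7.98 -0.21 -6.47  0.18 -0.1 ] 1.34
12 0.012 [ 8.73  0.72 -6.86  0.07  0.05] 1.42
12 0.02 [ 9.09  0.66 -6.94  0.17 -0.  ] 1.46
```

>>> arm_command(
  increments=[
    [[0, -0.15, 0.12], 0],
    [[0, -0.3, 0.25], 0],
    [[0, -0.45, 0.36], 0],
    [[0, -0.3, 0.3], 0],
    [[0, -0.4, 0.4], 0],
  ],
  force=30,
)

```text
time: 37.45
ee_pos: [0.5514, 0.0143, 0.1667]
tcp_rot: [179.3, -2.9, 50.0]
wrist_force: [-11.6, 3.9, 25.9]
opening: 0.0218
```

```bash
python3 - <<'E'
from h import *
ft()
E
```

```text
pos [0.5514 0.0143 0.1667] rot [179.27  -2.86  49.97] toolF [ -3.2 -11.  -26.2] T@tcp(d=.2) [-0.49 -0.37  0.13] t 37.45
```

>>> arm_command(
  increments=[
    [[0, 0, 0], 0.8],
    [[0, -0.08, 0.04], 0.8],
    [[0, -0.16, 0.08], -0.8],
    [[0, -0.08, 0.04], -0.8],
    [[0, -0.08, 0.06], 0],
  ],
)

```text
time: 37.95
ee_pos: [0.5497, 0.015, 0.166]
tcp_rot: [179.2, -2.8, 50.1]
wrist_force: [-3.0, 3.9, 6.4]
opening: 0.0216
```

```bash
python3 - <<'E'
from h import *
ft()
shot('side','side36');crop('side36',250,175,300,225,15,'r2')
E
```

```text
pos [0.5497 0.015  0.166 ] rot [179.21  -2.82  50.08] toolF [ 1.4 -4.7 -6.4] T@tcp(d=.2) [-0.2  -0.06 -0.16] t 37.95
```

View pics/r2.png

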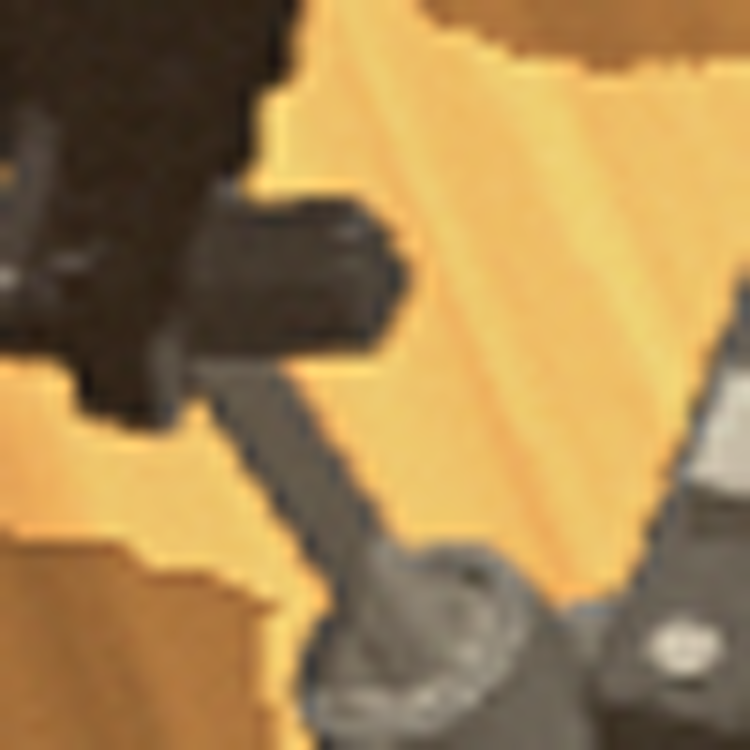

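>>> arm_command(
  increments=[
    [[0, 0.04, 0.08], 0],
    [[0, 0.08, 0.16], 0.6],
    [[0, 0.1, 0.2], -0.6],
    [[0, 0.1, 0.2], 0],
  ],
)

```text
time: 38.4
ee_pos: [0.5516, 0.0149, 0.1655]
tcp_rot: [179.1, -3.1, 50.2]
wrist_force: [-17.5, 9.2, 32.0]
opening: 0.0217
```

```bash
python3 - <<'E'
from h import *
ft()
E
```

```text
pos [0.5516 0.0149 0.1655] rot [179.14  -3.08  50.17] toolF [ -2.4 -18.9 -32.5] T@tcp(d=.2) [-0.14 -0.31  0.03] t 38.4
```

>>> arm_command(
  increments=[
    [[0, -0.05, -0.12], 0],
    [[0, -0.05, -0.12], 0],
  ],
)

```text
time: 38.6
ee_pos: [0.5504, 0.0156, 0.169]
tcp_rot: [179.1, -3.1, 50.3]
wrist_force: [-1.9, -1.0, -2.6]
opening: 0.0214
```

>>> arm_command(
  increments=[
    [[0, 0, 0], 0],
    [[0, 0, 0], 0],
    [[0, 0, 0], 0],
  ],
  claw=-0.5,
)

```text
time: 38.9
ee_pos: [0.5507, 0.0155, 0.1688]
tcp_rot: [179.1, -3.1, 50.4]
wrist_force: [0.2, -0.5, -0.5]
opening: 0.0634
```

>>> arm_command(
  increments=[
    [[0, 0, -1.2], 0],
    [[0, 0, -2.5], 0],
    [[0, 0, -3.8], 0],
    [[0.4, 0.8, -4], 0],
    [[0.9, 1.6, -4], 0],
  ],
)

```text
time: 39.4
ee_pos: [0.5923, 0.0039, 0.2729]
tcp_rot: [178.9, -3.2, 50.4]
wrist_force: [0.3, -0.9, -0.0]
opening: 0.0647
```

```bash
python3 - <<'E'
from h import *
inc(.604,.025,.262,48)
shot('side','side37');crop('side37',240,165,310,235,10,'s1')
E
```

```text
t 39.4 pos [0.5923 0.0039 0.2729] rot [178.88  -3.23  50.41] q6 [-0.5  8.7 17.6 95.9  1.8 39.2] F [ 0.3 -0.9 -0. ] open 0.0647
inc [ 0.92 -0.18  0.49] roll 0.4
```

View pics/s1.png

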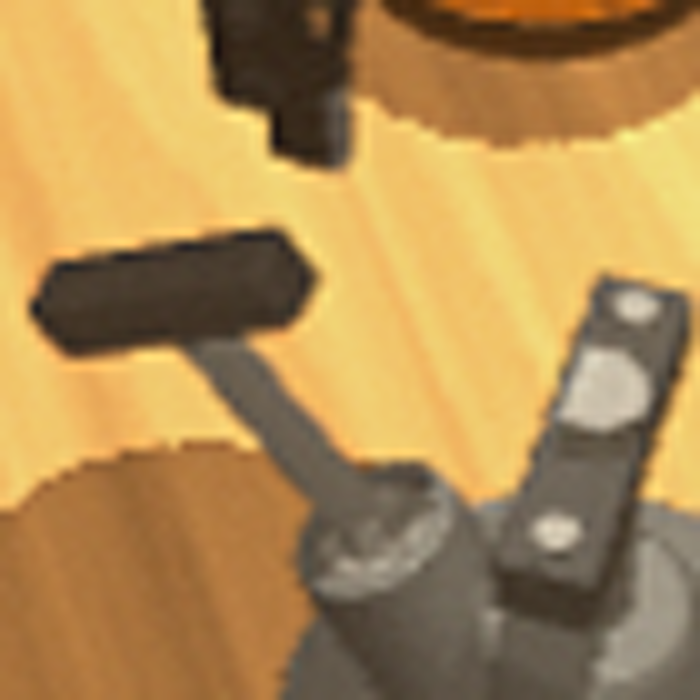

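>>> arm_command(
  increments=[
    [[0.5, -0.1, 0.2], 0.2],
    [[0.95, -0.2, 0.6], 0.4],
    [[0.95, -0.2, 1.6], 0.4],
    [[0.95, -0.2, 2.6], 0.4],
    [[0.95, -0.2, 3.4], 0.4],
  ],
  claw=1,
)

```text
time: 39.95
ee_pos: [0.6101, 0.0278, 0.1848]
tcp_rot: [179.1, -3.2, 48.0]
wrist_force: [0.1, 0.2, -0.1]
opening: -0.0003
```

```bash
python3 - <<'E'
from h import *
for p in((.593,.022,.187),(.574,.004,.187),(.555,-.013,.185)): inc(*p,48)
E
```

```text
t 39.95 pos [0.6101 0.0278 0.1848] rot [179.14  -3.16  48.01] q6 [ 1.9  9.7  8.9 86.3  1.7 43.9] F [ 0.1  0.2 -0.1] open -0.0003
inc [-0.62 -0.35 -0.13] roll 0.0
t 39.95 pos [0.6101 0.0278 0.1848] rot [179.14  -3.16  48.01] q6 [ 1.9  9.7  8.9 86.3  1.7 43.9] F [ 0.1  0.2 -0.1] open -0.0003
inc [-1.67 -0.43 -0.19] roll 0.0
t 39.95 pos [0.6101 0.0278 0.1848] rot [179.14  -3.16  48.01] q6 [ 1.9  9.7  8.9 86.3  1.7 43.9] F [ 0.1  0.2 -0.1] open -0.0003
inc [-2.68 -0.55 -0.17] roll 0.0
```

>>> arm_command(
  increments=[
    [[-0.6, -0.35, -0.1], 0],
    [[-0.9, -0.4, -0.1], 0],
    [[-1.2, -0.4, -0.1], 0],
    [[-1.45, -0.42, -0.1], 0],
    [[-1.7, -0.45, -0.1], 0],
  ],
)

```text
time: 40.45
ee_pos: [0.5739, 0.0033, 0.1855]
tcp_rot: [179.0, -3.3, 48.0]
wrist_force: [4.5, 0.5, 0.2]
opening: 0.0003
```

>>> arm_command(
  increments=[
    [[-0.25, -0.02, 0], 0],
    [[-0.5, -0.05, 0], 0],
    [[-0.75, -0.1, 0], 0],
    [[-1, -0.15, 0], 0],
  ],
)

```text
time: 40.85
ee_pos: [0.5543, -0.013, 0.1841]
tcp_rot: [179.0, -3.3, 48.0]
wrist_force: [3.8, 1.5, 0.1]
opening: -0.0002
```

```bash
python3 - <<'E'
from h import *
ft()
shot('side','side38');crop('side38',240,165,310,235,10,'s2')
inc(.5465,-.0245,.182,48)
E
```

```text
pos [ 0.5543 -0.013   0.1841] rot [179.02  -3.29  48.01] toolF [3.6 1.8 0.1] T@tcp(d=.2) [-0.01 -0.02  0.05] t 40.85
t 40.9 pos [ 0.5536 -0.0134  0.1842] rot [179.04  -3.26  48.  ] q6 [-2.3  1.8  0.3 85.6  1.9 39.8] F [4.9 0.9 1. ] open 0.0002
inc [-0.52  0.09  0.06] roll -0.0
```

View pics/s2.png

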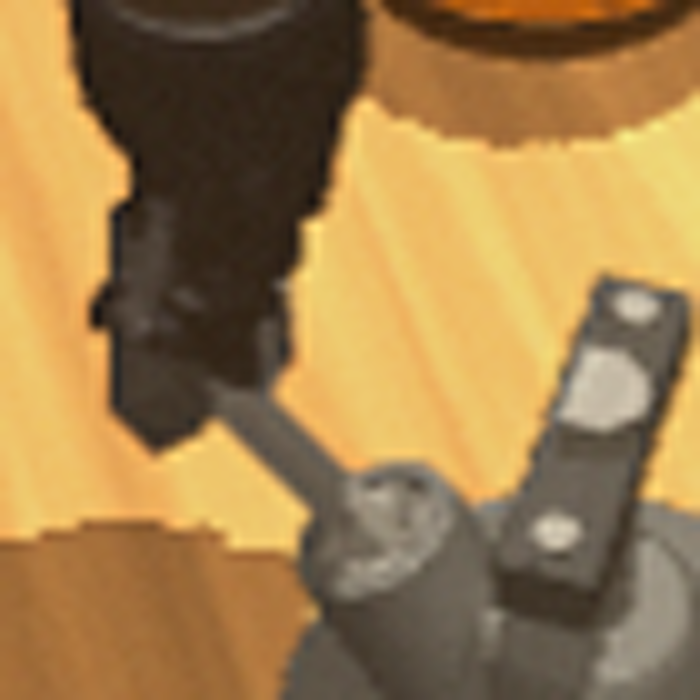

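>>> arm_command(
  increments=[
    [[-0.12, -0.05, 0], 0],
    [[-0.24, -0.15, 0], 0],
    [[-0.3, -0.25, 0], 0],
  ],
)

```text
time: 41.2
ee_pos: [0.5451, -0.0149, 0.1843]
tcp_rot: [178.9, -3.4, 48.0]
wrist_force: [12.1, -0.5, 1.2]
opening: -0.0003
```

>>> arm_command(
  increments=[
    [[-0.08, -0.1, 0], 0],
    [[-0.13, -0.2, 0], 0],
    [[-0.13, -0.2, 0], 0],
  ],
)

```text
time: 41.5
ee_pos: [0.541, -0.0142, 0.1852]
tcp_rot: [178.6, -3.6, 48.0]
wrist_force: [11.9, 0.0, 1.3]
opening: -0.0004
```

```bash
python3 - <<'E'
from h import *
ft()
shot('side','side39');crop('side39',240,165,310,235,10,'s3')
E
```

```text
pos [ 0.541  -0.0142  0.1852] rot [178.63  -3.56  48.01] toolF [ 8.   8.9 -0.6] T@tcp(d=.2) [-0.25  0.02  0.  ] t 41.5
```

View pics/s3.png

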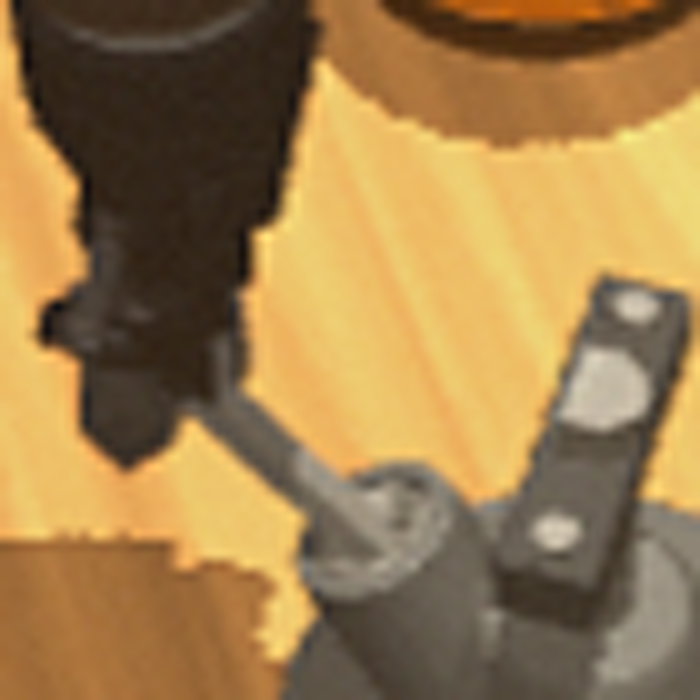

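>>> arm_command(
  increments=[
    [[0.3, 0.3, 0], 0],
    [[0.8, 0.8, -0.3], 0],
    [[1, 1, -1.5], 0],
    [[1, 1, -2.8], 0],
    [[0.3, -0.5, -3], 0],
  ],
)

```text
time: 42.05
ee_pos: [0.5357, -0.0033, 0.2622]
tcp_rot: [178.5, -3.6, 47.9]
wrist_force: [-1.0, 0.8, 0.2]
opening: 0.0
```

```bash
python3 - <<'E'
from h import *
inc(.519,.0316,.2343,55.4)
shot('side','side40');crop('side40',240,165,310,235,10,'s4')
E
```

```text
t 42.05 pos [ 0.5357 -0.0033  0.2622] rot [178.52  -3.62  47.95] q6 [-1.3 -0.   7.  93.6  1.8 40.9] F [-1.   0.8  0.2] open 0.0
inc [ 0.52 -1.46  1.11] roll -1.24
```

View pics/s4.png

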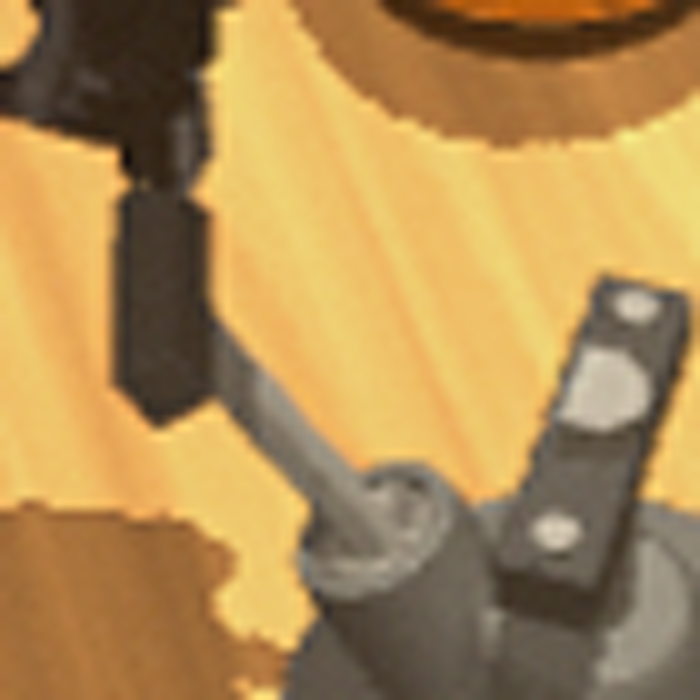

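>>> arm_command(
  increments=[
    [[0.25, -0.7, 0], -0.6],
    [[0.5, -1.4, 0.4], -1.2],
    [[0.5, -1.4, 0.8], -1.2],
    [[0.5, -1.4, 1.1], -1.2],
  ],
)

```text
time: 42.5
ee_pos: [0.512, 0.032, 0.2335]
tcp_rot: [178.4, -3.2, 55.2]
wrist_force: [0.1, 0.0, -0.1]
opening: -0.0004
```

```bash
python3 - <<'E'
from h import *
inc(.5372,.0199,.2035,55.4)
E
```

```text
t 42.5 pos [0.512  0.032  0.2335] rot [178.37  -3.24  55.17] q6 [ 2.7 -3.5  0.4 90.7  1.6 37.7] F [ 0.1  0.  -0.1] open -0.0004
inc [0.11 1.07 1.24] roll -0.04
```

>>> arm_command(
  increments=[
    [[0, 0.3, 0.3], 0],
    [[0.05, 0.6, 0.6], 0],
    [[0.1, 0.9, 1], 0],
    [[0.1, 1.05, 1.25], 0],
  ],
)

```text
time: 42.9
ee_pos: [0.5374, 0.0192, 0.2016]
tcp_rot: [178.4, -3.2, 55.1]
wrist_force: [-0.2, 0.1, 1.1]
opening: -0.0003
```

>>> arm_command(
  increments=[
    [[0, 0.07, 0.12], 0],
    [[0, 0.1, 0.2], 0],
    [[0, 0.15, 0.28], 0],
    [[0, 0.15, 0.28], 0],
  ],
)

```text
time: 43.3
ee_pos: [0.5407, 0.0189, 0.1999]
tcp_rot: [178.4, -3.5, 55.2]
wrist_force: [-16.9, 9.5, 34.7]
opening: 0.0
```

```bash
python3 - <<'E'
from h import *
ft()
shot('side','side41');crop('side41',240,165,310,235,10,'s5')
E
```

```text
pos [0.5407 0.0189 0.1999] rot [178.35  -3.54  55.18] toolF [  0.3 -18.3 -35.3] T@tcp(d=.2) [ 0.03 -0.21  0.03] t 43.3
```

View pics/s5.png

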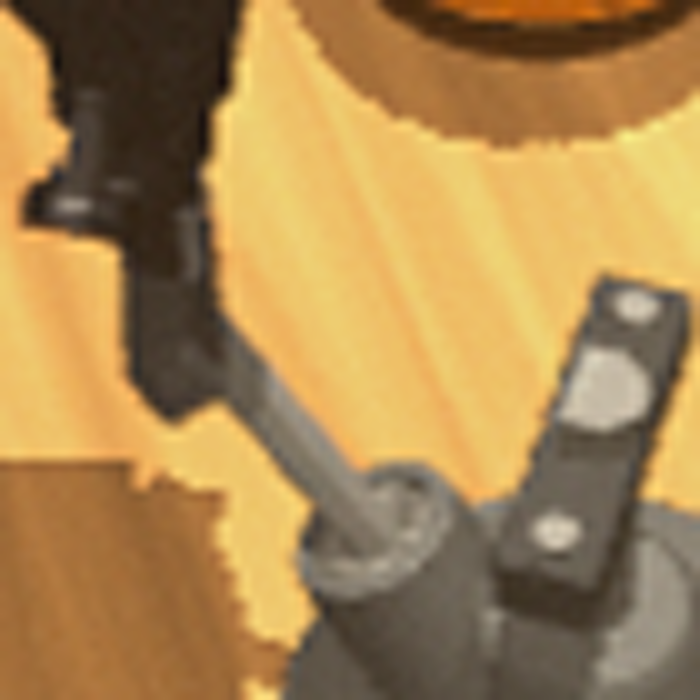

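>>> arm_command(
  increments=[
    [[0, -0.2, -0.5], 0],
    [[0, -0.4, -1.3], 0],
    [[0, -0.6, -2.2], 0],
    [[0, -0.6, -3], 0],
  ],
)

```text
time: 43.75
ee_pos: [0.5237, 0.0249, 0.2755]
tcp_rot: [178.3, -3.6, 55.2]
wrist_force: [0.3, 0.5, -1.2]
opening: -0.0
```

>>> arm_command(
  increments=[
    [[-1.6, 1, 0], 0],
    [[-3.2, 2, 0], 0],
    [[-4.8, 3, 0], 0],
    [[-6.4, 4, 0], 0],
    [[-8, 5, 0], 0],
  ],
)

```text
time: 44.25
ee_pos: [0.5118, -0.2126, 0.2668]
tcp_rot: [178.3, -3.6, 55.2]
wrist_force: [0.4, -0.1, -0.9]
opening: -0.0001
```

>>> arm_command(
  increments=[
    [[-1, 1, 0], 0],
    [[-1, 1, 0], 0],
  ],
)

```text
time: 44.45
ee_pos: [0.5179, -0.2517, 0.2646]
tcp_rot: [178.4, -3.5, 54.9]
wrist_force: [-0.5, 0.2, -0.4]
opening: -0.0002
```

```bash
python3 - <<'E'
from h import *
ft()
shot('side','side42');crop('side42',244,175,294,225,15,'t1')
shot('top','top42');crop('top42',250,180,310,230,13,'t2')
c=load('top42');P=cloud(c);Q=P[160:215,265:330].reshape(-1,3);m=(Q[:,2]>.156)&(Q[:,2]<.166);print(m.sum(),rect(Q,m))
E
```

```text
pos [ 0.5179 -0.2517  0.2646] rot [178.35  -3.5   54.9 ] toolF [-0.2 -0.6  0.4] T@tcp(d=.2) [-0.08 -0.01  0.01] t 44.45
196 ((0.59806227684021, -0.019193395972251892), (0.10940185189247131, 0.13626284897327423), 53.69115447998047)
```

View pics/t1.png

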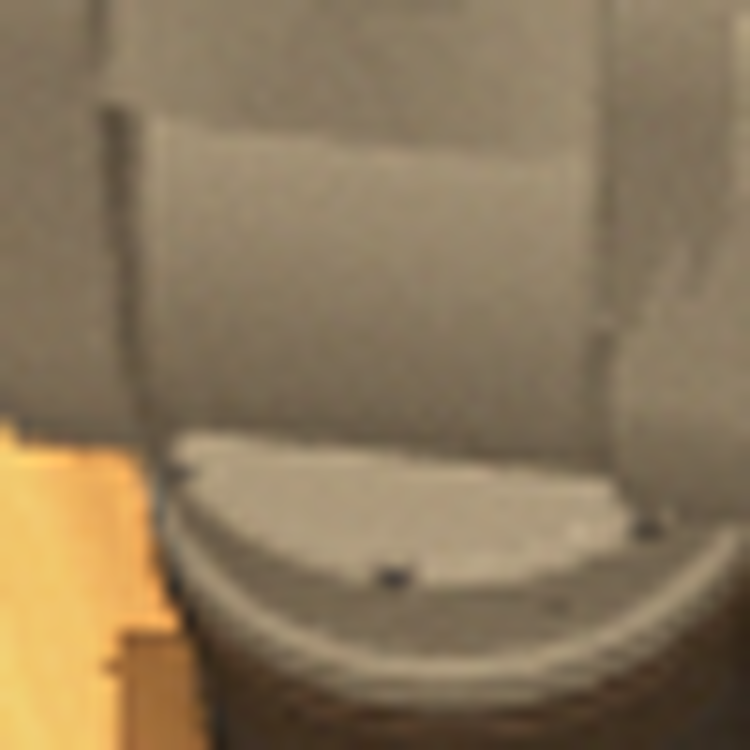

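View pics/t2.png

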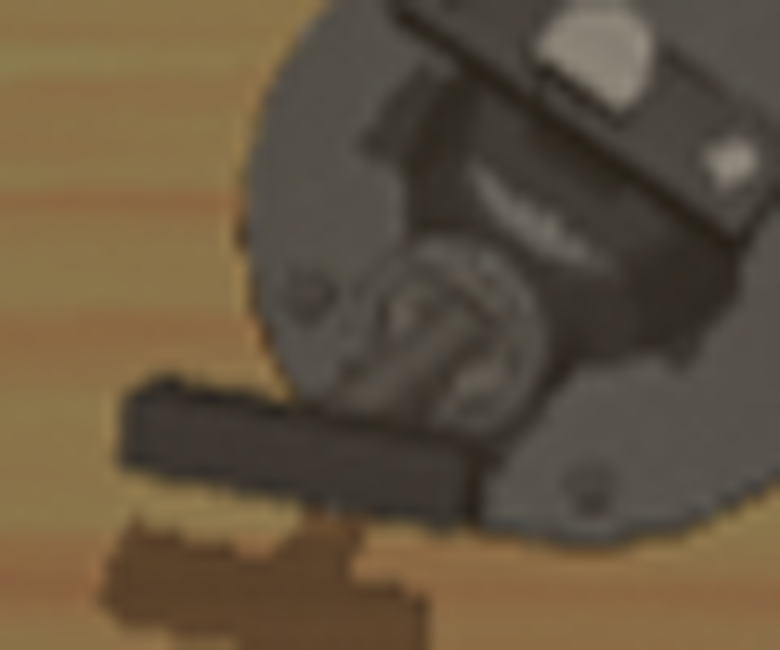

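```bash
python3 - <<'E'
from h import *
inc(.63,-.24,.275,55)
E
```

```text
t 44.55 pos [ 0.5179 -0.2484  0.2654] rot [178.36  -3.55  55.04] q6 [-27.2   6.8  14.5  95.7   3.3   7.9] F [-0.1  1.1  0.4] open 0.0
inc [ 2.86  3.49 -0.11] roll 0.01
```

>>> arm_command(
  increments=[
    [[1, 1.2, -0.1], 0],
    [[2, 2.4, -0.1], 0],
    [[2.8, 3.4, -0.1], 0],
    [[2.8, 3.4, -0.1], 0],
  ],
)

```text
time: 44.95
ee_pos: [0.6304, -0.238, 0.2723]
tcp_rot: [178.5, -3.6, 55.2]
wrist_force: [0.5, 0.2, 0.7]
opening: -0.0001
```

```bash
python3 - <<'E'
from h import *
ft()
shot('side','side43');crop('side43',244,175,294,225,15,'t3')
E
```

```text
pos [ 0.6304 -0.238   0.2723] rot [178.49  -3.55  55.21] toolF [ 0.5  0.3 -0.7] T@tcp(d=.2) [ 0.06 -0.15  0.04] t 44.95
```

View pics/t3.png

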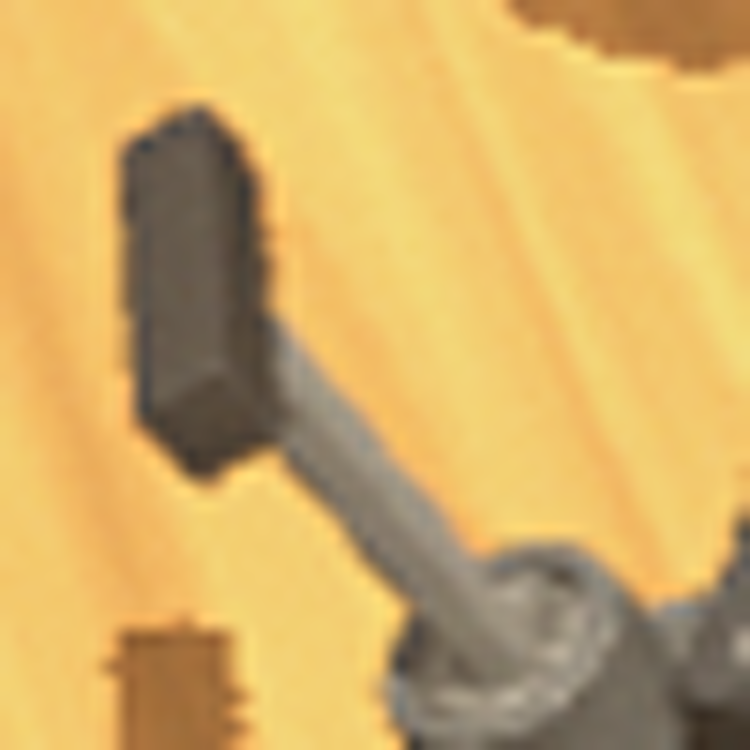

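View pics/side43.png

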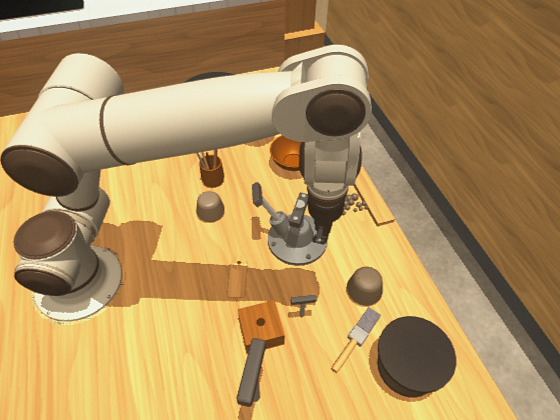

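```bash
python3 - <<'E'
from fit import *
S={(1,-1,1):(140,405),(1,-1,-1):(205,480),(1,1,-1):(283,425),(1,1,1):(223,367),(-1,1,1):(200,105),(-1,-1,1):(122,152),(-1,1,-1):(255,178)}
T={(-1,-1,1):(118,465),(1,-1,1):(462,527),(1,1,1):(482,440),(-1,1,1):(128,395),(-1,1,-1):(168,378)}
obs={'side43':{k:np.array(v)/15+[244,175]-.5 for k,v in S.items()},'top42':{k:np.array(v)/13+[250,180]-.5 for k,v in T.items()}}
shl=[(375,500+0)]
C={t:load(t) for t in obs}
def r(p,piv=.012):
    R,tip=pose(p[:4],piv); o=[]
    for i,(t,d) in enumerate(obs.items()):
        b=p[4+2*i:6+2*i]; o+=list(b/.6)
        for k,v in d.items(): o+=list((proj(C[t],tip+R@np.array([k[0]*.045,k[1]*.0105,.13+k[2]*.0115]))+b-v)/.6)
    return np.array(o)
for piv in(.008,.016):
    q=least_squares(r,[3,-4,0,-62,0,0,0,0],kwargs=dict(piv=piv)); print(piv,q.x.round(2),q.cost.round(1))
R,tip=pose(q.x[:4],.016);print('tip-seat mm',np.linalg.norm(tip-s)*1e3)
E
```

```text
0.008 [  3.5   -3.59   4.04 -62.2   -0.43  -0.1    0.83  -0.16] 12.8
0.016 [  3.75  -3.69   4.23 -62.17  -0.43  -0.08   0.78  -0.15] 12.6
tip-seat mm 3.9938885455129562
```

```bash
python3 - <<'E'
from h import *
print(get_obs()['time']); job_done()
E
```

```text
45.0
the job is handed in; nothing more can be done
```

The job is handed in at 45.0 s. I believe all the steps are met, but how deep the key sits and the screw's exact angle are estimates.

**What I did**
- I gripped the spindle's cross bar and turned it about 57° clockwise.
- I took the middle-sized key out of the block. The tool cannot tilt, so I pivoted the key about 29° in the jaws against the block's edge, then put it in the socket.
- I turned it clockwise to its stop by pushing one end of the handle.
- I could not tell whether it had been fully home before that. So I backed the screw off, pressed the key down again, retightened it, pressed once more and let go.

**Last checks**
- **Spindle:** the top camera measured the bar at 54.6°, against a target of 55.4°, just after I turned it. The flat still faces the boss in the later top view. My bar measurement at the end failed because it also picked up the key handle.
- **Screw:** the key stands about 62° clockwise from the radial plane through the screw. The stop is at 63°, if the screw's zero lies in that plane. It resisted with 17 N at the handle end on the first tightening and 12 N on the last. I could not read the screw angle directly.
- **Key depth:** every firm push ended on the same hard stop. The last fit, from both cameras, puts the tip about 4 mm from the bottom, give or take 2.4 mm. The limits are 8 mm for the fit and 10 mm at the end.
- **Bystanders:** they appear to be where they were in the last side view, and the gripper is clear of everything.

**What disagreed**
- The released key leans about 5° from the screw axis, more than I would expect of a fully seated key.
- When I rocked it, it moved through about 14° without meeting a limit.
- Two earlier looser fits put the tip 6 to 9 mm from the bottom.

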